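# Bench check of roller-lever limit switches

### The arm

A 6-joint arm with a two-finger parallel gripper is mounted at the origin on the work surface. World frame = base frame: x ahead of the robot, y to its left, z up, the work surface at z = 0. Lengths are in m, angles in degrees, forces in N, time in s.
With the tool pointing down it reaches from about 0.4 to 0.825 m from the base axis. Payload 7 kg.
Tool frame: the origin (TCP) lies at the very end of the fingers, on their centre line; the grasp point (between the pads) lies 19 mm behind it (ctrl.grip_depth is the z of the grasp point in the tool frame, in m); z points along the fingers, y is the direction in which the jaws open and shut (so a half turn about z gives the same grasp; the last joint's range is limited). The gripper opens to 88 mm and grips with 3 to 60 N. Pads are 19 mm wide; open, the fingers measure 130 mm over their backs; the gripper's body (78 mm by 193 mm) begins 47 mm behind the grasp point.
Start: joints at [-56.087, 20.546, 0.682, 0, -70.136, -16.507], TCP at [0.202, -0.644, 0.227] pointing down, gripper open.
Joint ranges: [-176.03, 176.03], [-82.01, 121.73], [-58.28, 71.71], [-173.87, 95.51], [-174.79, -0.11], [-173.66, 173.66]. Speed limits (degrees/s): [136.94, 136.94, 172.46, 180, 180, 180].

### API

Orientations are given as [roll, pitch, yaw] about the fixed x, y, z axes, in that order (R = Rz(yaw) Ry(pitch) Rx(roll)).
In Python, from plant import telemetry, snapshot, job, models, ctrl gives the robot as it stands.
- The arm moves only by the tool jog_arm, never from a script. Its argument "targets" is text: rows parted by semicolons, each of 7 numbers parted by spaces: the shift along the tool's x, y, z in m, then the turn, a rotation vector about the tool's x, y, z in degrees, then the gripper command: -1 is shut, 1 is fully open, values between are in proportion. A call has exactly 8 rows; each row is the pose to reach, as a shift and turn from the pose measured when the call began, along the tool's axes at that moment; what a row does not reach only later rows make up. A row lasts 1/8 s, in which the tool goes at most 62.5 mm and 10.7 degrees, less where a joint would pass 70% of its speed; a pose out of reach is approached as far as the arm can. A call with a gripper value outside its range is refused whole. The fingers move at their own pace and stop on an object; the grip force is fixed at half the most. Time passes only in rows, so rows that repeat a pose let the fingers close, or fill a call up. It gives the time, the measured TCP pose, the force and the opening at its end, in the units of the state.
- telemetry.get_obs(): the state, without advancing time (a new reading comes with each control period).
- snapshot(name): name is "scene" or "top"; returns a dict with "img" (480x640x3 uint8, red, green, blue), "range_z" (480x640 float32, m along the optical axis (not along the pixel's ray), 0 where there is no reading), "intrinsics" (3x3 intrinsics, pixels), "k1" (the pictures are not rectified: a ray, as slopes to the right and down, at radius r is drawn at 1 + k1 r^2 times it, then the intrinsics apply), "R" (3x3) and "t" (3): a world point X has camera coordinates R X + t. Camera axes: x right, y down, z forward; pixel columns grow to the right and rows downward; lengths in m; the calibration is good to about 2 mm. A picture is of the moment at which its call begins.
- job.close_job(): hands the job in, once; it reports no verdict.
Trained networks look in a picture, given as the dict that the camera call returned (one of the last four; its "shot" number tells which), for a name from the list of things; names that differ only in an ending like _2 or _b are one class to them, and where a whole thing is asked for, a point or a joint stands for the part that bears it (a point fixed in the world has none). Each returns a list of dicts, best first, with "conf" (0 to 1); they miss things now and then, are a little off and sometimes report something else, mostly with a low value. They report only what shows in the picture. A call takes as long as a camera call. They do not tell look-alikes from the thing itself.
- models.cut_out(name, picture): "region" (480x640 bool, what is visible of it) and "uv" ([column, row] in pixels, amid what is visible of it).
- models.spot_point(name, picture): "uv" ([column, row] in pixels: a listed point, or the origin of a listed thing).
The state is a dict: "clock": time; "joint_pos": joint angles; "qvel": joint speeds; "tau": joint torques, N m; "tool_pos": TCP position; "orientation": TCP orientation; "force": force on the tool from outside, world axes, zero at the start; "moment": the same for the moment, N m; "opening": finger opening in m.
Only numpy, scipy, OpenCV 4.12 (cv2) and the standard library are available. Lean on these libraries where they do the work, as an engineer would, in place of code of your own. Each camera call takes 0.05 s, during which the arm holds its last target.

### The job

Check the limit switches standing on the card, one at a time from left to right as the robot sees them so that the results follow the test sheet: open the toggle clamp if it is not open, set the switch in the fixture nest with its roller end away from the clamp, shut the clamp fully, and press the roller down just until the switch clicks, never into overtravel. Then open the clamp and stand the checked switch upright in the blue tray; finish with every switch in the tray and the clamp left open, and leave the tape, screwdriver and spray bottle where they are.

Things in the scene. Friction and masses are not known exactly. Their poses are not given: they have to be found in the camera images.
- fixture: Test fixture fixed on the bench: aluminium plate 270 x 100 x 12 mm carrying the nest and, behind it, a toggle clamp. Origin on the bench; x runs along the plate from clamp to nest, z up; plate edges at x = -140 and +130 mm, y = -50 and +50. Handle pivot at x = -92, z = 42 mm, arm pivot at x = -40, z = 58 mm, both parallel to y.
- nest (a point): Top of the plate at the middle of the place for one switch; axes as the fixture. A switch lies flat here along x, roller end to +x. Steel dowels (8 mm thick, 12 mm high, round-nosed) fence it: at x = +-30, y = +-20.5 mm (2.5 mm free each side of a switch) and at x = +-49.5, y = 0 (3.5 mm free each end).
- clamp_handle (a joint): Angle of the clamp's orange handle; it may have been left anywhere. 0 = shut: handle upright at its stop, arm level, rubber cap bearing on the low end of the switch. It grows as the handle is swung away from the nest to the stop at 1.15 = open, arm upright; the arm turns 1.34 times as far. Friction holds it where it is left (3 to 5 N at the grip moves it). Below about 0.9 the arm is in the way of loading.
- clamp_grip (a point): Point on the axis of the round orange grip (18 mm diameter, 72 mm long), 105 mm from the handle's pivot and 21 mm short of its free end; z points along the handle to that end. The handle swings in the fixture's x-z plane, upright when shut, 66 degrees over to -x when open. Pinch it across the fixture's y and lead it along its arc, or push it.
- clamp_tip (a point): Underside of the rubber cap (14 mm across) at the end of the clamp arm. Shut over an empty nest it is 27 mm to -x of the nest point and 33.5 mm above the plate, so it squeezes a switch by half a millimetre.
- sw1_center (a point): Centre of the left limit switch of the row as the robot sees it (left is +y); may be absent. Grey case 84 x 28 mm, this point 21 mm above its underside. x to the roller end, y across (grasp across y at mid-length), z up. Case 34 mm high at the low end (x = -42 to -12 mm), 42 mm elsewhere; 66 mm over the roller. 0.2 kg. The row stands on card 4 mm thick.
- sw1_roller (a point): Centre of the red roller (13 mm diameter, 8 mm wide, axle along y) on the lever of the left switch: when free, 38 mm to +x of the switch's centre and 39 mm above it. Press it straight down on its top.
- sw1_lever (a joint): Lever of the left switch: 0 = free, grows as the roller goes down (1 mm at the roller = 0.023 rad). It clicks at 0.13, 6 mm down; beyond 0.24, 10.5 mm down, is damaging overtravel; end stop 0.32. The spring pushes back 1.6 N at first, 0.5 N more per mm: 4.5 N at the click, 7 N at 0.24. It springs back when let go.
- sw2_center (a point): Centre of the middle limit switch of the row as the robot sees it (left is +y); may be absent. Grey case 84 x 28 mm, this point 21 mm above its underside. x to the roller end, y across (grasp across y at mid-length), z up. Case 34 mm high at the low end (x = -42 to -12 mm), 42 mm elsewhere; 66 mm over the roller. 0.2 kg. The row stands on card 4 mm thick.
- sw2_roller (a point): Centre of the red roller (13 mm diameter, 8 mm wide, axle along y) on the lever of the middle switch: when free, 38 mm to +x of the switch's centre and 39 mm above it. Press it straight down on its top.
- sw2_lever (a joint): Lever of the middle switch: 0 = free, grows as the roller goes down (1 mm at the roller = 0.023 rad). It clicks at 0.13, 6 mm down; beyond 0.24, 10.5 mm down, is damaging overtravel; end stop 0.32. The spring pushes back 1.6 N at first, 0.5 N more per mm: 4.5 N at the click, 7 N at 0.24. It springs back when let go.
- sw3_center (a point): Centre of the right limit switch of the row as the robot sees it (left is +y); may be absent. Grey case 84 x 28 mm, this point 21 mm above its underside. x to the roller end, y across (grasp across y at mid-length), z up. Case 34 mm high at the low end (x = -42 to -12 mm), 42 mm elsewhere; 66 mm over the roller. 0.2 kg. The row stands on card 4 mm thick.
- sw3_roller (a point): Centre of the red roller (13 mm diameter, 8 mm wide, axle along y) on the lever of the right switch: when free, 38 mm to +x of the switch's centre and 39 mm above it. Press it straight down on its top.
- sw3_lever (a joint): Lever of the right switch: 0 = free, grows as the roller goes down (1 mm at the roller = 0.023 rad). It clicks at 0.13, 6 mm down; beyond 0.24, 10.5 mm down, is damaging overtravel; end stop 0.32. The spring pushes back 1.6 N at first, 0.5 N more per mm: 4.5 N at the click, 7 N at 0.24. It springs back when let go.
- tray_in (a point): Centre of the floor of the blue tray for tested switches (outside 150 mm along x by 300 mm along y, 26 mm high, walls and floor 4 mm thick, fixed); this point is on its floor. It has no partitions.
- tape_roll: Bystander: roll of brown packing tape lying flat, 104 mm across, 48 mm high; origin under its centre.
- driver: Bystander: red-handled screwdriver lying on the bench beyond the tray.
- spray: Bystander: green and white spray bottle, 56 mm across, 170 mm high; origin under its centre.
Things that resemble listed ones, but are neither listed nor needed, are in the scene too. Leave any pink look-alike of the part that bears sw1_center alone.

How it is judged:
By the outcome, as a careful person would: the job done as asked, in the order asked, and still so for the second after the job is handed in, with the robot touching nothing.
Of sw1, sw2, sw3 only 2 to 3 are there at a start; the rules pass over those that are not, and their reading is None.
At some moment in a run one of sw1, sw2, sw3 may be knocked a few centimetres aside while the robot is not near it.
It also fails if it takes over 210 s, if anything falls off the work surface, if the arm or the gripper's body presses on something with over 40 N, if the wrist force passes 120 N, or if a joint passes its speed limit or range.

## Working session

There is one attempt and no reset: what is moved stays moved. The work goes in short steps, Python scripts to look and compute and a tool call to move; the robot and the scene stay as the last step left them, time stands still between calls to the robot, and variables do not carry over. Pictures are saved under pics/ and viewed, and the job is handed in when it is done.

Besides the shell and the picture viewer there is one more tool, called after "Call:" as name(argument=value, ...), one argument or row to a line, values as JSON. jog_arm: Moves the arm, as the interface text tells. Its arguments: {"type":"object","properties":{"targets":{"type":"string"}},"required":["targets"]}

```bash
ls; mkdir -p pics
cat > h.py <<'E'
import numpy as np, cv2
from plant import telemetry, snapshot, job, models, ctrl
def save(img,name,scale=1):
    cv2.imwrite('pics/'+name, cv2.resize(img,None,fx=scale,fy=scale,interpolation=cv2.INTER_CUBIC)[:,:,::-1])
def ray(s,uv):
    K=np.array(s['intrinsics']);k=s['k1']
    d=np.array([(uv[0]-K[0,2])/K[0,0],(uv[1]-K[1,2])/K[1,1]])
    u=d.copy()
    for _ in range(20): u=d/(1+k*(u@u))
    return u
def at_z(s,uv,z):
    u=ray(s,uv);R=np.array(s['R']);t=np.array(s['t'])
    c=-R.T@t; d=R.T@np.array([u[0],u[1],1]); return c+d*(z-c[2])/d[2]
def world(s,uv):
    z=s['range_z'][int(round(uv[1])),int(round(uv[0]))]
    u=ray(s,uv);R=np.array(s['R']);t=np.array(s['t'])
    return R.T@(np.array([u[0]*z,u[1]*z,z])-t)
def cloud(s):
    h,w=s['range_z'].shape;K=np.array(s['intrinsics']);k=s['k1']
    v,u=np.mgrid[:h,:w];d=np.stack([(u-K[0,2])/K[0,0],(v-K[1,2])/K[1,1]],-1);q=d.copy()
    for _ in range(20): q=d/(1+k*(q**2).sum(-1,keepdims=True))
    z=s['range_z'];P=np.stack([q[...,0]*z,q[...,1]*z,z],-1)
    W=(P-np.array(s['t']))@np.array(s['R']); W[z==0]=np.nan; return W
def proj(s,X):
    p=np.array(s['R'])@X+np.array(s['t']);x=p[:2]/p[2];x=x*(1+s['k1']*(x@x));K=np.array(s['intrinsics'])
    return np.array([K[0,0]*x[0]+K[0,2],K[1,1]*x[1]+K[1,2]])
E
python3 - <<'E'
from h import *
for n in('scene','top'):
    s=snapshot(n);save(s['img'],n+'0.png')
    R=np.array(s['R']);print(n,-R.T@np.array(s['t']),R.round(2).tolist(),s['k1'])
    for nm in ['nest','clamp_grip','clamp_tip','sw1_center','sw2_center','sw1_roller','tray_in','fixture']:
        for d in models.spot_point(nm,s):
            print(nm,round(d['conf'],2),np.round(d['uv']),world(s,d['uv']).round(3))
print(telemetry.get_obs(),ctrl.grip_depth)
E
```

```text
pics
scene [ 1.14127916 -0.28554443  1.2077167 ] [[0.45, 0.89, 0.0], [0.75, -0.37, -0.55], [-0.49, 0.25, -0.84]] -0.16162818448575453
nest 0.92 [364. 292.] [0.612 0.086 0.011]
nest 0.41 [404. 209.] [0.47  0.273 0.048]
clamp_grip 0.76 [293. 313.] [ 0.651 -0.107  0.149]
clamp_grip 0.68 [330. 251.] [0.498 0.055 0.049]
clamp_tip 0.79 [353. 285.] [0.628 0.042 0.106]
sw1_center 0.93 [363. 169.] [0.307 0.249 0.039]
sw1_center 0.71 [406. 209.] [0.471 0.278 0.048]
sw1_center 0.69 [446. 178.] [0.43  0.423 0.046]
sw1_center 0.56 [408. 154.] [0.311 0.383 0.037]
sw2_center 0.33 [418. 210.] [0.501 0.291 0.07 ]
sw1_roller 0.53 [418. 206.] [0.452 0.333 0.004]
sw1_roller 0.51 [379. 159.] [0.311 0.291 0.062]
sw1_roller 0.51 [428. 146.] [0.288 0.466 0.003]
sw1_roller 0.46 [440. 173.] [0.409 0.418 0.043]
tray_in 0.77 [200. 288.] [ 0.427 -0.25   0.002]
fixture 0.81 [344. 309.] [0.629 0.024 0.01 ]
top [0.40193375 0.0532462  1.31638701] [[0.0, -1.0, -0.01], [-0.99, -0.0, -0.11], [0.11, 0.01, -0.99]] -0.052259716006960895
nest 0.8 [310. 221.] [0.614 0.086 0.011]
clamp_grip 0.74 [380. 203.] [ 0.64 -0.1   0.1
[... 440 characters left out ...]
e 0.72 [325. 222.] [0.611 0.043 0.016]
{'clock': 0.9, 'joint_pos': array([-5.60873274e+01,  2.05455402e+01,  6.81519237e-01, -6.96263410e-04,
       -7.01370508e+01, -1.65061883e+01]), 'qvel': array([ 0.03064672, -0.0183292 ,  0.06122561,  0.06568014,  0.003723  ,
        0.07773155]), 'tau': array([ 2.33321571e-04, -5.82357931e+01,  2.93297982e+01,  7.00249940e+00,
        1.25626838e-02,  3.03120362e-05]), 'tool_pos': array([ 0.20188958, -0.64406369,  0.22656497]), 'orientation': array([ 1.79998786e+02,  3.23324855e-04, -1.62593752e+02]), 'force': array([-0.05587457, -0.37729811, -0.10346683]), 'moment': array([ 0.02450251, -0.02764296, -0.06045745]), 'opening': 0.0874903745556293} -0.0188
```

View pics/scene0.png

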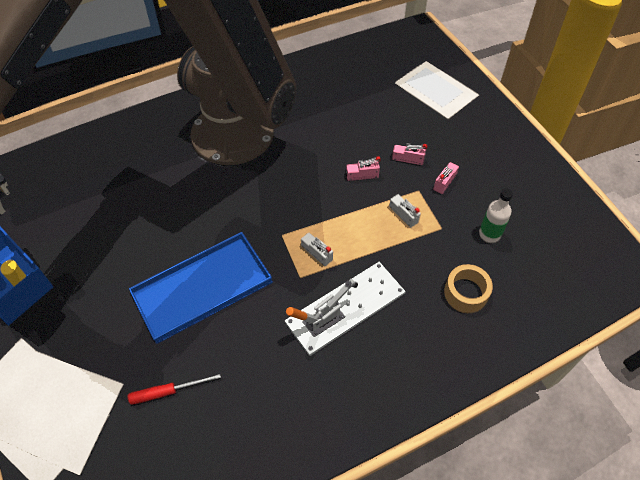

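View pics/top0.png

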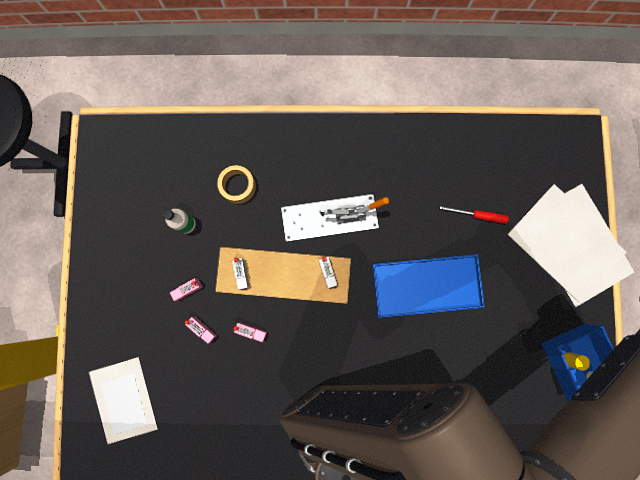

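The scene image shows two grey switches on the card, at (404,208) on the left and (317,248) on the right. The pink look-alikes at (363,168), (409,153) and (446,178) are off the card. The clamp (fixture at 344,309) is only partly open, and the blue tray is at (200,285). Next I'll measure precisely.

```bash
cat > meas.py <<'E'
from h import *
def rectfit(P):
    r=cv2.minAreaRect((P[:,:2]*1000).astype(np.float32));return r
def switches(W,s,zlo=.012,zhi=.08,box=None):
    img=s['img'].astype(int)
E
python3 - <<'E'
from h import *
for n in('top','scene'):
    s=snapshot(n);W=cloud(s);img=s['img'].astype(int)
    br=img.min(-1)
    m=(np.abs(W[...,2]-.012)<.006)&(br>130)&(W[...,0]>.5)&(W[...,0]<.75)&(W[...,1]>-.15)&(W[...,1]<.22)
    nl,lab,st,c=cv2.connectedComponentsWithStats(m.astype(np.uint8))
    k=1+np.argmax(st[1:,4]); ys,xs=np.where(lab==k)
    P=np.array([at_z(s,(x,y),.012) for x,y in zip(xs,ys)])
    r=cv2.minAreaRect((P[:,:2]*1000).astype(np.float32));print(n,'plate',r, cv2.boxPoints(r).round(1).tolist())
    for nm in('sw1_center','tray_in','fixture','sw1_roller','clamp_grip'):
      for d in models.cut_out(nm,s):
        M=d['region']
        Q=W[M];Q=Q[~np.isnan(Q[:,0])]
        if len(Q)==0: continue
        z=Q[:,2]; top=Q[(z>.03)&(z<.06)] if 'sw1_c' in nm else Q
        rr=cv2.minAreaRect((top[:,:2]*1000).astype(np.float32)) if len(top)>3 else None
        print(n,nm,round(d['conf'],2),np.round(d['uv']),np.median(Q,0).round(3),'zmax',z.max().round(3),rr)
    cx,cy,sc=(300,230,4) if n=='top' else (360,260,4)
    if n=='top': save(s['img'][180:310,200:400],'top_c.png',4)
    else: save(s['img'][180:360,270:460],'scene_c.png',4-.8)
E
```

```text
top plate ((624.2820434570312, 31.244155883789062), (100.69882202148438, 267.3023681640625), 8.341498374938965) [[555.0999755859375, 156.1999969482422], [593.9000244140625, -108.30000305175781], [693.5, -93.69999694824219], [654.7000122070312, 170.8000030517578]]
top sw1_center 0.92 [241. 275.] [0.457 0.279 0.045] zmax 0.074 ((457.39642333984375, 280.8092346191406), (84.58611297607422, 28.746257781982422), 9.329458236694336)
top sw1_center 0.83 [250. 330.] [0.3   0.251 0.041] zmax 0.072 ((298.2830810546875, 251.6115264892578), (83.92884826660156, 28.841411590576172), 71.37266540527344)
top sw1_center 0.57 [200. 327.] [0.305 0.39  0.04 ] zmax 0.07 ((301.0070495605469, 391.47125244140625), (86.22116088867188, 29.456695556640625), 49.53167724609375)
top sw1_center 0.54 [183. 289.] [0.412 0.437 0.038] zmax 0.073 ((414.17523193359375, 440.5673828125), (29.57931137084961, 85.2158203125), 25.293542861938477)
top tray_in 0.57 [424. 287.] [ 0.427 -0.249  0.006] zmax 0.036 ((428.4763488769531, -247.23187255859375), (152.56878662109375, 302.1817932128906), 4.570925235748291)
top fixture 0.62 [3
[... 2232 characters left out ...]
 173.] [0.426 0.418 0.059] zmax 0.07 ((425.44146728515625, 417.78057861328125), (7.39029598236084, 41.63362121582031), 30.207399368286133)
scene sw1_roller 0.6 [416. 208.] [0.495 0.289 0.068] zmax 0.069 None
scene clamp_grip 0.94 [307. 315.] [ 0.645 -0.073  0.082] zmax 0.16 ((635.3092651367188, -59.17221450805664), (34.6152229309082, 118.627685546875), 3.4153826236724854)
scene clamp_grip 0.62 [158. 391.] [ 0.633 -0.425  0.022] zmax 0.033 ((635.6364135742188, -388.7464599609375), (192.62689208984375, 26.40705108642578), 81.294921875)
scene clamp_grip 0.22 [339. 294.] [0.627 0.016 0.095] zmax 0.123 ((626.040283203125, 18.021377563476562), (15.569856643676758, 72.119140625), 6.228604316711426)
```

View pics/top_c.png

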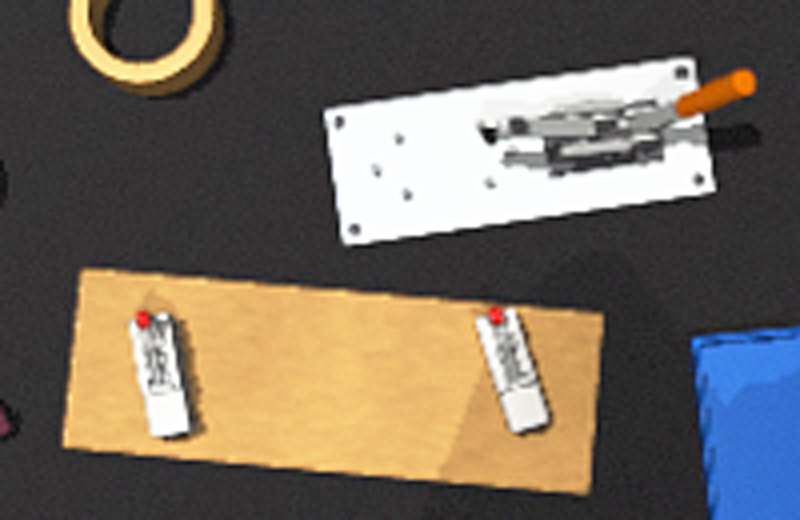

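View pics/scene_c.png

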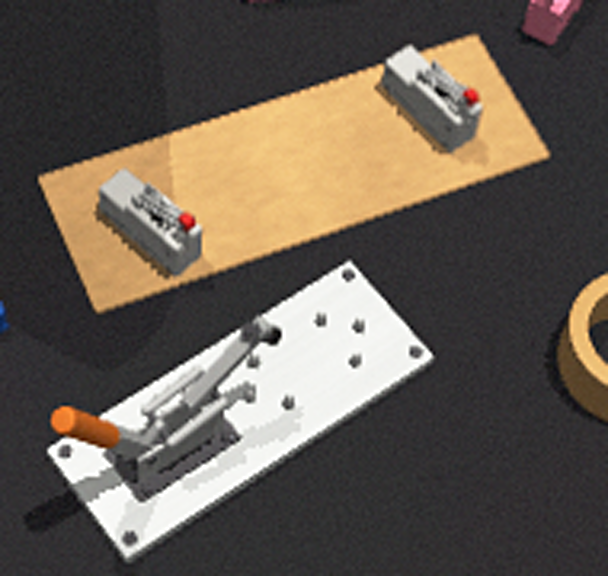

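Run:
```python
from h import *
O=np.array([.6234,.0361]);a=np.radians(98.35);X=np.array([np.cos(a),np.sin(a)]);Y=np.array([-X[1],X[0]])
def fx(P): d=np.array(P)[:2]-O; return np.array([d@X,d@Y])*1000
s=snapshot('top')
for p in[(399,139),(377,170),(407,195),(489,183)]:
    print('dowel',fx(at_z(s,(200+p[0]/4-.4,180+p[1]/4-.4),.02)).round(1))
g=snapshot('scene')
for p in[(321,320),(358,326),(355,360),(252,361),(288,402)]:
    print('dowel sc',fx(at_z(g,(270+p[0]/3.2-.3,180+p[1]/3.2-.3),.02)).round(1))
for s in(s,g):
    W=cloud(s);im=s['img'].astype(int)
    m=(im[...,0]>150)&(im[...,1]<130)&(im[...,2]<60)&(W[...,2]>.05)&(W[...,0]>.55)&(W[...,0]<.75)&(W[...,1]<0)
    P=W[m];F=np.array([[*fx(p),p[2]*1000] for p in P]);print('grip',F.mean(0).round(1),F.min(0).round(),F.max(0).round(),len(F))
    c=F.mean(0);u,sv,v=np.linalg.svd(F-c);print(v[0],np.degrees(np.arctan2(-(c[0]+92),c[2]-42)))
    br=im.sum(-1)
    for nm in['tray']:
        m=(im[...,2]>90)&(im[...,0]<70)&(W[...,0]>.3)&(W[...,0]<.6)&(W[...,1]<-.05)&(W[...,1]>-.45)
        ys,xs=np.where(m&(W[...,2]>.02));P=np.array([at_z(s,q,.026)[:2]*1000 for q in zip(xs,ys)])
        print('tray',cv2.minAreaRect(P.astype(np.float32)))
```

```text
dowel [ 79.6 -19.6]
dowel [98.4  0.6]
dowel [79.5 21.6]
dowel [20.  21.4]
dowel sc [78.3 18.7]
dowel sc [97.3 -0.7]
dowel sc [ 78.4 -21.5]
dowel sc [17.3 20.3]
dowel sc [ 18.8 -20.8]
grip [-133.3    1.1  137.2] [-155.   -7.   98.] [-111.    8.  161.] 102
[ 0.55607269  0.02134181 -0.83085961] 23.486820015701927
tray ((427.4598083496094, -247.4861297607422), (150.09219360351562, 300.2627258300781), 5.6370062828063965)
grip [-137.5   -2.1  137.8] [-156.   -8.   96.] [-112.    8.  159.] 94
[ 0.56488131 -0.06269923 -0.82278668] 25.42693645454143
tray ((427.9503173828125, -248.25103759765625), (151.87335205078125, 299.3369140625), 5.402828216552734)
```

```bash
cat >> h.py <<'E'
from scipy.spatial.transform import Rotation as Ro
O=np.array([.6234,.0361]);A0=98.35;X=np.array([np.cos(np.radians(A0)),np.sin(np.radians(A0))]);Y=np.array([-X[1],X[0]])
def fw(x,y=0): return O+X*x/1000+Y*y/1000
def fx(P): d=np.array(P)[:2]-O; return np.array([d@X,d@Y])*1000
def rows(wps):
    """wps: (x,y,z,yaw,grip,n); z is TCP; prints rows"""
    o=telemetry.get_obs();p0=o['tool_pos'];R0=Ro.from_euler('xyz',o['orientation'],degrees=True)
    p=np.array(p0);yaw=o['orientation'][2];out=[]
    for x,y,z,yw,g,n in wps:
        q=np.array([x,y,z]);dy=(yw-yaw+180)%360-180
        for i in range(1,n+1):
            pp=p+(q-p)*i/n; Rt=Ro.from_euler('xyz',[180,0,yaw+dy*i/n],degrees=True)
            sh=R0.inv().apply(pp-p0);rv=(R0.inv()*Rt).as_rotvec(degrees=True)
            out.append((*sh.round(4),*rv.round(1),g))
        p=q;yaw=yw
    print('t',o['clock'].round(2) if hasattr(o['clock'],'round') else o['clock'],'pos',p0.round(4),o['orientation'].round(1),'F',np.round(o['force'],1),'open',round(o['opening'],4))
    for i in range(0,len(out),8):
        print('; '.join(' '.join(f'{v:g}' for v in r) for r in out[i:i+8]),'\n')
E
python3 - <<'E'
from h import *
p=fw(-138);print(p)
rows([(*p,.215,-81.65,1,14),(*p,.215,-81.65,1,2)])
E
```

```text
[ 0.64344031 -0.10043712]
t 1.6 pos [ 0.2019 -0.6441  0.2266] [ 180.    -0.  -162.6] F [-0.1 -0.9 -0.3] open 0.0877
-0.0417 0.0276 0.0008 0 -0 -5.8 1; -0.0834 0.0552 0.0017 0 -0 -11.6 1; -0.1251 0.0829 0.0025 0 -0 -17.3 1; -0.1668 0.1105 0.0033 0 -0 -23.1 1; -0.2086 0.1381 0.0041 0 -0 -28.9 1; -0.2503 0.1657 0.005 0 -0 -34.7 1; -0.292 0.1933 0.0058 0 -0 -40.5 1; -0.3337 0.2209 0.0066 0 -0 -46.3 1 

-0.3754 0.2486 0.0074 0 -0 -52 1; -0.4171 0.2762 0.0083 0 -0 -57.8 1; -0.4588 0.3038 0.0091 0 0 -63.6 1; -0.5005 0.3314 0.0099 0 0 -69.4 1; -0.5422 0.359 0.0107 0 0 -75.2 1; -0.5839 0.3866 0.0116 0 0 -80.9 1; -0.5839 0.3866 0.0116 0 0 -80.9 1; -0.5839 0.3866 0.0116 0 0 -80.9 1
```

Call:
jog_arm(
  targets="-0.042 0.028 0.001 0 0 -5.8 1; -0.083 0.055 0.002 0 0 -11.6 1; -0.125 0.083 0.003 0 0 -17.3 1; -0.167 0.11 0.003 0 0 -23 1; -0.209 0.138 0.004 0 0 -29 1; -0.25 0.166 0.005 0 0 -35 1; -0.292 0.193 0.006 0 0 -40.5 1; -0.334 0.221 0.007 0 0 -46 1",
)

```text
clock: 2.6
tool_pos: [0.4554, -0.3319, 0.2198]
orientation: [-180.0, 0.0, -116.4]
force: [0.9, -1.1, -0.5]
opening: 0.0874
```

Run:
```python
from h import *
p=fw(-138)
rows([(*p,.215,-81.65,1,6),(*p,.215,-81.65,1,2)])
```

```text
t 2.6 pos [ 0.4554 -0.3319  0.2198] [-180.     0.  -116.4] F [ 0.9 -1.1 -0.5] open 0.0874
-0.0485 -0.0109 0.0008 -0 -0 -5.8 1; -0.097 -0.0218 0.0016 -0 -0 -11.6 1; -0.1455 -0.0327 0.0024 -0 -0 -17.4 1; -0.194 -0.0436 0.0032 -0 -0 -23.2 1; -0.2425 -0.0545 0.0041 -0 -0 -29 1; -0.291 -0.0654 0.0049 -0 -0 -34.8 1; -0.291 -0.0654 0.0049 -0 -0 -34.8 1; -0.291 -0.0654 0.0049 -0 -0 -34.8 1
```

Call:
jog_arm(
  targets="-0.048 -0.011 0.001 0 0 -5.8 1; -0.097 -0.022 0.002 0 0 -11.6 1; -0.145 -0.033 0.002 0 0 -17.4 1; -0.194 -0.044 0.003 0 0 -23 1; -0.242 -0.054 0.004 0 0 -29 1; -0.291 -0.065 0.005 0 0 -34.8 1; -0.291 -0.065 0.005 0 0 -34.8 1; -0.291 -0.065 0.005 0 0 -34.8 1",
)

```text
clock: 3.6
tool_pos: [0.6429, -0.1001, 0.2147]
orientation: [180.0, -0.0, -81.6]
force: [-0.2, 0.3, 0.3]
opening: 0.0877
```

Run:
```python
from h import *
p=fw(-138)
rows([(*p,.117,-81.65,1,4),(*p,.117,-81.65,-1,4)])
s=snapshot('scene');save(s['img'][200:400,200:440],'s2.png',3)
```

```text
t 3.6 pos [ 0.6429 -0.1001  0.2147] [180.   -0.  -81.6] F [-0.2  0.3  0.3] open 0.0877
0.0001 -0.0001 0.0244 0 -0 0 1; 0.0002 -0.0002 0.0488 0 -0 0 1; 0.0003 -0.0004 0.0732 0 -0 0 1; 0.0004 -0.0005 0.0977 0 -0 0 1; 0.0004 -0.0005 0.0977 0 -0 0 -1; 0.0004 -0.0005 0.0977 0 -0 0 -1; 0.0004 -0.0005 0.0977 0 -0 0 -1; 0.0004 -0.0005 0.0977 0 -0 0 -1
```

View pics/s2.png

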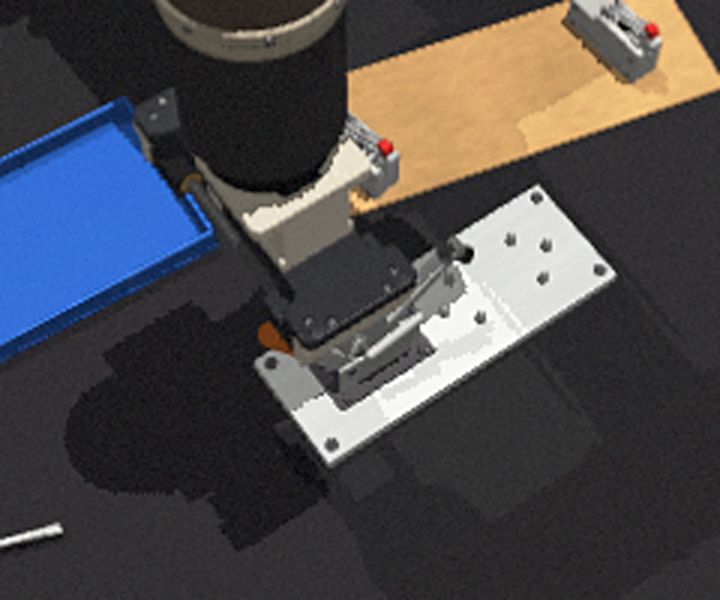

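The gripper hovers over the orange grip, which shows at crop (270,335). Nothing is in its way, so I'll descend and pinch.

Call:
jog_arm(
  targets="0 0 0.024 0 0 0 1; 0 0 0.049 0 0 0 1; 0 0 0.073 0 0 0 1; 0 0 0.098 0 0 0 1; 0 0 0.098 0 0 0 -1; 0 0 0.098 0 0 0 -1; 0 0 0.098 0 0 0 -1; 0 0 0.098 0 0 0 -1",
)

```text
clock: 4.65
tool_pos: [0.6431, -0.1007, 0.1179]
orientation: [-179.9, -0.0, -81.7]
force: [0.2, -0.4, 0.3]
opening: 0.0531
```

```bash
cat >> h.py <<'E'
def arc(th0,th1,n,g=-1,r=105,dx=0,dz=0):
    out=[]
    for i in range(1,n+1):
        t=np.radians(th0+(th1-th0)*i/n);p=fw(-92-r*np.sin(t)+dx)
        out.append((*p,(42+r*np.cos(t)+dz)/1000-.0188,-81.65,g,1))
    return out
E
python3 - <<'E'
from h import *
rows(arc(26,60,8)+arc(60,68,4))
print(fx(telemetry.get_obs()['tool_pos']))
E
```

```text
t 4.65 pos [ 0.6431 -0.1007  0.1179] [-179.9   -0.   -81.7] F [ 0.2 -0.4  0.3] open 0.0531
0.0067 -0.0004 0.004 -0.1 -0 -0 -1; 0.0133 -0.0003 0.0081 -0.1 -0 -0 -1; 0.0195 -0.0003 0.0128 -0.1 -0 -0 -1; 0.0254 -0.0003 0.0179 -0.1 -0 -0 -1; 0.0309 -0.0003 0.0234 -0.1 -0 -0 -1; 0.036 -0.0003 0.0293 -0.1 -0 -0 -1; 0.0406 -0.0003 0.0356 -0.1 -0 -0 -1; 0.0447 -0.0003 0.0422 -0.1 -0 -0 -1 

0.0465 -0.0003 0.0454 -0.1 -0 -0 -1; 0.0482 -0.0003 0.0487 -0.1 -0 -0 -1; 0.0497 -0.0003 0.052 -0.1 -0 -0 -1; 0.0511 -0.0003 0.0553 -0.1 -0 -0 -1 

[-138.19643517    0.36146797]
```

Call:
jog_arm(
  targets="0 0 0 0 0 0 -1; 0 0 0 0 0 0 -1; 0 0 0 0 0 0 -1; 0 0 0 0 0 0 -1; 0 0 0 0 0 0 -1; 0 0 0 0 0 0 -1; 0 0 0 0 0 0 -1; 0 0 0 0 0 0 -1",
)

```text
clock: 5.65
tool_pos: [0.6452, -0.1001, 0.1181]
orientation: [-179.7, -0.0, -81.6]
force: [6.8, 1.2, -3.6]
opening: 0.0175
```

Call:
jog_arm(
  targets="0.007 0 0.004 0 0 0 -1; 0.013 0 0.008 0 0 0 -1; 0.0195 0 0.013 0 0 0 -1; 0.0255 0 0.018 0 0 0 -1; 0.031 0 0.0235 0 0 0 -1; 0.036 0 0.0295 0 0 0 -1; 0.0405 0 0.0355 0 0 0 -1; 0.0445 0 0.042 0 0 0 -1",
)

```text
clock: 6.65
tool_pos: [0.6521, -0.1446, 0.0767]
orientation: [-179.7, -0.1, -81.6]
force: [-2.3, -0.2, 5.4]
opening: 0.0171
```

Run:
```python
from h import *
print(fx(telemetry.get_obs()['tool_pos']))
rows(arc(60,69,6)+arc(69,69,2))
```

```text
[-182.98654868   -2.12459354]
t 6.65 pos [ 0.6521 -0.1446  0.0767] [-1.797e+02 -1.000e-01 -8.160e+01] F [-2.3 -0.2  5.4] open 0.0171
0.0013 0.0021 0.0034 -0.3 -0.1 0 -1; 0.0026 0.0022 0.0059 -0.3 -0.1 0 -1; 0.0038 0.0022 0.0083 -0.3 -0.1 0 -1; 0.0049 0.0022 0.0108 -0.3 -0.1 0 -1; 0.006 0.0022 0.0134 -0.3 -0.1 0 -1; 0.007 0.0022 0.0159 -0.3 -0.1 0 -1; 0.007 0.0022 0.0159 -0.3 -0.1 0 -1; 0.007 0.0022 0.0159 -0.3 -0.1 0 -1
```

Call:
jog_arm(
  targets="0.001 0 0.0035 0 0 0 -1; 0.0025 0 0.006 0 0 0 -1; 0.004 0 0.0085 0 0 0 -1; 0.005 0 0.011 0 0 0 -1; 0.006 0 0.0135 0 0 0 -1; 0.007 0 0.016 0 0 0 -1; 0.007 0 0.016 0 0 0 -1; 0.007 0 0.016 0 0 0 -1",
)

```text
clock: 7.65
tool_pos: [0.6533, -0.151, 0.0646]
orientation: [-179.6, -0.1, -81.5]
force: [-11.8, 8.7, 26.9]
opening: 0.0172
```

Run:
```python
from h import *
o=telemetry.get_obs();p=fx(o['tool_pos']);z=o['tool_pos'][2]*1000+18.8;print(p,z,np.degrees(np.arctan2(-(p[0]+92),z-42)),np.hypot(p[0]+92,z-42),o['force'])
s=snapshot('scene');save(s['img'][200:400,200:440],'s3.png',3)
```

```text
[-189.45405056   -2.38002406] 83.3740866731875 66.99636523651763 105.87307031895908 [-11.81689334   8.66426185  26.87950452]
```

View pics/s3.png

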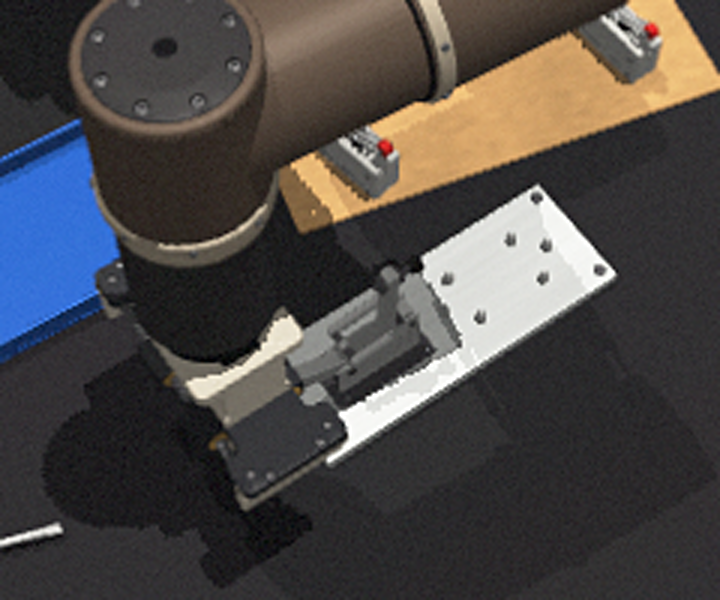

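The arm is upright, and the 27 N at 67° confirms the open stop. Next I'll release and withdraw.

Call:
jog_arm(
  targets="-0.002 0 -0.005 0 0 0 -1; -0.002 0 -0.005 0 0 0 1; -0.002 0 -0.005 0 0 0 1; -0.002 0 -0.005 0 0 0 1; -0.002 0 -0.005 0 0 0 1; -0.002 0 -0.03 0 0 0 1; -0.002 0 -0.08 0 0 0 1; -0.002 0 -0.14 0 0 0 1",
)

```text
clock: 8.7
tool_pos: [0.6512, -0.1491, 0.2048]
orientation: [-179.7, -0.1, -81.5]
force: [1.2, -0.4, 0.5]
opening: 0.0816
```

```bash
cat >> h.py <<'E'
def sw(s,W=None):
    W=cloud(s);im=s['img'].astype(int);out=[]
    grey=(im.max(-1)-im.min(-1)<45)
    for d in models.cut_out('sw1_center',s):
        M=d['region'];Q=W[M];Q=Q[~np.isnan(Q[:,0])]
        if len(Q)<20: continue
        c=np.median(im[M],0); pink=c[0]-c[1]>40
        z0=Q[:,2]; 
        T=Q[(z0>.028)&(z0<.1)] 
        r=cv2.minAreaRect((T[:,:2]*1000).astype(np.float32))
        hi=Q[Q[:,2]>np.nanmax(z0)-.012].mean(0)
        (w,h),a=r[1],r[2]
        if w<h:a+=90
        v=hi[:2]*1000-np.array(r[0]);u=np.array([np.cos(np.radians(a)),np.sin(np.radians(a))])
        if v@u<0:a+=180
        print('pink' if pink else 'GREY',round(d['conf'],2),np.round(d['uv']),'c',np.round(r[0],1),'size',np.round(r[1],1),'yaw',round((a+180)%360-180,1),'zmax',z0.max().round(3))
E
python3 - <<'E'
from h import *
p=fx(telemetry.get_obs()['tool_pos']);print(p)
s=snapshot('top');sw(s);save(s['img'][180:330,180:420],'t4.png',3.3)
g=snapshot('scene');sw(g);save(g['img'][180:360,240:460],'s4.png',3.3)
rows([(.458,.281,.22,-170.7,1,12),(.458,.281,.22,-170.7,1,4)])
E
```

```text
[-187.28478488   -0.5706856 ]
pink 0.89 [202. 329.] c [302.5 391.3] size [87.8 29.1] yaw 48.3 zmax 0.073
GREY 0.86 [238. 275.] c [456.9 281.8] size [84.6 29. ] yaw 10.2 zmax 0.076
pink 0.81 [183. 286.] c [414.6 441.3] size [29.7 87.3] yaw -63.2 zmax 0.072
pink 0.68 [249. 328.] c [297.8 250.7] size [87.6 28.7] yaw 71.4 zmax 0.074
pink 0.97 [448. 179.] c [414.3 439.3] size [29.9 91.4] yaw -60.9 zmax 0.069
pink 0.96 [410. 155.] c [306.4 390.9] size [81.4 34.6] yaw 49.4 zmax 0.07
pink 0.67 [367. 172.] c [309.7 253.6] size [79.7 29. ] yaw -93.4 zmax 0.571
GREY 0.63 [406. 207.] c [460.8 282.4] size [87.  31.7] yaw 12.7 zmax 0.075
t 8.9 pos [ 0.6526 -0.149   0.2063] [-1.794e+02 -1.000e-01 -8.150e+01] F [-0.5  0.5 -0.5] open 0.0871
-0.0378 0.0108 -0.0013 -0.6 -0.1 7.4 1; -0.0757 0.0215 -0.0026 -0.6 -0 14.9 1; -0.1135 0.0323 -0.004 -0.6 0 22.3 1; -0.1513 0.043 -0.0053 -0.6 0.1 29.7 1; -0.1891 0.0538 -0.0066 -0.6 0.1 37.2 1; -0.227 0.0645 -0.0079 -0.6 0.1 44.6 1; -0.2648 0.0753 -0.0093 -0.6 0.2 52 1; -0.3026 0.086 -0.0106 -0.6 0.2 59.4 1 

-0.3405 0.0968 -0.0119 -0.6 0.3 66.9 1; -0.3783 0.1075 -0.0132 -0.6 0.3 74.3 1; -0.4161 0.1183 -0.0145 -0.6 0.4 81.7 1; -0.4539 0.1291 -0.0159 -0.6 0.4 89.2 1; -0.4539 0.1291 -0.0159 -0.6 0.4 89.2 1; -0.4539 0.1291 -0.0159 -0.6 0.4 89.2 1; -0.4539 0.1291 -0.0159 -0.6 0.4 89.2 1; -0.4539 0.1291 -0.0159 -0.6 0.4 89.2 1
```

View pics/t4.png

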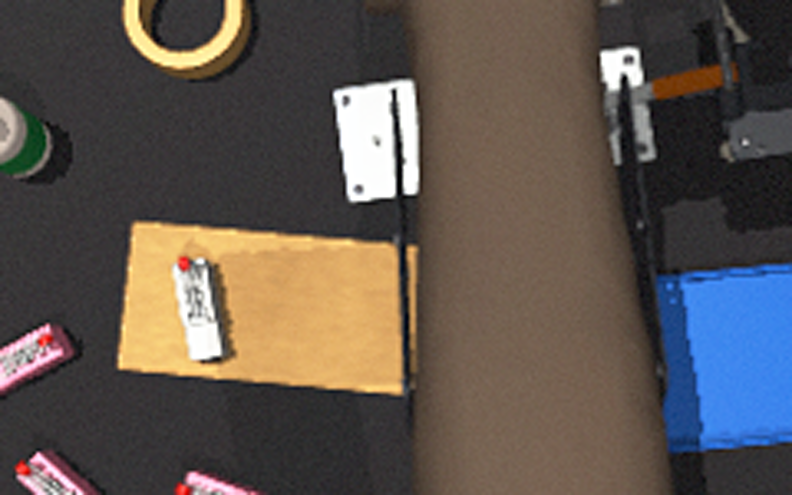

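The left grey switch is unmoved at top-image (240,272), with its roller toward +x and grey, not pink. The clamp is open, so I'll go to the switch.

Call:
jog_arm(
  targets="-0.038 0.011 -0.001 0 0 7.4 1; -0.076 0.021 -0.003 0 0 15 1; -0.113 0.032 -0.004 0 0 22.3 1; -0.151 0.043 -0.005 0 0 29.7 1; -0.189 0.054 -0.007 0 0 37 1; -0.227 0.064 -0.008 0 0 44.6 1; -0.265 0.075 -0.009 0 0 52 1; -0.303 0.086 -0.01 0 0 59.4 1",
)

```text
clock: 9.9
tool_pos: [0.5215, 0.1387, 0.2133]
orientation: [-179.6, 0.3, -141.2]
force: [0.2, -0.4, 0.1]
opening: 0.0878
```

Run:
```python
from h import *
rows([(.458,.2815,.15,-170.4,1,6),(.458,.2815,.15,-170.4,1,2)])
```

```text
t 9.9 pos [0.5215 0.1387 0.2133] [-179.6    0.3 -141.2] F [ 0.2 -0.4  0.1] open 0.0878
-0.0066 0.0252 0.0104 -0.4 0.4 4.9 1; -0.0132 0.0505 0.0209 -0.3 0.4 9.7 1; -0.0198 0.0757 0.0313 -0.3 0.4 14.6 1; -0.0264 0.101 0.0417 -0.3 0.4 19.5 1; -0.033 0.1262 0.0522 -0.3 0.4 24.3 1; -0.0396 0.1515 0.0626 -0.3 0.4 29.2 1; -0.0396 0.1515 0.0626 -0.3 0.4 29.2 1; -0.0396 0.1515 0.0626 -0.3 0.4 29.2 1
```

Call:
jog_arm(
  targets="-0.007 0.025 0.01 -0.3 0.4 5 1; -0.013 0.05 0.021 -0.3 0.4 9.7 1; -0.02 0.076 0.031 -0.3 0.4 14.6 1; -0.026 0.101 0.042 -0.3 0.4 19.5 1; -0.033 0.126 0.052 -0.3 0.4 24.3 1; -0.04 0.1515 0.0626 -0.3 0.4 29.2 1; -0.04 0.1515 0.0626 -0.3 0.4 29.2 1; -0.04 0.1515 0.0626 -0.3 0.4 29.2 1",
)

```text
clock: 10.9
tool_pos: [0.458, 0.2812, 0.1492]
orientation: [-180.0, -0.1, -170.3]
force: [0.4, 0.6, -1.0]
opening: 0.0881
```

Run:
```python
from h import *
g=snapshot('scene');save(g['img'][120:280,320:520],'s5.png',3.5)
rows([(.458,.2815,.013,-170.4,1,7),(.458,.2815,.013,-170.4,1,1)])
```

```text
t 10.95 pos [0.4583 0.2812 0.1496] [-180.    -0.  -170.4] F [-0.   0.9 -0.3] open 0.0876
0 0.0001 0.0195 -0 -0 0 1; 0 0.0001 0.039 -0 -0 0 1; 0.0001 0.0002 0.0585 -0 -0 0 1; 0.0001 0.0002 0.0781 -0 -0 0 1; 0.0001 0.0003 0.0976 -0 -0 0 1; 0.0001 0.0003 0.1171 -0 -0 0 1; 0.0001 0.0004 0.1366 -0 -0 0 1; 0.0001 0.0004 0.1366 -0 -0 0 1
```

View pics/s5.png

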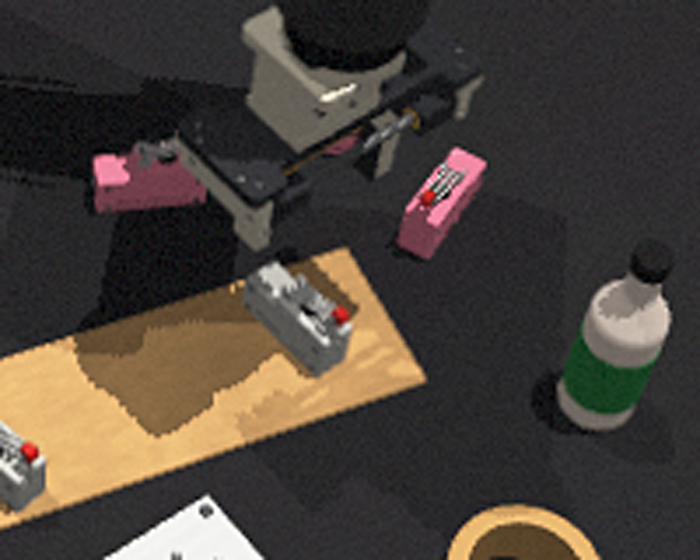

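Call:
jog_arm(
  targets="0 0 0.0195 0 0 0 1; 0 0 0.039 0 0 0 1; 0 0 0.058 0 0 0 1; 0 0 0.078 0 0 0 1; 0 0 0.0975 0 0 0 1; 0 0 0.115 0 0 0 1; 0 0 0.135 0 0 0 1; 0 0 0.135 0 0 0 1",
)

```text
clock: 11.95
tool_pos: [0.4578, 0.2797, 0.0135]
orientation: [-179.9, -0.1, -170.4]
force: [-0.0, 0.2, 0.5]
opening: 0.0879
```

Call:
jog_arm(
  targets="0 0 0 0 0 0 -1; 0 0 0 0 0 0 -1; 0 0 0 0 0 0 -1; 0 0 0 0 0 0 -1; 0 0 0 0 0 0 -1; 0 0 0 0 0 0 -1; 0 0 0 0 0 0 -1; 0 0 0 0 0 0 -1",
)

```text
clock: 12.95
tool_pos: [0.4579, 0.28, 0.0136]
orientation: [-179.9, -0.1, -170.4]
force: [-0.2, 1.1, 0.7]
opening: 0.0279
```

Run:
```python
from h import *
rows([(.458,.2815,.18,-170.4,-1,6),(.458,.2815,.18,-170.4,-1,2)])
```

```text
t 12.95 pos [0.4579 0.28   0.0136] [-1.799e+02 -1.000e-01 -1.704e+02] F [-0.2  1.1  0.7] open 0.0279
0 0.0002 -0.0277 -0.1 -0.1 0 -1; 0 0.0004 -0.0555 -0.1 -0.1 0 -1; 0 0.0006 -0.0832 -0.1 -0.1 0 -1; 0 0.0008 -0.1109 -0.1 -0.1 0 -1; 0 0.001 -0.1387 -0.1 -0.1 0 -1; 0 0.0012 -0.1664 -0.1 -0.1 0 -1; 0 0.0012 -0.1664 -0.1 -0.1 0 -1; 0 0.0012 -0.1664 -0.1 -0.1 0 -1
```

Call:
jog_arm(
  targets="0 0 -0.028 0 0 0 -1; 0 0 -0.055 0 0 0 -1; 0 0 -0.083 0 0 0 -1; 0 0 -0.11 0 0 0 -1; 0 0 -0.137 0 0 0 -1; 0 0 -0.152 0 0 0 -1; 0 0 -0.152 0 0 0 -1; 0 0 -0.152 0 0 0 -1",
)

```text
clock: 13.95
tool_pos: [0.4576, 0.2797, 0.1644]
orientation: [-179.9, -0.2, -170.4]
force: [-1.3, 0.1, -1.7]
opening: 0.0277
```

Run:
```python
from h import *
p=fw(49,-1)
rows([(*p,.16,-81.65,-1,12),(*p,.09,-81.65,-1,4)])
```

```text
t 13.95 pos [0.4576 0.2797 0.1644] [-179.9   -0.2 -170.4] F [-1.3  0.1 -1.7] open 0.0277
-0.0104 -0.0182 0.0004 -0.1 -0.2 -7.4 -1; -0.0208 -0.0365 0.0007 -0.1 -0.2 -14.8 -1; -0.0312 -0.0547 0.0011 -0.1 -0.2 -22.2 -1; -0.0416 -0.073 0.0015 -0.1 -0.3 -29.6 -1; -0.0521 -0.0912 0.0018 -0.1 -0.3 -37 -1; -0.0625 -0.1094 0.0022 -0.1 -0.3 -44.4 -1; -0.0729 -0.1277 0.0026 -0 -0.3 -51.8 -1; -0.0833 -0.1459 0.003 -0 -0.3 -59.2 -1 

-0.0937 -0.1641 0.0033 -0 -0.3 -66.6 -1; -0.1041 -0.1824 0.0037 0 -0.3 -74 -1; -0.1145 -0.2006 0.0041 0 -0.3 -81.4 -1; -0.1249 -0.2189 0.0044 0.1 -0.3 -88.8 -1; -0.125 -0.2188 0.0219 0.1 -0.3 -88.8 -1; -0.1251 -0.2188 0.0394 0.1 -0.3 -88.8 -1; -0.1251 -0.2187 0.0569 0.1 -0.3 -88.8 -1; -0.1252 -0.2187 0.0744 0.1 -0.3 -88.8 -1
```

Call:
jog_arm(
  targets="-0.01 -0.018 0 0 0 -7.4 -1; -0.021 -0.036 0.001 0 -0.2 -14.8 -1; -0.031 -0.055 0.001 0 -0.2 -22.2 -1; -0.042 -0.073 0.002 0 -0.2 -29.6 -1; -0.052 -0.091 0.002 0 -0.2 -37 -1; -0.062 -0.109 0.002 0 -0.2 -44.4 -1; -0.073 -0.128 0.003 0 -0.2 -51.8 -1; -0.083 -0.146 0.003 0 -0.2 -59.2 -1",
)

```text
clock: 14.95
tool_pos: [0.5635, 0.1487, 0.1597]
orientation: [179.9, -0.2, -111.0]
force: [1.1, -0.6, -2.0]
opening: 0.0276
```

Run:
```python
from h import *
p=fw(49,-1)
rows([(*p,.15,-81.65,-1,5),(*p,.09,-81.65,-1,3)])
```

```text
t 14.95 pos [0.5635 0.1487 0.1597] [ 179.9   -0.2 -111. ] F [ 1.1 -0.6 -2. ] open 0.0276
0.0081 -0.0146 0.0019 0.1 -0.2 -5.9 -1; 0.0162 -0.0292 0.0039 0.1 -0.2 -11.7 -1; 0.0243 -0.0438 0.0058 0.2 -0.2 -17.6 -1; 0.0323 -0.0585 0.0077 0.2 -0.2 -23.5 -1; 0.0404 -0.0731 0.0097 0.2 -0.2 -29.3 -1; 0.0404 -0.0731 0.0297 0.2 -0.2 -29.3 -1; 0.0403 -0.0732 0.0497 0.2 -0.2 -29.3 -1; 0.0402 -0.0732 0.0697 0.2 -0.2 -29.3 -1
```

Call:
jog_arm(
  targets="0.008 -0.015 0.002 0.1 -0.2 -6 -1; 0.016 -0.029 0.004 0.1 -0.2 -11.7 -1; 0.024 -0.044 0.006 0.1 -0.2 -17.6 -1; 0.032 -0.058 0.008 0.1 -0.2 -23.5 -1; 0.0405 -0.073 0.01 0.2 -0.2 -29.3 -1; 0.0405 -0.073 0.03 0.2 -0.2 -29.3 -1; 0.0405 -0.073 0.05 0.2 -0.2 -29.3 -1; 0.0405 -0.073 0.07 0.2 -0.2 -29.3 -1",
)

```text
clock: 15.95
tool_pos: [0.6161, 0.0841, 0.0873]
orientation: [179.9, 0.0, -81.7]
force: [0.5, 0.4, -1.9]
opening: 0.0278
```

Run:
```python
from h import *
p=fw(49,-1);print(fx(telemetry.get_obs()['tool_pos']))
rows([(*p,.0416,-81.65,-1,8)])
g=snapshot('scene');save(g['img'][200:360,270:450],'s6.png',4)
s=snapshot('top');save(s['img'][180:270,260:400],'t6.png',5)
sw(g);sw(s)
```

```text
[48.54578371  0.22381796]
t 15.95 pos [0.6161 0.0841 0.0873] [179.9   0.  -81.7] F [ 0.5  0.4 -1.9] open 0.0278
-0.0001 -0.0002 0.0057 0.1 0 -0 -1; -0.0001 -0.0003 0.0114 0.1 0 -0 -1; -0.0002 -0.0005 0.0172 0.1 0 -0 -1; -0.0002 -0.0007 0.0229 0.1 0 -0 -1; -0.0003 -0.0008 0.0286 0.1 0 -0 -1; -0.0003 -0.001 0.0343 0.1 0 -0 -1; -0.0004 -0.0011 0.04 0.1 0 -0 -1; -0.0005 -0.0013 0.0457 0.1 0 -0 -1 

pink 0.78 [443. 178.] c [415.1 437.8] size [29.1 91.8] yaw -62.1 zmax 0.069
GREY 0.76 [356. 280.] c [625.3  52.3] size [33.8 19.1] yaw -129.2 zmax 0.118
pink 0.56 [347. 170.] c [286.  215.4] size [10.5 27.3] yaw 152.8 zmax 0.038
pink 0.75 [194. 323.] c [312.4 402.9] size [60.3 28. ] yaw 51.8 zmax 0.07
pink 0.55 [179. 289.] c [414.1 442.7] size [28.2 82.1] yaw -62.0 zmax 0.07
```

View pics/s6.png

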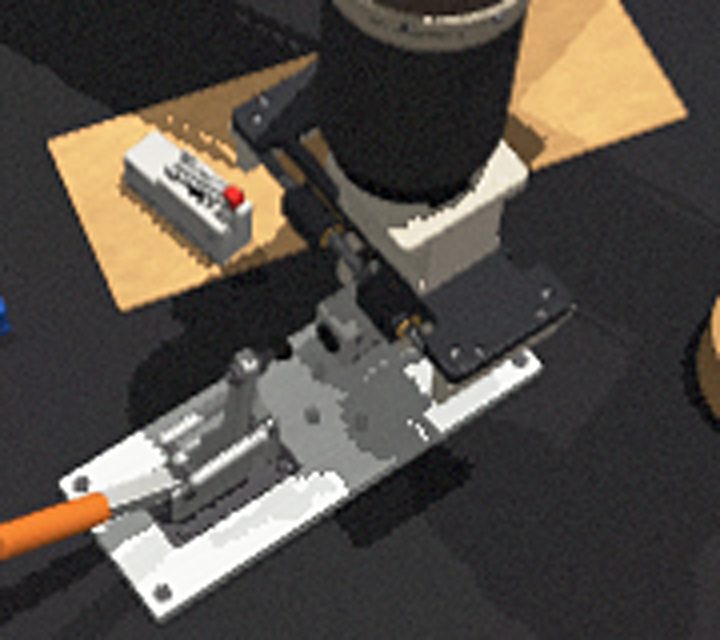

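View pics/t6.png

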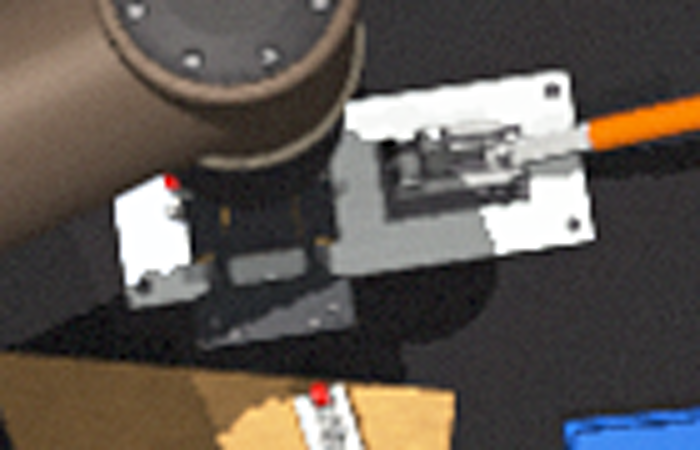

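Run:
```python
from h import *
def red(s,c,rad=40):
    im=s['img'].astype(int);m=(im[...,0]>150)&(im[...,1]<75)&(im[...,2]<75)
    n,l,st,ce=cv2.connectedComponentsWithStats(m.astype(np.uint8))
    return [(ce[i].round(1),st[i,4]) for i in range(1,n) if st[i,4]>3 and np.hypot(*(ce[i]-c))<rad]
o=telemetry.get_obs();print(o['tool_pos'],fx(o['tool_pos']))
for n,c in(('top',(294,217)),('scene',(360,270))):
    s=snapshot(n)
    for uv,a in red(s,c):print(n,uv,a,fx(at_z(s,uv,o['tool_pos'][2]-.0096+.0635)).round(1), world(s,uv).round(4))
    zz=o['tool_pos'];print('tcp proj',proj(s,zz).round(1))
```

```text
[0.61649926 0.08425691 0.08871101] [48.64854487 -0.16574447]
tcp proj [310.3 215.3]
scene [328.2 248.5] 13 [ 2.5 81.4] [0.5028 0.0474 0.072 ]
tcp proj [366.6 277.3]
```

Run:
```python
from h import *
o=telemetry.get_obs();z=o['tool_pos'][2]
s=snapshot('top');im=s['img'].astype(int)
m=(im[...,0]-im[...,1:].max(-1)>60);m[:, :280]=0;m[:,305:]=0;m[:200]=0;m[235:]=0
ys,xs=np.where(m);w=(im[...,0]-im[...,1:].max(-1))[m];print(list(zip(xs,ys,w)))
uv=(np.average(xs,weights=w),np.average(ys,weights=w));print(uv)
for h in(.055,.06,.0655):print(fx(at_z(s,uv,z-.0096+h)).round(1))
print(fx(o['tool_pos']))
```

```text
[(np.int64(293), np.int64(214), np.int64(129)), (np.int64(294), np.int64(214), np.int64(116)), (np.int64(292), np.int64(215), np.int64(73)), (np.int64(293), np.int64(215), np.int64(220)), (np.int64(294), np.int64(215), np.int64(173))]
(np.float64(293.30379746835445), np.float64(214.65541490857947))
[92.7  0. ]
[92.5  0.9]
[92.3  1.9]
[48.93337454 -1.05852963]
```

Run:
```python
from h import *
S={}
for n,cs in(('top',[(235,260),(323,259)]),('scene',[(418,209),(328,248)])):
    s=snapshot(n);S[n]=s;im=cv2.imread(f'pics/{n}0.png')[:,:,::-1].astype(int)
    for c in cs:
        w=(im[...,0]-im[...,1:].max(-1)).astype(float);yy,xx=np.mgrid[:480,:640]
        m=(w>80)&(np.hypot(xx-c[0],yy-c[1])<7)
        uv=(np.average(xx[m],weights=w[m]),np.average(yy[m],weights=w[m]))
        print(n,np.round(uv,1),m.sum(),[ (at_z(s,uv,h)*1000).round(1)[:2] for h in(.064,.0665)])
for c,y in(((458,281.5),9.5),((460.5,282),10)):
    print(np.array(c)+38*np.array([np.cos(np.radians(y)),np.sin(np.radians(y))]))
```

```text
top [235.1 259.3] 11 [array([497.3, 292. ]), array([497.1, 291.5])]
top [323.5 258.4] 14 [array([500.6,  48.1]), array([500.4,  48.1])]
scene [417.  209.2] 16 [array([493.8, 293.6]), array([495.2, 292.3])]
scene [328.1 248.3] 18 [array([497.8,  49.8]), array([499.2,  49.1])]
[495.47885286 287.77180902]
[497.92269461 288.59863075]
```

Run:
```python
from h import *
s=snapshot('top');im=cv2.imread('pics/top0.png')
cv2.imwrite('pics/swl.png',cv2.resize(im[250:300,220:262],None,fx=12,fy=12,interpolation=cv2.INTER_NEAREST))
for c,h in(((151,315),.046),((170,435),.038)):
    print(at_z(s,(200+c[0]/4-.4,180+c[1]/4-.4),h)*1000)
```

```text
[501.42613201 289.26608621  46.        ]
[417.84466659 275.60895698  38.        ]
```

View pics/swl.png

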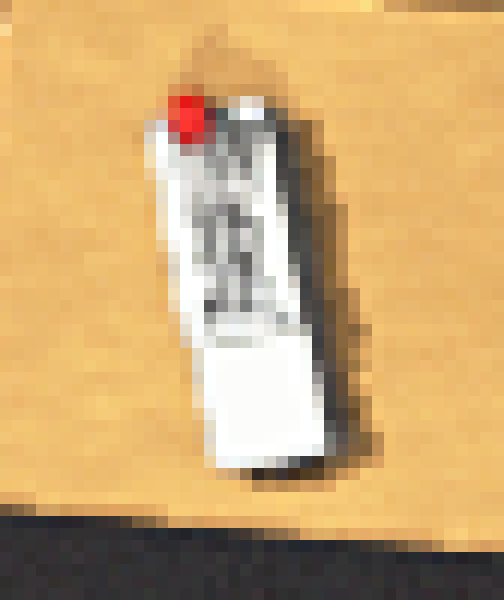

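Run:
```python
from h import *
p=fw(47,-1.7)
rows([(*p,.04,-81.65,-1,6),(*p,.04,-81.65,-1,2)])
```

```text
t 16.45 pos [0.6173 0.0848 0.0904] [-1.799e+02  1.000e-01 -8.170e+01] F [-0.1 -1.6 -1.3] open 0.0283
0.0003 -0.0001 0.0084 -0.1 0.1 -0 -1; 0.0007 -0.0002 0.0168 -0.1 0.1 -0 -1; 0.001 -0.0003 0.0252 -0.1 0.1 -0 -1; 0.0014 -0.0004 0.0336 -0.1 0.1 -0 -1; 0.0017 -0.0004 0.042 -0.1 0.1 -0 -1; 0.0021 -0.0005 0.0504 -0.1 0.1 -0 -1; 0.0021 -0.0005 0.0504 -0.1 0.1 -0 -1; 0.0021 -0.0005 0.0504 -0.1 0.1 -0 -1
```

Call:
jog_arm(
  targets="0 0 0.008 0 0 0 -1; 0.001 0 0.017 0 0 0 -1; 0.001 0 0.025 0 0 0 -1; 0.001 0 0.033 0 0 0 -1; 0.002 0 0.042 0 0 0 -1; 0.002 -0.0005 0.05 0 0 0 -1; 0.002 -0.0005 0.05 0 0 0 -1; 0.002 -0.0005 0.05 0 0 0 -1",
)

```text
clock: 17.45
tool_pos: [0.6184, 0.0829, 0.0405]
orientation: [-179.9, 0.0, -81.7]
force: [0.4, 0.5, -1.0]
opening: 0.0277
```

Run:
```python
from h import *
p=fw(47,-1.7);o=telemetry.get_obs();print(fx(o['tool_pos']))
g=snapshot('scene');save(g['img'][230:350,300:440],'s7.png',5)
s=snapshot('top');save(s['img'][190:250,270:370],'t7.png',7)
p=fw(47,-1.7)
rows([(*p,.0216,-81.65,-1,8)])
```

```text
[47.03647978 -1.81025787]
t 17.55 pos [0.6185 0.083  0.0408] [-1.799e+02  1.000e-01 -8.170e+01] F [ 0.4  0.  -2.1] open 0.0281
0 0 0.0024 -0.1 0.1 -0 -1; 0 0.0001 0.0048 -0.1 0.1 -0 -1; 0 0.0001 0.0072 -0.1 0.1 -0 -1; 0.0001 0.0001 0.0096 -0.1 0.1 -0 -1; 0.0001 0.0002 0.012 -0.1 0.1 -0 -1; 0.0001 0.0002 0.0144 -0.1 0.1 -0 -1; 0.0001 0.0002 0.0168 -0.1 0.1 -0 -1; 0.0001 0.0003 0.0192 -0.1 0.1 -0 -1
```

View pics/s7.png

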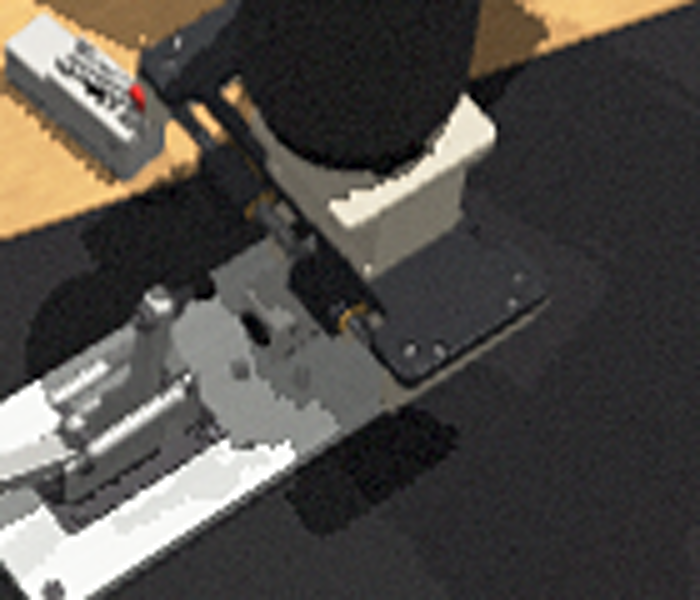

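View pics/t7.png

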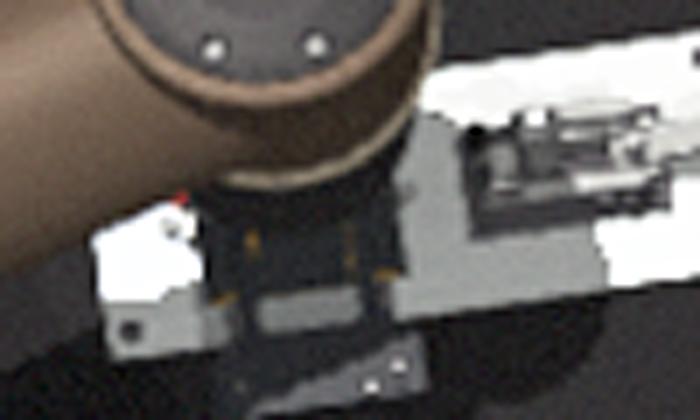

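Call:
jog_arm(
  targets="0 0 0.0025 0 0 0 -1; 0 0 0.005 0 0 0 -1; 0 0 0.0075 0 0 0 -1; 0 0 0.009 0 0 0 -1; 0 0 0.0105 0 0 0 -1; 0 0 0.012 0 0 0 -1; 0 0 0.0135 0 0 0 -1; 0 0 0.0135 0 0 0 -1",
)

```text
clock: 18.55
tool_pos: [0.6184, 0.083, 0.0271]
orientation: [-179.9, 0.1, -81.7]
force: [0.1, -0.3, -1.4]
opening: 0.028
```

Call:
jog_arm(
  targets="0 0 0.001 0 0 0 -1; 0 0 0.002 0 0 0 -1; 0 0 0.003 0 0 0 -1; 0 0 0.004 0 0 0 -1; 0 0 0.005 0 0 0 -1; 0 0 0.0055 0 0 0 -1; 0 0 0.0055 0 0 0 -1; 0 0 0.0055 0 0 0 -1",
)

```text
clock: 19.55
tool_pos: [0.6184, 0.083, 0.0217]
orientation: [-179.9, 0.1, -81.7]
force: [-1.3, 0.9, -0.2]
opening: 0.0277
```

Call:
jog_arm(
  targets="0 0 0.0005 0 0 0 -1; 0 0 0.001 0 0 0 -1; 0 0 0.001 0 0 0 -1; 0 0 0.001 0 0 0 -1; 0 0 0.001 0 0 0 -1; 0 0 0.001 0 0 0 -1; 0 0 0.001 0 0 0 -1; 0 0 0.001 0 0 0 -1",
)

```text
clock: 20.55
tool_pos: [0.6184, 0.0831, 0.0216]
orientation: [-179.8, 0.1, -81.6]
force: [-3.8, 1.4, 8.0]
opening: 0.0279
```

Seated: 8 N of contact at TCP z = 0.0216, as predicted. I'll release and lift.

Call:
jog_arm(
  targets="0 0 -0.001 0 0 0 0.2; 0 0 -0.001 0 0 0 0.2; 0 0 -0.001 0 0 0 0.2; 0 0 -0.001 0 0 0 0.2; 0 0 -0.02 0 0 0 0.4; 0 0 -0.06 0 0 0 1; 0 0 -0.12 0 0 0 1; 0 0 -0.18 0 0 0 1",
)

```text
clock: 21.55
tool_pos: [0.6176, 0.0826, 0.2032]
orientation: [-179.9, 0.0, -81.6]
force: [1.9, 0.7, 0.0]
opening: 0.0851
```

Run:
```python
from h import *
p=fw(-92-96)
rows([(*fw(0),.22,-81.65,1,2),(*p,.20,-81.65,1,6)])
```

```text
t 21.55 pos [0.6176 0.0826 0.2032] [-179.9    0.   -81.6] F [1.9 0.7 0. ] open 0.0851
0.0234 0.0005 -0.0084 -0.1 0 0 1; 0.0469 0.001 -0.0169 -0.1 0 0 1; 0.0782 0.0011 -0.0136 -0.1 0 0 1; 0.1095 0.0011 -0.0102 -0.1 0 0 1; 0.1409 0.0011 -0.0069 -0.1 0 0 1; 0.1722 0.0011 -0.0036 -0.1 0 0 1; 0.2035 0.0011 -0.0003 -0.1 0 0 1; 0.2349 0.0011 0.003 -0.1 0 0 1
```

Call:
jog_arm(
  targets="0.023 0 -0.008 0 0 0 1; 0.047 0 -0.015 0 0 0 1; 0.078 0 -0.013 0 0 0 1; 0.11 0 -0.01 0 0 0 1; 0.141 0 -0.007 0 0 0 1; 0.172 0 -0.003 0 0 0 1; 0.203 0 0 0 0 0 1; 0.235 0 0.003 0 0 0 1",
)

```text
clock: 22.55
tool_pos: [0.6515, -0.1512, 0.1989]
orientation: [-180.0, 0.1, -81.6]
force: [1.0, -0.1, -0.5]
opening: 0.0874
```

Run:
```python
from h import *
g=snapshot('scene');save(g['img'][200:360,270:450],'s8.png',4)
s=snapshot('top');save(s['img'][180:270,260:400],'t8.png',5)
rows([(*fw(-188,-1.8),.0665,-81.65,1,5),(*fw(-188,-1.8),.0665,-81.65,-1,3)])
```

```text
t 22.65 pos [ 0.6512 -0.1528  0.1983] [180.    0.  -81.8] F [-0.1  0.1 -1.2] open 0.0878
-0.0006 -0.0004 0.0264 0 0 -0 1; -0.0011 -0.0007 0.0527 0 0 -0.1 1; -0.0017 -0.0011 0.0791 0 0 -0.1 1; -0.0023 -0.0014 0.1054 0 0 -0.1 1; -0.0028 -0.0018 0.1318 0 0 -0.2 1; -0.0028 -0.0018 0.1318 0 0 -0.2 -1; -0.0028 -0.0018 0.1318 0 0 -0.2 -1; -0.0028 -0.0018 0.1318 0 0 -0.2 -1
```

View pics/s8.png

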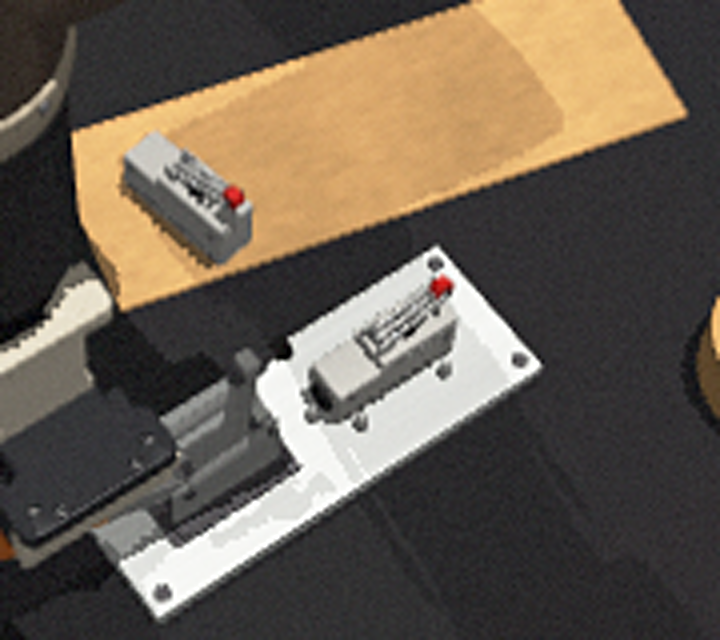

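View pics/t8.png

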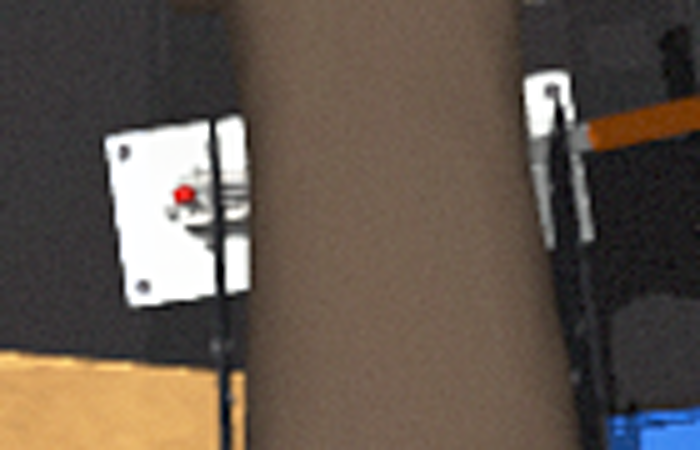

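The switch sits between the dowels with its roller at scene-crop (440,286), the end away from the clamp. Now I'll pinch the handle.

Call:
jog_arm(
  targets="-0.001 0 0.026 0 0 0 1; -0.001 -0.001 0.053 0 0 0 1; -0.002 -0.001 0.079 0 0 0 1; -0.002 -0.001 0.105 0 0 0 1; -0.003 -0.002 0.132 0 0 0 1; -0.003 -0.002 0.132 0 0 0 -1; -0.003 -0.002 0.132 0 0 0 -1; -0.003 -0.002 0.132 0 0 0 -1",
)

```text
clock: 23.65
tool_pos: [0.6534, -0.1495, 0.0677]
orientation: [-179.9, 0.0, -81.8]
force: [-0.4, -0.6, 0.5]
opening: 0.0632
```

Call:
jog_arm(
  targets="0 0 0 0 0 0 -1; 0 0 0 0 0 0 -1; 0 0 0 0 0 0 -1; 0 0 0 0 0 0 -1; 0 0 0 0 0 0 -1; 0 0 0 0 0 0 -1; 0 0 0 0 0 0 -1; 0 0 0 0 0 0 -1",
)

```text
clock: 24.65
tool_pos: [0.6528, -0.1496, 0.0675]
orientation: [-180.0, 0.0, -81.8]
force: [-4.9, -0.9, 1.3]
opening: 0.0172
```

Run:
```python
from h import *
o=telemetry.get_obs();print(fx(o['tool_pos']))
s=snapshot('top')
uv=(260+184/5-.4,180+195/5-.4);print('roller',fx(at_z(s,uv,.012+.063)))
def a(th0,th1,n):
    return [(*(np.array(w[:2])+Y*-.0018),*w[2:]) for w in arc(th0,th1,n)]
rows(a(66,0,14)+a(0,-2,2))
```

```text
[-188.02404708   -2.14203923]
roller [87.98813253  1.06571244]
t 24.7 pos [ 0.6528 -0.1496  0.0675] [-180.     0.   -81.8] F [-4.6 -0.7  1.7] open 0.0169
-0.0039 0.0004 -0.0061 -0 0 -0.2 -1; -0.0084 0.0004 -0.0135 -0 0 -0.2 -1; -0.0135 0.0004 -0.0205 -0 0 -0.2 -1; -0.0191 0.0004 -0.0271 -0 0 -0.2 -1; -0.0252 0.0004 -0.0332 -0 0 -0.2 -1; -0.0318 0.0004 -0.0387 -0 0 -0.2 -1; -0.0389 0.0004 -0.0437 -0 0 -0.2 -1; -0.0463 0.0004 -0.0481 -0 0 -0.2 -1 

-0.0541 0.0005 -0.0519 -0 0 -0.2 -1; -0.0621 0.0005 -0.055 -0 0 -0.2 -1; -0.0704 0.0005 -0.0575 -0 0 -0.2 -1; -0.0789 0.0005 -0.0592 -0 0 -0.2 -1; -0.0874 0.0005 -0.0603 -0 0 -0.2 -1; -0.0961 0.0006 -0.0606 -0 0 -0.2 -1; -0.0979 0.0006 -0.0606 -0 0 -0.2 -1; -0.0997 0.0006 -0.0606 -0 0 -0.2 -1
```

Call:
jog_arm(
  targets="-0.004 0 -0.006 0 0 0 -1; -0.0085 0 -0.0135 0 0 0 -1; -0.0135 0 -0.0205 0 0 0 -1; -0.019 0 -0.027 0 0 0 -1; -0.025 0 -0.033 0 0 0 -1; -0.032 0 -0.0385 0 0 0 -1; -0.039 0 -0.0435 0 0 0 -1; -0.0465 0 -0.048 0 0 0 -1",
)

```text
clock: 25.7
tool_pos: [0.6458, -0.1032, 0.1155]
orientation: [180.0, 0.0, -81.8]
force: [0.3, -1.9, -12.3]
opening: 0.0175
```

Run:
```python
from h import *
o=telemetry.get_obs();p=fx(o['tool_pos']);z=o['tool_pos'][2]*1000+18.8;th=np.degrees(np.arctan2(-(p[0]+92),z-42));print(p,th,np.hypot(p[0]+92,z-42))
def a(th0,th1,n):
    return [(*(np.array(w[:2])+Y*-.0018),*w[2:]) for w in arc(th0,th1,n)]
rows(a(th,0,6)+a(0,0,2))
```

```text
[-141.09859174   -1.88802029] 28.01755660685062 104.52244403021601
t 25.7 pos [ 0.6458 -0.1032  0.1155] [180.    0.  -81.8] F [  0.3  -1.9 -12.3] open 0.0175
-0.0075 0.0001 -0.0041 0 0 -0.2 -1; -0.0155 0.0001 -0.0072 0 0 -0.2 -1; -0.0237 0.0002 -0.0096 0 0 -0.2 -1; -0.0321 0.0002 -0.0113 0 0 -0.2 -1; -0.0406 0.0002 -0.0124 0 0 -0.2 -1; -0.0491 0.0002 -0.0127 0 0 -0.2 -1; -0.0491 0.0002 -0.0127 0 0 -0.2 -1; -0.0491 0.0002 -0.0127 0 0 -0.2 -1
```

Call:
jog_arm(
  targets="-0.0075 0 -0.004 0 0 0 -1; -0.0155 0 -0.0072 0 0 0 -1; -0.0235 0 -0.0096 0 0 0 -1; -0.032 0 -0.0113 0 0 0 -1; -0.0405 0 -0.0124 0 0 0 -1; -0.049 0 -0.0127 0 0 0 -1; -0.049 0 -0.0127 0 0 0 -1; -0.049 0 -0.0127 0 0 0 -1",
)

```text
clock: 26.7
tool_pos: [0.6387, -0.0546, 0.13]
orientation: [-180.0, -0.0, -81.8]
force: [-4.9, -1.6, 2.0]
opening: 0.0173
```

Run:
```python
from h import *
o=telemetry.get_obs();p=fx(o['tool_pos']);z=o['tool_pos'][2]*1000+18.8;th=np.degrees(np.arctan2(-(p[0]+92),z-42));print(p,th,np.hypot(p[0]+92,z-42),o['force'])
```

```text
[-91.98065093  -1.99849311] -0.0103818745679397 106.78419993942528 [-4.86454558 -1.57600738  2.02285023]
```

Call:
jog_arm(
  targets="-0.001 0 0 0 0 0 -1; -0.002 0 0 0 0 0 -1; -0.003 0 0 0 0 0 -1; -0.004 0 0 0 0 0 -1; -0.005 0 0 0 0 0 -1; -0.006 0 0 0 0 0 -1; -0.006 0 0 0 0 0 -1; -0.006 0 0 0 0 0 -1",
)

```text
clock: 27.7
tool_pos: [0.6378, -0.0492, 0.1304]
orientation: [-180.0, -0.1, -81.8]
force: [-0.5, -6.0, -6.9]
opening: 0.0175
```

Run:
```python
from h import *
o=telemetry.get_obs();p=fx(o['tool_pos']);print(p,o['force'])
g=snapshot('scene');save(g['img'][200:360,270:450],'s9.png',4)
```

```text
[-86.53536659  -1.88924295] [-0.53028154 -6.03505108 -6.93230217]
```

View pics/s9.png

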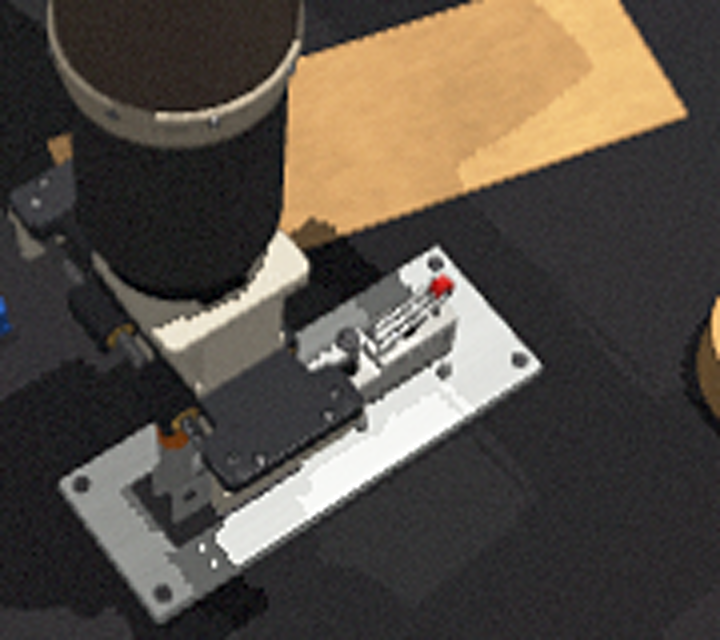

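Call:
jog_arm(
  targets="-0.001 0 0 0 0 0 -1; -0.002 0 0 0 0 0 -1; -0.003 0 0 0 0 0 -1; -0.003 0 0 0 0 0 -1; -0.003 0 0 0 0 0 -1; -0.003 0 0 0 0 0 -1; -0.003 0 0 0 0 0 -1; -0.003 0 0 0 0 0 -1",
)

```text
clock: 28.75
tool_pos: [0.6375, -0.0467, 0.1306]
orientation: [-180.0, -0.1, -81.8]
force: [0.7, -6.3, -9.4]
opening: 0.0175
```

Run:
```python
from h import *
o=telemetry.get_obs();p=fx(o['tool_pos']);print(p,o['force'])
```

```text
[-83.99266051  -1.87782286] [ 0.69874263 -6.29694327 -9.41235526]
```

Call:
jog_arm(
  targets="-0.001 0 0.001 0 0 0 -1; -0.002 0 0.002 0 0 0 -1; -0.003 0 0.002 0 0 0 -1; -0.004 0 0.002 0 0 0 -1; -0.005 0 0.002 0 0 0 -1; -0.005 0 0.002 0 0 0 -1; -0.005 0 0.002 0 0 0 -1; -0.005 0 0.002 0 0 0 -1",
)

```text
clock: 29.75
tool_pos: [0.6374, -0.0459, 0.1304]
orientation: [-179.9, -0.4, -81.8]
force: [2.1, -21.4, -3.8]
opening: 0.0175
```

Run:
```python
from h import *
o=telemetry.get_obs();p=fx(o['tool_pos']);print(p,o['tool_pos'][2],o['force'])
g=snapshot('scene');save(g['img'][250:330,290:390],'s10.png',7)
```

```text
[-83.1508908  -1.9273626] 0.13042638719269195 [  2.14230228 -21.40950299  -3.79841125]
```

View pics/s10.png

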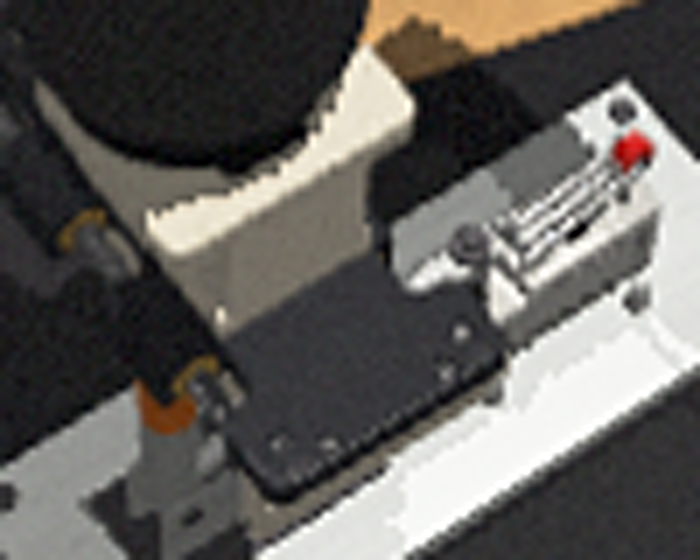

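The force jumped from 6 to 21 N over 0.8 mm, so the handle is at its shut stop. I'll release and rise.

Call:
jog_arm(
  targets="0.001 0 -0.002 0 0 0 -1; 0.001 0 -0.002 0 0 0 1; 0.001 0 -0.002 0 0 0 1; 0.001 0 -0.002 0 0 0 1; 0.001 0 -0.002 0 0 0 1; 0.001 0 -0.02 0 0 0 1; 0.001 0 -0.06 0 0 0 1; 0.001 0 -0.1 0 0 0 1",
)

```text
clock: 30.8
tool_pos: [0.6374, -0.0463, 0.2329]
orientation: [-179.9, -0.4, -81.8]
force: [0.8, -0.0, -0.6]
opening: 0.0817
```

Run:
```python
from h import *
rows([(*fw(0,-1.8),.21,-81.65,-1,3),(*fw(87,-1.8),.20,-81.65,-1,4),(*fw(87,-1.8),.20,-81.65,-1,1)])
```

```text
t 30.8 pos [ 0.6374 -0.0463  0.2329] [-179.9   -0.4  -81.8] F [ 0.8 -0.  -0.6] open 0.0817
-0.0279 0.0001 0.0074 -0.1 -0.4 -0.1 -1; -0.0558 0.0002 0.0148 -0.1 -0.4 -0.1 -1; -0.0837 0.0004 0.0223 -0.1 -0.4 -0.2 -1; -0.1055 0.0004 0.0246 -0.1 -0.4 -0.2 -1; -0.1273 0.0005 0.027 -0.1 -0.4 -0.2 -1; -0.149 0.0006 0.0293 -0.1 -0.4 -0.2 -1; -0.1708 0.0006 0.0316 -0.1 -0.4 -0.2 -1; -0.1708 0.0006 0.0316 -0.1 -0.4 -0.2 -1
```

Call:
jog_arm(
  targets="-0.028 0 0.002 0 -0.4 0 -1; -0.056 0 0.006 0 -0.4 0 -1; -0.084 0 0.015 0 -0.4 0 -1; -0.105 0 0.024 0 -0.4 0 -1; -0.127 0 0.027 0 -0.4 0 -1; -0.149 0 0.029 0 -0.4 0 -1; -0.171 0 0.032 0 -0.4 0 -1; -0.171 0 0.032 0 -0.4 0 -1",
)

```text
clock: 31.8
tool_pos: [0.6129, 0.1246, 0.1994]
orientation: [-179.9, -0.0, -81.7]
force: [-0.7, -0.7, 0.0]
opening: 0.0127
```

Run:
```python
from h import *
g=snapshot('scene');save(g['img'][200:360,270:450],'s11.png',4)
s=snapshot('top');save(s['img'][180:270,260:400],'t11.png',5)
W=cloud(g);im=g['img'].astype(int)
w=(im[...,0]-im[...,1:].max(-1)).astype(float);yy,xx=np.mgrid[:480,:640]
m=(w>80)&(np.hypot(xx-380,yy-271)<14)
if m.sum():
    uv=(np.average(xx[m],weights=w[m]),np.average(yy[m],weights=w[m]));print('roller',uv,fx(at_z(g,uv,.074)),m.sum())
m=(im[...,0]>150)&(im[...,1]<130)&(im[...,2]<60)&(W[...,2]>.05)&(W[...,0]>.55)&(W[...,0]<.75)&(W[...,1]<0.05)
F=np.array([[*fx(p),p[2]*1000] for p in W[m]]);print('grip',len(F),F.mean(0),F.min(0),F.max(0));
v=np.linalg.svd(F-F.mean(0))[2][0];print(v)
rows([(*fw(87,-1.8),.10,-81.65,-1,6),(*fw(87,-1.8),.088,-81.65,-1,2)])
```

```text
roller (np.float64(379.10557184750735), np.float64(271.24780058651027)) [86.69408885  2.22838134] 8
grip 11 [-94.67806964  -0.41860727 166.84430039] [-100.97124572   -8.15129598  164.87930894] [-85.24852814   7.58889924 169.27644802]
[-0.99335068 -0.02839732 -0.11157069]
t 31.9 pos [0.6131 0.1232 0.1997] [-179.9   -0.   -81.8] F [ 0.4 -0.1  0.7] open 0.005
0.0001 0.0001 0.0166 -0.1 -0 -0 -1; 0.0002 0.0003 0.0332 -0.1 -0 -0 -1; 0.0003 0.0004 0.0498 -0.1 -0 -0.1 -1; 0.0004 0.0006 0.0664 -0.1 -0 -0.1 -1; 0.0005 0.0007 0.083 -0.1 -0 -0.1 -1; 0.0006 0.0009 0.0997 -0.1 -0 -0.1 -1; 0.0006 0.0009 0.1057 -0.1 -0 -0.1 -1; 0.0006 0.0009 0.1117 -0.1 -0 -0.1 -1
```

View pics/s11.png

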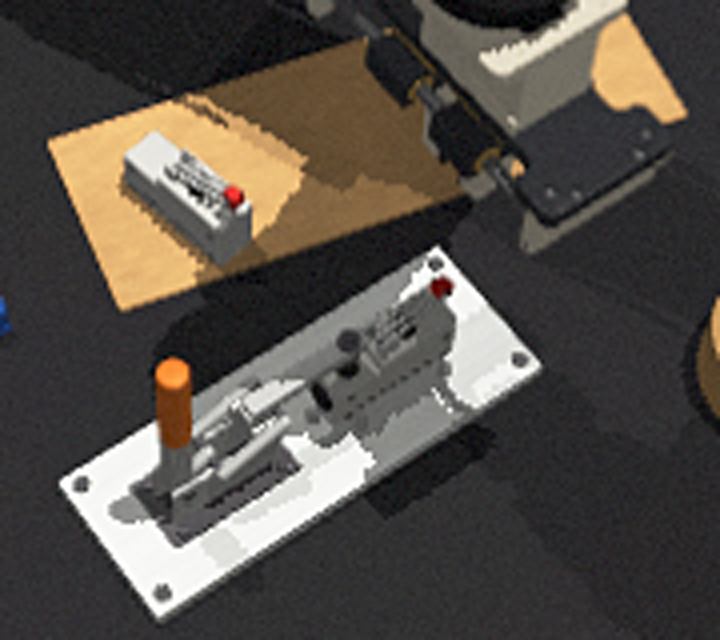

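View pics/t11.png

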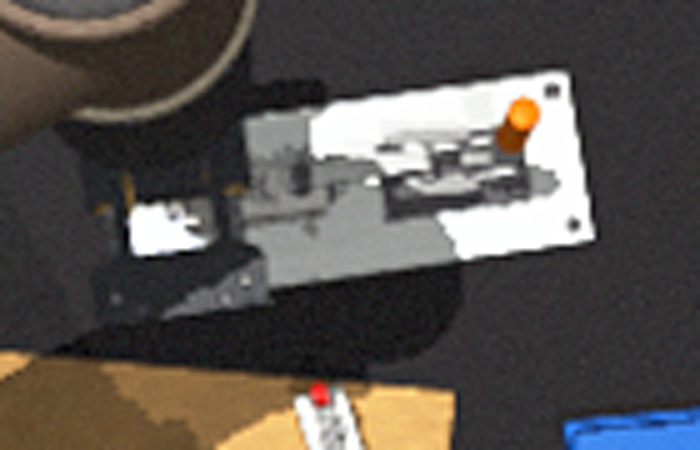

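Handle upright, arm level on the low end of the switch, and the roller at scene-crop (440,288). Next, the press approach.

Call:
jog_arm(
  targets="0 0 0.017 0 0 0 -1; 0 0 0.033 0 0 0 -1; 0 0 0.05 0 0 0 -1; 0 0.001 0.066 0 0 0 -1; 0 0.001 0.083 0 0 0 -1; 0 0.001 0.1 0 0 0 -1; 0 0.001 0.112 0 0 0 -1; 0 0.001 0.115 0 0 0 -1",
)

```text
clock: 32.9
tool_pos: [0.6119, 0.1229, 0.0836]
orientation: [-180.0, -0.1, -81.8]
force: [0.6, 0.9, -0.4]
opening: 0.0002
```

Run:
```python
from h import *
o=telemetry.get_obs();print(o['tool_pos'],fx(o['tool_pos']),o['force'])
g=snapshot('scene');save(g['img'][230:330,330:450],'s12.png',6)
```

```text
[0.6119428  0.12286501 0.08359072] [87.50905936 -1.26424026] [ 0.63189935  0.88482491 -0.36213835]
```

View pics/s12.png

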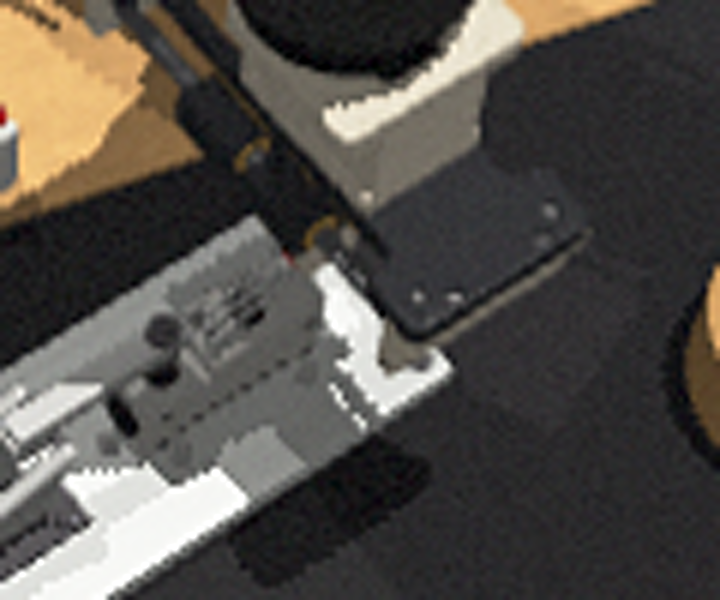

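Call:
jog_arm(
  targets="0 0 0.002 0 0 0 -1; 0 0 0.004 0 0 0 -1; 0 0 0.0055 0 0 0 -1; 0 0 0.0065 0 0 0 -1; 0 0 0.0075 0 0 0 -1; 0 0 0.0085 0 0 0 -1; 0 0 0.0085 0 0 0 -1; 0 0 0.0085 0 0 0 -1",
)

```text
clock: 33.95
tool_pos: [0.6125, 0.1232, 0.0757]
orientation: [-179.9, -0.0, -81.8]
force: [-0.6, 3.4, 4.1]
opening: 0.0006
```

Run:
```python
from h import *
o=telemetry.get_obs();print(o['tool_pos'],fx(o['tool_pos']),o['force'],o['moment'])
for i in range(3):
  g=snapshot('scene');o=telemetry.get_obs();print(o['tool_pos'],o['force'])
save(g['img'][230:330,330:450],'s13.png',6)
```

```text
[0.61252502 0.12324416 0.07567887] [87.79964215 -1.89534437] [-0.63660785  3.428209    4.11054134] [1.52110366 0.45345224 0.03265251]
[0.612475   0.12323667 0.0756238 ] [-0.87698275  3.83823941  4.54397874]
[0.61248142 0.12315836 0.07559187] [0.01570678 3.98294354 4.48638246]
[0.61244286 0.12313008 0.07556488] [-0.27244765  4.56784371  4.58481075]
```

View pics/s13.png

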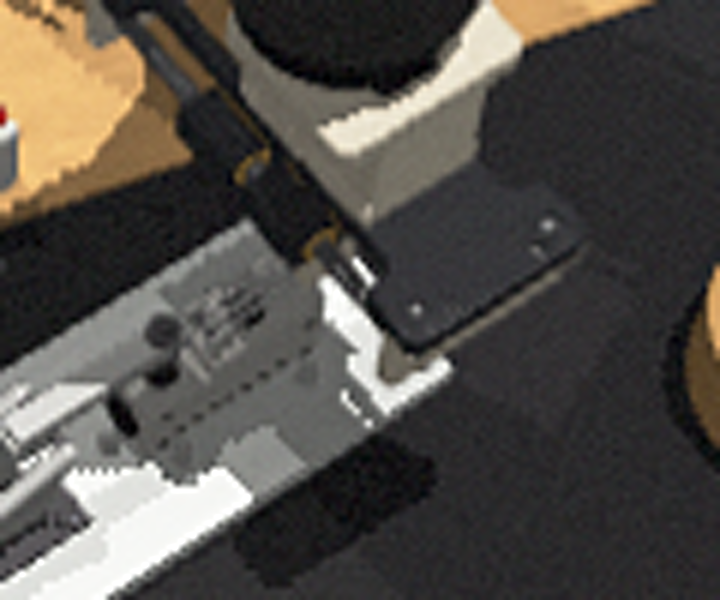

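Call:
jog_arm(
  targets="-0.0003 0 0.001 0 0 0 -1; -0.0006 0 0.002 0 0 0 -1; -0.001 0 0.003 0 0 0 -1; -0.001 0 0.0035 0 0 0 -1; -0.001 0 0.0035 0 0 0 -1; -0.001 0 0.0035 0 0 0 -1; -0.001 0 0.0035 0 0 0 -1; -0.001 0 0.0035 0 0 0 -1",
)

```text
clock: 35.1
tool_pos: [0.6124, 0.1242, 0.0722]
orientation: [-179.9, -0.0, -81.8]
force: [-1.1, 3.9, 5.7]
opening: 0.0006
```

Run:
```python
from h import *
o=telemetry.get_obs();print(o['tool_pos'],fx(o['tool_pos']),o['force'],o['moment'])
g=snapshot('scene');save(g['img'][230:330,330:450],'s14.png',6)
```

```text
[0.61240744 0.1242374  0.07216525] [88.79942721 -1.92324709] [-1.12026926  3.90755285  5.69218386] [1.51549263 0.64815431 0.01402662]
```

View pics/s14.png

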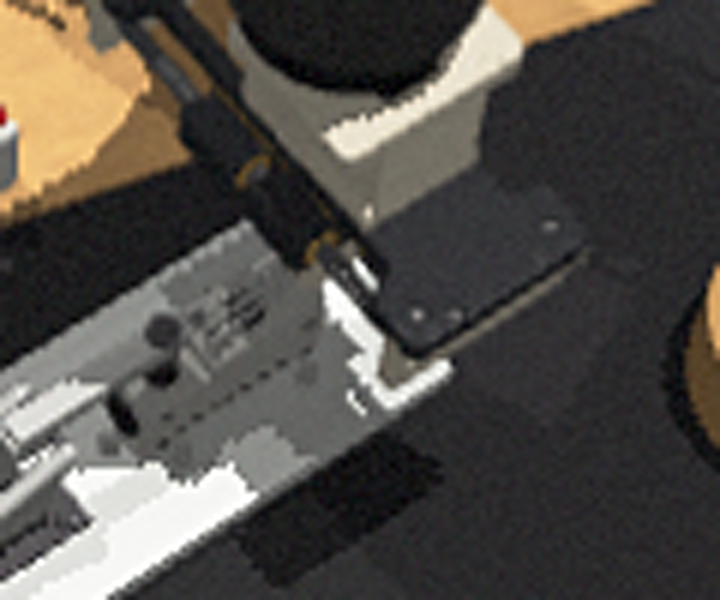

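Call:
jog_arm(
  targets="-0.0005 0 0.0005 0 0 0 -1; -0.001 0 0.001 0 0 0 -1; -0.001 0 0.0017 0 0 0 -1; -0.001 0 0.0017 0 0 0 -1; -0.001 0 0.0017 0 0 0 -1; -0.001 0 0.0017 0 0 0 -1; -0.001 0 0.0017 0 0 0 -1; -0.001 0 0.0017 0 0 0 -1",
)

```text
clock: 36.15
tool_pos: [0.6123, 0.1248, 0.0706]
orientation: [-179.9, -0.1, -81.8]
force: [-0.3, 1.4, 5.8]
opening: 0.0004
```

The roller is 7.4 mm down, and the net 5.4 N matches the spring at about 7.5 mm. That is past the 6 mm click and short of 10.5 mm. I'll retreat and go back to the handle.

Call:
jog_arm(
  targets="0 0 -0.003 0 0 0 -1; 0 0 -0.01 0 0 0 -1; 0 0 -0.03 0 0 0 -1; 0 0 -0.07 0 0 0 -1; 0 0 -0.11 0 0 0 0; 0 0 -0.15 0 0 0 1; 0 0 -0.16 0 0 0 1; 0 0 -0.16 0 0 0 1",
)

```text
clock: 37.15
tool_pos: [0.6117, 0.1248, 0.2306]
orientation: [-179.9, -0.0, -81.8]
force: [-0.5, -1.1, -0.2]
opening: 0.0352
```

Run:
```python
from h import *
g=snapshot('scene');save(g['img'][200:360,270:450],'s15.png',4)
rows([(*fw(-92,-1.8),.232,-81.65,1,6),(*fw(-92,-1.8),.205,-81.65,1,2)])
```

```text
t 37.2 pos [0.6113 0.1246 0.2295] [ 1.80e+02 -1.00e-01 -8.18e+01] F [ 0.3  0.2 -0. ] open 0.039
0.0302 -0.0002 -0.0004 0 -0.1 -0 1; 0.0605 -0.0005 -0.0008 0 -0.1 -0 1; 0.0907 -0.0007 -0.0012 0 -0.1 -0.1 1; 0.1209 -0.0009 -0.0015 0 -0.1 -0.1 1; 0.1511 -0.0011 -0.0019 0 -0.1 -0.1 1; 0.1814 -0.0014 -0.0023 0 -0.1 -0.1 1; 0.1814 -0.0014 0.0112 0 -0.1 -0.1 1; 0.1813 -0.0014 0.0247 0 -0.1 -0.1 1
```

View pics/s15.png

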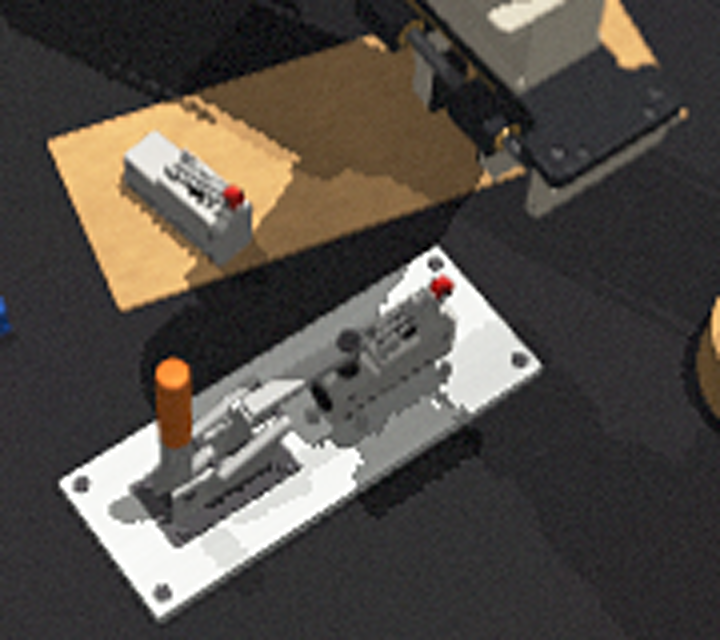

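Call:
jog_arm(
  targets="0.03 0 0 0 0 0 1; 0.06 0 -0.001 0 0 0 1; 0.091 -0.001 -0.001 0 0 0 1; 0.121 -0.001 -0.002 0 0 0 1; 0.151 -0.001 -0.002 0 0 0 1; 0.181 -0.001 -0.002 0 0 0 1; 0.181 -0.001 0.01 0 0 0 1; 0.181 -0.001 0.025 0 0 0 1",
)

```text
clock: 38.2
tool_pos: [0.6374, -0.0543, 0.2025]
orientation: [179.9, -0.0, -81.8]
force: [-0.6, -0.5, -0.5]
opening: 0.0875
```

Run:
```python
from h import *
print(fx(telemetry.get_obs()['tool_pos']))
rows([(*fw(-92,-1.8),.128,-81.65,1,4),(*fw(-92,-1.8),.128,-81.65,-1,4)])
```

```text
[-91.48299693  -0.69509169]
t 38.2 pos [ 0.6374 -0.0543  0.2025] [179.9  -0.  -81.8] F [-0.6 -0.5 -0.5] open 0.0875
0.0001 -0.0003 0.0186 0.1 -0 -0 1; 0.0002 -0.0006 0.0372 0.1 -0 -0.1 1; 0.0003 -0.001 0.0559 0.1 -0 -0.1 1; 0.0005 -0.0013 0.0745 0.1 -0 -0.2 1; 0.0005 -0.0013 0.0745 0.1 -0 -0.2 -1; 0.0005 -0.0013 0.0745 0.1 -0 -0.2 -1; 0.0005 -0.0013 0.0745 0.1 -0 -0.2 -1; 0.0005 -0.0013 0.0745 0.1 -0 -0.2 -1
```

Call:
jog_arm(
  targets="0 0 0.019 0 0 0 1; 0 -0.001 0.037 0 0 0 1; 0 -0.001 0.056 0 0 0 1; 0.0005 -0.001 0.0745 0 0 0 0; 0.0005 -0.001 0.0745 0 0 0 -1; 0.0005 -0.001 0.0745 0 0 0 -1; 0.0005 -0.001 0.0745 0 0 0 -1; 0.0005 -0.001 0.0745 0 0 0 -1",
)

```text
clock: 39.2
tool_pos: [0.6386, -0.0547, 0.1287]
orientation: [179.9, -0.0, -81.8]
force: [-0.4, 1.1, 0.5]
opening: 0.0431
```

Call:
jog_arm(
  targets="0 0 0 0 0 0 -1; 0 0 0 0 0 0 -1; 0 0 0 0 0 0 -1; 0 0 0 0 0 0 -1; 0 0 0 0 0 0 -1; 0 0 0 0 0 0 -1; 0 0 0 0 0 0 -1; 0 0 0 0 0 0 -1",
)

```text
clock: 40.2
tool_pos: [0.6386, -0.0547, 0.1288]
orientation: [179.9, -0.0, -81.8]
force: [-2.0, -0.4, 2.5]
opening: 0.0174
```

Run:
```python
from h import *
print(fx(telemetry.get_obs()['tool_pos']))
def a(th0,th1,n):
    return [(*(np.array(w[:2])+Y*-.0018),*w[2:]) for w in arc(th0,th1,n)]
rows(a(0,67,14)+a(67,69,2))
```

```text
[-92.02032937  -1.84020122]
t 40.2 pos [ 0.6386 -0.0547  0.1288] [179.9  -0.  -81.8] F [-2.  -0.4  2.5] open 0.0174
0.0087 0 0.001 0.1 -0 -0.2 -1; 0.0174 -0 0.0021 0.1 -0 -0.2 -1; 0.026 -0 0.0039 0.1 -0 -0.2 -1; 0.0344 -0.0001 0.0065 0.1 -0 -0.2 -1; 0.0426 -0.0001 0.0097 0.1 -0 -0.2 -1; 0.0504 -0.0001 0.0136 0.1 -0 -0.2 -1; 0.0579 -0.0001 0.0181 0.1 -0 -0.2 -1; 0.065 -0.0002 0.0233 0.1 -0 -0.2 -1 

0.0717 -0.0002 0.029 0.1 -0 -0.2 -1; 0.0778 -0.0002 0.0352 0.1 -0 -0.2 -1; 0.0834 -0.0002 0.042 0.1 -0 -0.2 -1; 0.0884 -0.0003 0.0492 0.1 -0 -0.2 -1; 0.0928 -0.0003 0.0568 0.1 -0 -0.2 -1; 0.0966 -0.0003 0.0647 0.1 -0 -0.2 -1; 0.0973 -0.0003 0.0664 0.1 -0 -0.2 -1; 0.098 -0.0003 0.0681 0.1 -0 -0.2 -1
```

Call:
jog_arm(
  targets="0.0087 0 0.001 0 0 0 -1; 0.0174 0 0.002 0 0 0 -1; 0.026 0 0.004 0 0 0 -1; 0.0345 0 0.0065 0 0 0 -1; 0.0425 0 0.0095 0 0 0 -1; 0.0505 0 0.0135 0 0 0 -1; 0.058 0 0.018 0 0 0 -1; 0.065 0 0.0235 0 0 0 -1",
)

```text
clock: 41.2
tool_pos: [0.6484, -0.1199, 0.107]
orientation: [-180.0, -0.1, -81.8]
force: [-3.2, -1.9, 12.2]
opening: 0.0168
```

Run:
```python
from h import *
o=telemetry.get_obs();p=fx(o['tool_pos']);z=o['tool_pos'][2]*1000+18.8;th=np.degrees(np.arctan2(-(p[0]+92),z-42));print(p,th,np.hypot(p[0]+92,z-42))
def a(th0,th1,n):
    return [(*(np.array(w[:2])+Y*-.0018),*w[2:]) for w in arc(th0,th1,n)]
rows(a(th,70,7)+a(70,70,1))
```

```text
[-157.96280016   -2.03534711] 38.22205088271987 106.6133009307064
t 41.2 pos [ 0.6484 -0.1199  0.107 ] [-1.80e+02 -1.00e-01 -8.18e+01] F [-3.2 -1.9 12.2] open 0.0168
0.0053 0.0002 0.0067 -0 -0.1 -0.1 -1; 0.0112 0.0002 0.0126 -0 -0.1 -0.1 -1; 0.0166 0.0002 0.0189 -0 -0.1 -0.1 -1; 0.0214 0.0002 0.0257 -0 -0.1 -0.1 -1; 0.0257 0.0002 0.0328 -0 -0.1 -0.1 -1; 0.0295 0.0002 0.0402 -0 -0.1 -0.1 -1; 0.0326 0.0002 0.0479 -0 -0.1 -0.1 -1; 0.0326 0.0002 0.0479 -0 -0.1 -0.1 -1
```

Call:
jog_arm(
  targets="0.0055 0 0.0065 0 0 0 -1; 0.011 0 0.0125 0 0 0 -1; 0.0165 0 0.019 0 0 0 -1; 0.0215 0 0.0255 0 0 0 -1; 0.0255 0 0.033 0 0 0 -1; 0.0295 0 0.04 0 0 0 -1; 0.031 0 0.045 0 0 0 -1; 0.031 0 0.045 0 0 0 -1",
)

```text
clock: 42.2
tool_pos: [0.6536, -0.1548, 0.0638]
orientation: [-179.9, -0.4, -81.8]
force: [-1.0, -17.2, 8.9]
opening: 0.0175
```

Run:
```python
from h import *
o=telemetry.get_obs();p=fx(o['tool_pos']);z=o['tool_pos'][2]*1000+18.8;th=np.degrees(np.arctan2(-(p[0]+92),z-42));print(p,th,np.hypot(p[0]+92,z-42),o['force'])
```

```text
[-193.24447071   -2.20487795] 68.12914620348178 109.09660366244822 [ -1.04504942 -17.24910431   8.86519649]
```

Call:
jog_arm(
  targets="-0.001 0 0.001 0 0 0 -1; -0.002 0 0.002 0 0 0 -1; -0.002 0 0.003 0 0 0 -1; -0.002 0 0.004 0 0 0 -1; -0.002 0 0.004 0 0 0 -1; -0.002 0 0.004 0 0 0 -1; -0.002 0 0.004 0 0 0 -1; -0.002 0 0.004 0 0 0 -1",
)

```text
clock: 43.2
tool_pos: [0.6539, -0.1559, 0.0617]
orientation: [-179.9, -0.6, -81.8]
force: [-1.9, -13.4, 11.8]
opening: 0.0174
```

Call:
jog_arm(
  targets="-0.001 0 0.001 0 0 0 -1; -0.002 0 0.002 0 0 0 -1; -0.003 0 0.003 0 0 0 -1; -0.003 0 0.004 0 0 0 -1; -0.003 0 0.005 0 0 0 -1; -0.003 0 0.005 0 0 0 -1; -0.003 0 0.005 0 0 0 -1; -0.003 0 0.005 0 0 0 -1",
)

```text
clock: 44.2
tool_pos: [0.6541, -0.157, 0.059]
orientation: [-179.8, -0.8, -81.8]
force: [-3.6, -17.1, 13.0]
opening: 0.0172
```

Run:
```python
from h import *
o=telemetry.get_obs();p=fx(o['tool_pos']);print(p,o['force'])
g=snapshot('scene');save(g['img'][200:360,270:450],'s16.png',4)
```

```text
[-195.55008088   -2.30253775] [ -3.55748201 -17.05037227  13.00026213]
```

View pics/s16.png

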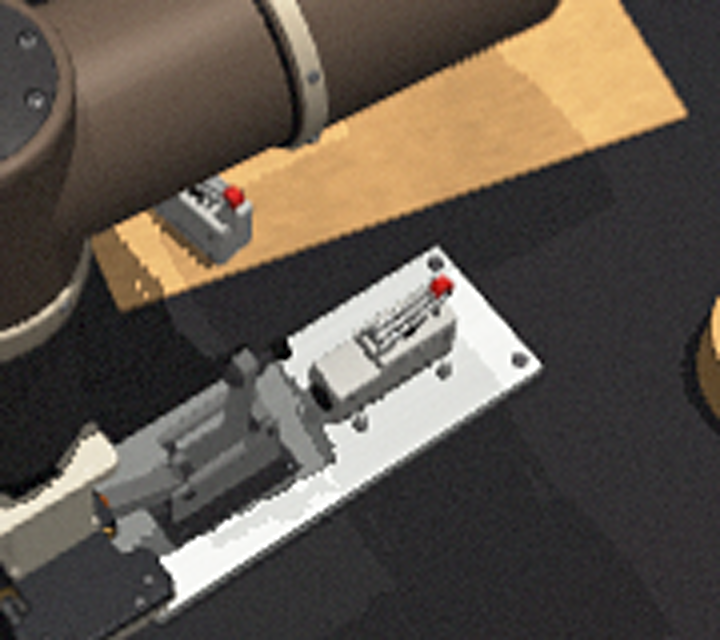

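Call:
jog_arm(
  targets="-0.003 0 -0.002 0 0.8 0 -1; -0.003 0 -0.002 0 0.8 0 1; -0.003 0 -0.002 0 0.8 0 1; -0.003 0 -0.002 0 0.8 0 1; -0.003 0 -0.002 0 0.8 0 1; -0.003 0 -0.03 0 0.8 0 1; -0.003 0 -0.08 0 0.8 0 1; -0.003 0 -0.14 0 0.8 0 1",
)

```text
clock: 45.25
tool_pos: [0.6522, -0.1519, 0.1991]
orientation: [-180.0, -1.6, -81.8]
force: [2.7, -0.3, 0.2]
opening: 0.0813
```

Run:
```python
from h import *
g=snapshot('scene')
s=snapshot('top')
W=cloud(s);im=s['img'].astype(int)
for s_ in(s,g):
  W=cloud(s_);im=s_['img'].astype(int)
  m=(im[...,0]>130)&(im[...,1]<130)&(im[...,2]<60)&(im[...,0]>im[...,1]+40)&(W[...,2]>.05)&(W[...,2]<.18)&(W[...,0]>.55)&(W[...,0]<.75)&(W[...,1]<-.05)
  F=np.array([[*fx(p),p[2]*1000] for p in W[m]])
  if len(F)>5:
    v=np.linalg.svd(F-F.mean(0))[2][0];print('grip',len(F),F.mean(0).round(),F.min(0).round(),F.max(0).round(),v.round(2),np.degrees(np.arctan2(abs(v[0]),abs(v[2]))))
rows([(*fw(47,-1.8),.21,-81.65,1,6),(*fw(47,-1.8),.15,-81.65,1,2)])
```

```text
t 45.35 pos [ 0.6568 -0.1525  0.2071] [-179.1   -1.8  -81.7] F [ 0.9 -0.3  1.5] open 0.0861
-0.0397 0.0007 -0.0017 -0.9 -1.8 0 1; -0.0794 0.0013 -0.0035 -0.9 -1.8 -0 1; -0.1191 0.002 -0.0052 -0.9 -1.8 -0 1; -0.1588 0.0027 -0.0069 -0.9 -1.8 -0 1; -0.1985 0.0033 -0.0087 -0.9 -1.8 -0.1 1; -0.2383 0.004 -0.0104 -0.9 -1.8 -0.1 1; -0.2392 0.0045 0.0196 -0.9 -1.8 -0.1 1; -0.2401 0.0049 0.0496 -0.9 -1.8 -0.1 1
```

Call:
jog_arm(
  targets="-0.04 0.001 -0.002 -0.9 -1.8 0 1; -0.079 0.001 -0.003 -0.9 -1.8 0 1; -0.119 0.002 -0.005 -0.9 -1.8 0 1; -0.159 0.003 -0.007 -0.9 -1.8 0 1; -0.199 0.003 -0.008 -0.9 -1.8 0 1; -0.239 0.004 -0.005 -0.9 -1.8 0 1; -0.239 0.004 0.02 -0.9 -1.8 0 1; -0.239 0.004 0.05 -0.9 -1.8 0 1",
)

```text
clock: 46.35
tool_pos: [0.6197, 0.083, 0.1495]
orientation: [-179.9, 0.0, -81.6]
force: [-0.7, 0.0, -0.3]
opening: 0.088
```

Run:
```python
from h import *
s=snapshot('top');save(s['img'][180:270,260:400],'t17.png',5)
print(fx(telemetry.get_obs()['tool_pos']))
rows([(*fw(47,-1.8),.0225,-81.65,1,7),(*fw(47,-1.8),.0225,-81.65,1,1)])
```

```text
[46.34422184 -0.49519171]
t 46.4 pos [0.6172 0.082  0.1445] [179.7   0.  -81.7] F [-2.2  0.5 -5.3] open 0.0875
-0.0001 -0.0003 0.0174 0.3 0 -0 1; -0.0002 -0.0006 0.0349 0.3 0 -0 1; -0.0003 -0.0009 0.0523 0.3 0 -0 1; -0.0004 -0.0011 0.0697 0.3 0 -0 1; -0.0005 -0.0014 0.0871 0.3 0 -0 1; -0.0005 -0.0017 0.1046 0.3 0 -0.1 1; -0.0006 -0.002 0.122 0.3 0 -0.1 1; -0.0006 -0.002 0.122 0.3 0 -0.1 1
```

View pics/t17.png

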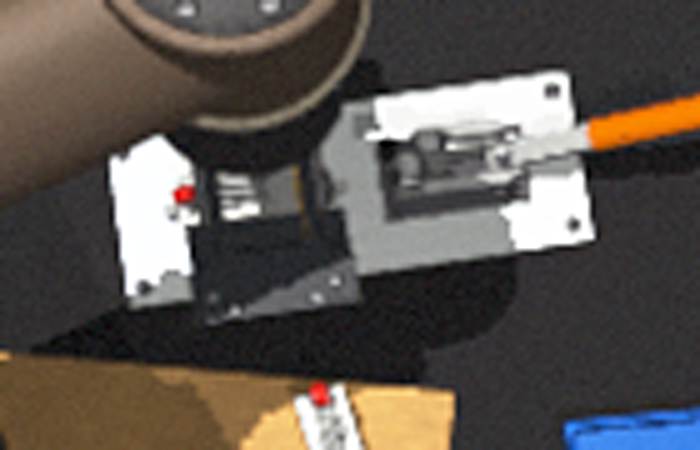

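Call:
jog_arm(
  targets="0 0 0.0175 0.3 0 0 1; 0 0 0.035 0.3 0 0 1; 0 -0.001 0.052 0.3 0 0 1; 0 -0.001 0.07 0.3 0 0 1; 0 -0.001 0.087 0.3 0 0 1; -0.0005 -0.0015 0.105 0.3 0 0 1; -0.0005 -0.002 0.122 0.3 0 0 1; -0.0005 -0.002 0.122 0.3 0 0 0",
)

```text
clock: 47.4
tool_pos: [0.6174, 0.0823, 0.0207]
orientation: [179.8, -0.0, -81.7]
force: [0.7, 0.0, 0.1]
opening: 0.0818
```

Call:
jog_arm(
  targets="0 0 0 0 0 0 -1; 0 0 0 0 0 0 -1; 0 0 0 0 0 0 -1; 0 0 0 0 0 0 -1; 0 0 0 0 0 0 -1; 0 0 0 0 0 0 -1; 0 0 0 0 0 0 -1; 0 0 0 0 0 0 -1",
)

```text
clock: 48.4
tool_pos: [0.6175, 0.0823, 0.0208]
orientation: [179.8, -0.0, -81.7]
force: [-1.2, 0.1, 1.8]
opening: 0.0279
```

Run:
```python
from h import *
o=telemetry.get_obs();print(fx(o['tool_pos']),o['tool_pos'][2],o['force'],o['opening'])
# lift
rows([(*fw(47,-1.8),.17,-81.65,-1,6),(.60,-.02,.17,-90,-1,2)])
```

```text
[46.62183136 -0.82925952] 0.02083511895883388 [-1.2053782   0.13925682  1.82688121] 0.027861861910354238
t 48.4 pos [0.6175 0.0823 0.0208] [179.8  -0.  -81.7] F [-1.2  0.1  1.8] open 0.0279
-0 -0.0001 -0.0249 0.2 -0 -0 -1; -0.0001 -0.0002 -0.0497 0.2 -0 -0 -1; -0.0001 -0.0002 -0.0746 0.2 -0 -0 -1; -0.0002 -0.0003 -0.0994 0.2 -0 -0 -1; -0.0002 -0.0004 -0.1243 0.2 -0 -0.1 -1; -0.0003 -0.0005 -0.1492 0.2 -0 -0.1 -1; 0.0493 0.016 -0.1491 0.2 -0 4.1 -1; 0.0988 0.0325 -0.149 0.2 -0 8.3 -1
```

Call:
jog_arm(
  targets="0 0 -0.025 0 0 0 -1; 0 0 -0.05 0 0 0 -1; 0 0 -0.075 0 0 0 -1; 0 0 -0.1 0 0 0 -1; 0 0 -0.125 0 0 0 -1; 0 0 -0.15 0 0 0 -1; 0 0 -0.17 0 0 0 -1; 0 0 -0.18 0 0 0 -1",
)

```text
clock: 49.4
tool_pos: [0.6181, 0.0826, 0.2016]
orientation: [179.9, -0.0, -81.7]
force: [0.2, 0.8, -2.1]
opening: 0.0281
```

Run:
```python
from h import *
g=snapshot('scene');save(g['img'][200:360,270:450],'s18.png',4)
rows([(.4335,-.3076,.20,-174.5,-1,13),(.4335,-.3076,.12,-174.5,-1,3)])
```

```text
t 49.45 pos [0.6185 0.0826 0.2024] [179.9  -0.  -81.7] F [ 0.6 -0.3  0.2] open 0.0279
0.0277 0.0184 0.0002 0.1 -0 7.1 -1; 0.0553 0.0368 0.0004 0.1 -0 14.3 -1; 0.083 0.0552 0.0007 0.1 -0 21.4 -1; 0.1106 0.0736 0.0009 0.1 -0 28.6 -1; 0.1383 0.092 0.0011 0.1 -0 35.7 -1; 0.1659 0.1104 0.0013 0.1 -0 42.8 -1; 0.1936 0.1288 0.0015 0.1 -0.1 50 -1; 0.2212 0.1473 0.0018 0.1 -0.1 57.1 -1 

0.2489 0.1657 0.002 0.1 -0.1 64.2 -1; 0.2765 0.1841 0.0022 0.1 -0.1 71.4 -1; 0.3042 0.2025 0.0024 0.1 -0.1 78.5 -1; 0.3318 0.2209 0.0027 0.1 -0.1 85.7 -1; 0.3595 0.2393 0.0029 0.1 -0.1 92.8 -1; 0.3595 0.2392 0.0295 0.1 -0.1 92.8 -1; 0.3595 0.2392 0.0562 0.1 -0.1 92.8 -1; 0.3595 0.2392 0.0829 0.1 -0.1 92.8 -1
```

View pics/s18.png

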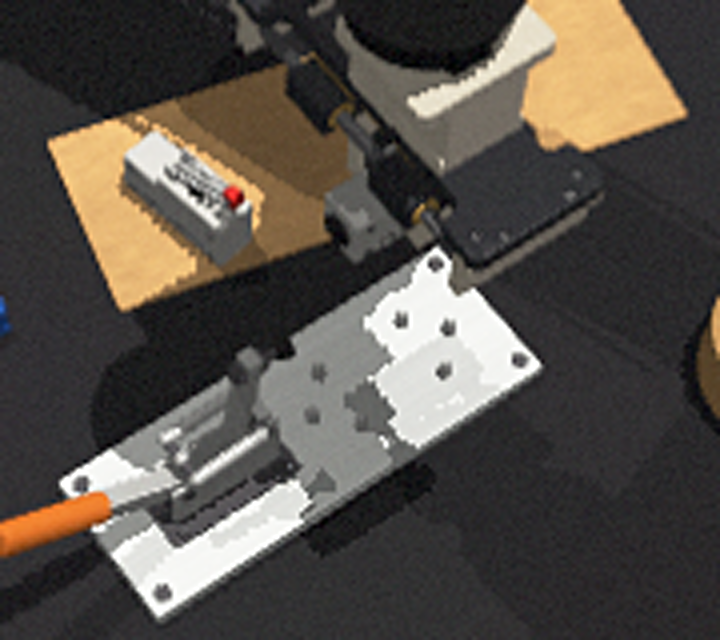

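The switch is held at crop (360,215), the nest is empty and the clamp is open. On to the tray.

Call:
jog_arm(
  targets="0.028 0.018 0 0 0 7 -1; 0.055 0.037 0 0 0 14.3 -1; 0.083 0.055 0 0 0 21.4 -1; 0.11 0.073 0 0 0 28.5 -1; 0.138 0.092 0 0 0 35.7 -1; 0.166 0.11 0 0 0 42.8 -1; 0.193 0.129 0 0 0 50 -1; 0.221 0.147 0 0 0 57 -1",
)

```text
clock: 50.45
tool_pos: [0.5037, -0.158, 0.2017]
orientation: [179.9, -0.1, -138.9]
force: [0.2, 0.3, -0.9]
opening: 0.0281
```

Run:
```python
from h import *
rows([(.4335,-.3076,.20,-174.5,-1,6),(.4335,-.3076,.14,-174.5,-1,2)])
```

```text
t 50.45 pos [ 0.5037 -0.158   0.2017] [ 1.799e+02 -1.000e-01 -1.389e+02] F [ 0.2  0.3 -0.9] open 0.0281
0.0252 -0.0111 0.0003 0.1 -0.1 5.9 -1; 0.0504 -0.0222 0.0006 0.1 -0.1 11.9 -1; 0.0756 -0.0333 0.001 0.1 -0.1 17.8 -1; 0.1008 -0.0445 0.0013 0.1 -0.1 23.7 -1; 0.126 -0.0556 0.0016 0.1 -0.2 29.6 -1; 0.1512 -0.0667 0.0019 0.1 -0.2 35.6 -1; 0.1511 -0.0667 0.0319 0.1 -0.2 35.6 -1; 0.1511 -0.0668 0.0619 0.1 -0.2 35.6 -1
```

Call:
jog_arm(
  targets="0.025 -0.011 0 0 0 6 -1; 0.05 -0.022 0 0 0 12 -1; 0.076 -0.033 0.001 0 0 17.8 -1; 0.101 -0.044 0.001 0 0 23.7 -1; 0.126 -0.056 0.002 0 -0.2 29.6 -1; 0.151 -0.067 0.002 0 -0.2 35.6 -1; 0.151 -0.067 0.032 0 -0.2 35.6 -1; 0.151 -0.067 0.062 0 -0.2 35.6 -1",
)

```text
clock: 51.45
tool_pos: [0.433, -0.3079, 0.1385]
orientation: [179.9, 0.0, -174.6]
force: [-0.1, 0.5, -2.3]
opening: 0.0278
```

Run:
```python
from h import *
g=snapshot('scene');save(g['img'][180:380,80:300],'s19.png',3.5)
rows([(.4335,-.3076,.025,-174.5,-1,6),(.4335,-.3076,.0138,-174.5,-1,2)])
```

```text
t 51.5 pos [ 0.4308 -0.3066  0.1343] [ 179.7   -0.3 -174.7] F [-3.1  1.2 -6.8] open 0.0281
-0.0005 -0.0003 0.0182 0.3 -0.3 -0 -1; -0.0011 -0.0006 0.0364 0.3 -0.3 -0.1 -1; -0.0016 -0.0009 0.0546 0.3 -0.3 -0.1 -1; -0.0021 -0.0012 0.0728 0.3 -0.3 -0.1 -1; -0.0027 -0.0015 0.091 0.3 -0.3 -0.1 -1; -0.0032 -0.0018 0.1093 0.3 -0.3 -0.2 -1; -0.0032 -0.0018 0.1149 0.3 -0.3 -0.2 -1; -0.0033 -0.0018 0.1205 0.3 -0.3 -0.2 -1
```

View pics/s19.png

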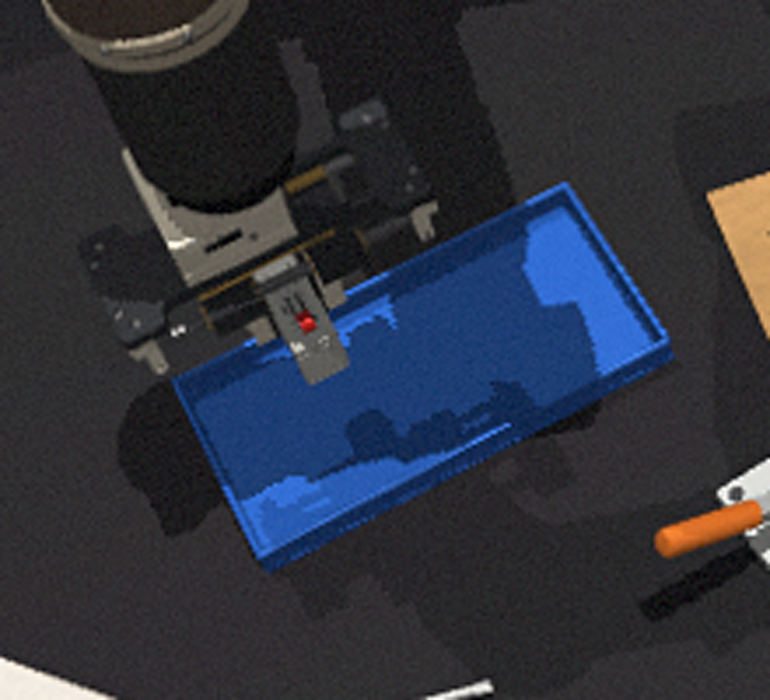

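Call:
jog_arm(
  targets="-0.001 0 0.018 0.3 -0.3 0 -1; -0.001 -0.001 0.036 0.3 -0.3 0 -1; -0.002 -0.001 0.055 0.3 -0.3 0 -1; -0.002 -0.001 0.073 0.3 -0.3 0 -1; -0.003 -0.0015 0.091 0.3 -0.3 0 -1; -0.003 -0.002 0.107 0.3 -0.3 0 -1; -0.003 -0.002 0.114 0.3 -0.3 0 -1; -0.003 -0.002 0.117 0.3 -0.3 0 -1",
)

```text
clock: 52.5
tool_pos: [0.4332, -0.3078, 0.017]
orientation: [-180.0, -0.0, -174.7]
force: [0.2, 0.2, -1.1]
opening: 0.028
```

Run:
```python
from h import *
rows([(.4335,-.3076,.0120,-174.5,-1,3),(.4335,-.3076,.0120,-174.5,-1,5)])
```

```text
t 52.5 pos [ 0.4332 -0.3078  0.017 ] [-180.    -0.  -174.7] F [ 0.2  0.2 -1.1] open 0.028
-0.0001 0 0.0017 -0 -0 -0.1 -1; -0.0002 0.0001 0.0034 -0 -0 -0.1 -1; -0.0003 0.0001 0.005 -0 -0 -0.2 -1; -0.0003 0.0001 0.005 -0 -0 -0.2 -1; -0.0003 0.0001 0.005 -0 -0 -0.2 -1; -0.0003 0.0001 0.005 -0 -0 -0.2 -1; -0.0003 0.0001 0.005 -0 -0 -0.2 -1; -0.0003 0.0001 0.005 -0 -0 -0.2 -1
```

Call:
jog_arm(
  targets="0 0 0.0015 0 0 0 -1; 0 0 0.003 0 0 0 -1; 0 0 0.0045 0 0 0 -1; 0 0 0.005 0 0 0 -1; 0 0 0.005 0 0 0 -1; 0 0 0.005 0 0 0 -1; 0 0 0.005 0 0 0 -1; 0 0 0.005 0 0 0 -1",
)

```text
clock: 53.5
tool_pos: [0.4334, -0.3078, 0.0128]
orientation: [-180.0, 0.0, -174.6]
force: [-2.0, 1.0, 6.0]
opening: 0.0281
```

Floor contact is as predicted (z = 0.0128, 6 N). I'll release and rise.

Call:
jog_arm(
  targets="0 0 -0.0005 0 0 0 0.1; 0 0 -0.0005 0 0 0 0.1; 0 0 -0.0005 0 0 0 0.1; 0 0 -0.0005 0 0 0 0.1; 0 0 -0.02 0 0 0 0.4; 0 0 -0.06 0 0 0 1; 0 0 -0.12 0 0 0 1; 0 0 -0.18 0 0 0 1",
)

```text
clock: 54.5
tool_pos: [0.433, -0.3077, 0.1945]
orientation: [-180.0, -0.0, -174.6]
force: [0.9, -0.4, 0.4]
opening: 0.0829
```

Run:
```python
from h import *
g=snapshot('scene');save(g['img'][140:340,80:460],'s20.png',2.1);sw(g)
s=snapshot('top');save(s['img'][180:330,180:480],'t20.png',2.6);sw(s)
rows([(.45,-.05,.21,-174.5,1,8)])
```

```text
pink 0.93 [447. 178.] c [414.6 439.4] size [29.9 91.4] yaw -61.2 zmax 0.07
pink 0.83 [363. 172.] c [299.3 251.5] size [88. 34.] yaw 69.9 zmax 0.07
GREY 0.82 [179. 296.] c [ 436.1 -308.1] size [89.9 29.7] yaw 5.3 zmax 0.072
pink 0.69 [408. 154.] c [303.3 391.7] size [83.  32.9] yaw 47.7 zmax 0.071
pink 0.88 [250. 328.] c [298.4 250.5] size [86.3 28.1] yaw 70.9 zmax 0.07
pink 0.67 [185. 287.] c [414.4 441.1] size [29.7 88. ] yaw -63.7 zmax 0.07
pink 0.58 [198. 330.] c [301.4 392.8] size [88.5 30.8] yaw 49.7 zmax 0.072
t 54.7 pos [ 0.4339 -0.3078  0.1942] [-179.9    0.2 -174.7] F [-0.3 -0.9 -0.4] open 0.0868
-0.005 0.0319 -0.002 -0.1 0.2 -0 1; -0.01 0.0638 -0.004 -0.1 0.2 -0 1; -0.015 0.0957 -0.006 -0.1 0.2 -0.1 1; -0.02 0.1276 -0.008 -0.1 0.2 -0.1 1; -0.0251 0.1595 -0.01 -0.1 0.2 -0.1 1; -0.0301 0.1914 -0.012 -0.1 0.2 -0.1 1; -0.0351 0.2233 -0.014 -0.1 0.2 -0.1 1; -0.0401 0.2552 -0.016 -0.1 0.2 -0.2 1
```

View pics/s20.png

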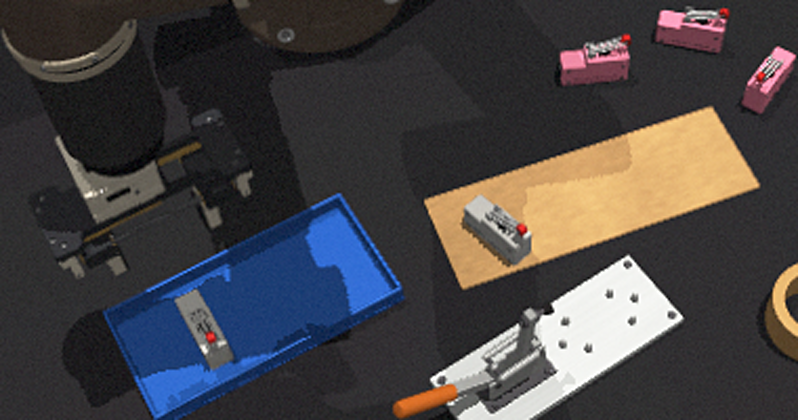

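View pics/t20.png

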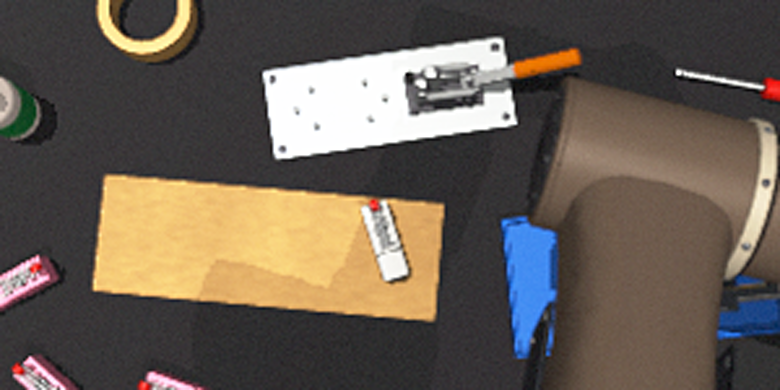

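The first switch stands in the tray at scene-crop (205,330). The second is at top-crop (385,240). Measuring the second now.

```bash
cat >> h.py <<'E'
def region(s,box,zlo=.03,zhi=.06):
    W=cloud(s);m=(W[...,0]>box[0])&(W[...,0]<box[1])&(W[...,1]>box[2])&(W[...,1]<box[3])&(W[...,2]>zlo)&(W[...,2]<zhi)
    r=cv2.minAreaRect((W[m][:,:2]*1000).astype(np.float32));return r,m.sum()
E
python3 - <<'E'
from h import *
s=snapshot('top');g=snapshot('scene')
for q in(s,g):print(region(q,(.38,.55,-.03,.13)))
im=s['img'];cv2.imwrite('pics/swr.png',cv2.resize(im[250:300,305:350,::-1],None,fx=12,fy=12,interpolation=cv2.INTER_NEAREST))
for d in models.cut_out('sw3_center',s):print(d['conf'],d['uv'])
E
```

```text
(((461.8153991699219, 34.71697998046875), (86.46965026855469, 28.45851707458496), 17.80701446533203), np.int64(277))
(((464.1462097167969, 36.07951736450195), (85.1673812866211, 30.951351165771484), 17.19489097595215), np.int64(397))
0.63 [373.2, 204.8]
0.55 [325.0, 272.6]
```

View pics/swr.png

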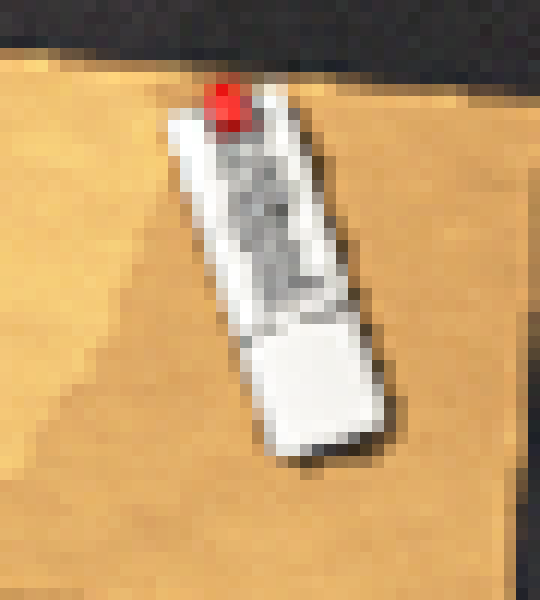

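Run:
```python
from h import *
s=snapshot('top')
a=at_z(s,(305+330/12-.5,250+440/12-.5),.038)*1000;b=at_z(s,(305+230/12-.5,250+102/12-.5),.046)*1000
d=b-a;print(a,b,(a+b)/2,np.degrees(np.arctan2(d[1],d[0])),np.hypot(d[0],d[1]))
rows([(.463,.0355,.18,-162.7,1,8)])
```

```text
[424.96279102  23.95772975  38.        ] [503.18167999  47.4590706   46.        ] [464.0722355   35.70840018  42.        ] 16.72321510162598 81.67317560350136
t 54.9 pos [ 0.4326 -0.3075  0.1913] [ 1.800e+02 -1.000e-01 -1.746e+02] F [ 0.6 -0.1 -0.4] open 0.0877
-0.0078 0.0423 0.0014 0 -0.1 -1.5 1; -0.0156 0.0847 0.0029 0 -0.1 -3 1; -0.0234 0.127 0.0043 0 -0.1 -4.5 1; -0.0312 0.1693 0.0057 0 -0.1 -6 1; -0.0389 0.2116 0.0071 0 -0.1 -7.5 1; -0.0467 0.254 0.0086 0.1 -0.1 -9 1; -0.0545 0.2963 0.01 0.1 -0.1 -10.5 1; -0.0623 0.3386 0.0114 0.1 -0.1 -11.9 1
```

Call:
jog_arm(
  targets="-0.008 0.042 0 0 0 -1.5 1; -0.016 0.085 0 0 0 -3 1; -0.023 0.127 0 0 0 -4.5 1; -0.031 0.169 0.002 0 0 -6 1; -0.039 0.212 0.005 0 0 -7.5 1; -0.047 0.254 0.008 0 0 -9 1; -0.0545 0.296 0.01 0 0 -10.5 1; -0.0625 0.339 0.011 0 0 -12 1",
)

```text
clock: 55.9
tool_pos: [0.4626, 0.0371, 0.1793]
orientation: [180.0, -0.2, -162.6]
force: [0.4, 0.7, -0.1]
opening: 0.0877
```

Run:
```python
from h import *
g=snapshot('scene');print(region(g,(.38,.55,-.03,.13)));save(g['img'][180:330,250:450],'s21.png',4)
rows([(.4635,.0353,.0145,-163,1,7),(.4635,.0353,.0145,-163,1,1)])
```

```text
(((463.68426513671875, 36.606346130371094), (85.58719635009766, 32.243629455566406), 16.303997039794922), np.int64(392))
t 55.95 pos [0.4637 0.0404 0.1794] [ 179.9   -0.2 -162.5] F [1.1 5.  0.9] open 0.0876
0.0002 -0.0007 0.0236 0.1 -0.2 0.1 1; 0.0003 -0.0014 0.0471 0.1 -0.2 0.2 1; 0.0005 -0.0021 0.0707 0.1 -0.2 0.2 1; 0.0007 -0.0028 0.0942 0.1 -0.2 0.3 1; 0.0009 -0.0035 0.1178 0.1 -0.2 0.4 1; 0.001 -0.0043 0.1413 0.1 -0.2 0.5 1; 0.0012 -0.005 0.1649 0.1 -0.2 0.5 1; 0.0012 -0.005 0.1649 0.1 -0.2 0.5 1
```

View pics/s21.png

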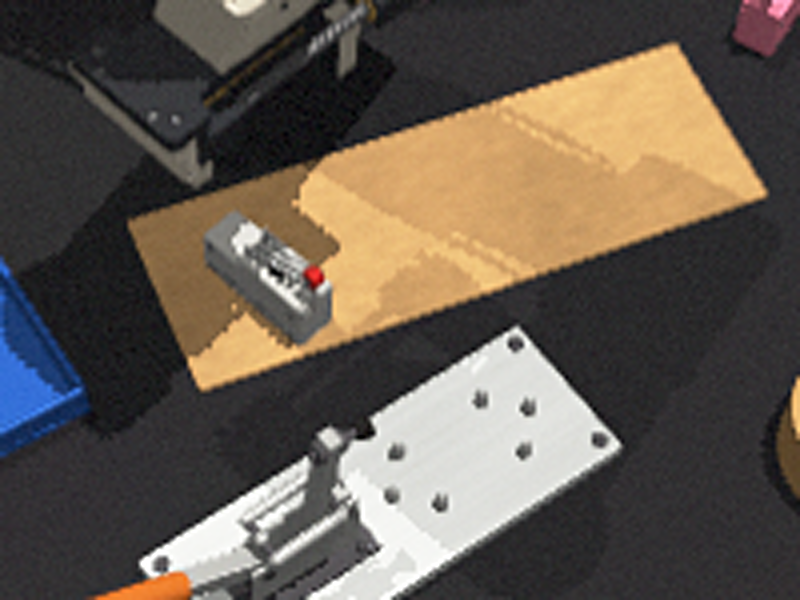

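Call:
jog_arm(
  targets="0 -0.002 0.023 0 -0.2 0.2 1; 0.0005 -0.003 0.047 0 -0.2 0.3 1; 0.0005 -0.004 0.07 0 -0.2 0.4 1; 0.001 -0.005 0.094 0 -0.2 0.5 1; 0.001 -0.005 0.118 0 -0.2 0.5 1; 0.001 -0.005 0.141 0 -0.2 0.5 1; 0.001 -0.005 0.165 0 -0.2 0.5 1; 0.001 -0.005 0.165 0 -0.2 0.5 0",
)

```text
clock: 56.95
tool_pos: [0.4619, 0.0343, 0.0123]
orientation: [180.0, -0.3, -163.0]
force: [0.5, 0.1, -0.7]
opening: 0.0825
```

Call:
jog_arm(
  targets="0 0 0 0 0 0 -1; 0 0 0 0 0 0 -1; 0 0 0 0 0 0 -1; 0 0 0 0 0 0 -1; 0 0 0 0 0 0 -1; 0 0 0 0 0 0 -1; 0 0 0 0 0 0 -1; 0 0 0 0 0 0 -1",
)

```text
clock: 57.95
tool_pos: [0.462, 0.0345, 0.0125]
orientation: [180.0, -0.3, -163.0]
force: [-1.3, 2.0, 4.3]
opening: 0.0276
```

Call:
jog_arm(
  targets="0 0 -0.025 0 0 0 -1; 0 0 -0.05 0 0 0 -1; 0 0 -0.075 0 0 0 -1; 0 0 -0.1 0 0 0 -1; 0 0 -0.125 0 0 0 -1; 0 0 -0.15 0 0 0 -1; 0 0 -0.165 0 0 0 -1; 0 0 -0.165 0 0 0 -1",
)

```text
clock: 58.95
tool_pos: [0.463, 0.0348, 0.1778]
orientation: [180.0, -0.2, -163.0]
force: [-0.2, 0.5, -2.3]
opening: 0.0281
```

Run:
```python
from h import *
p=fw(47.2,-1.6)
rows([(*p,.18,-81.65,-1,8)])
```

```text
t 58.95 pos [0.463  0.0348 0.1778] [ 180.    -0.2 -163. ] F [-0.2  0.5 -2.3] open 0.0281
-0.0203 0.0001 -0.0003 0.1 -0.2 -10.2 -1; -0.0406 0.0002 -0.0007 0.1 -0.2 -20.3 -1; -0.0609 0.0003 -0.001 0.1 -0.2 -30.5 -1; -0.0812 0.0004 -0.0014 0.1 -0.2 -40.7 -1; -0.1015 0.0005 -0.0017 0.1 -0.2 -50.8 -1; -0.1218 0.0005 -0.0021 0.1 -0.2 -61 -1; -0.1421 0.0006 -0.0024 0.2 -0.2 -71.2 -1; -0.1624 0.0007 -0.0028 0.2 -0.1 -81.3 -1
```

Call:
jog_arm(
  targets="-0.02 0 0 0 0 -10 -1; -0.04 0 -0.001 0 0 -20 -1; -0.061 0 -0.001 0 0 -30.5 -1; -0.081 0 -0.001 0 -0.2 -40.7 -1; -0.101 0 -0.002 0 -0.2 -50.8 -1; -0.122 0.001 -0.002 0.1 -0.2 -61 -1; -0.142 0.001 -0.002 0.1 -0.2 -71.2 -1; -0.162 0.001 -0.003 0.2 -0.1 -81.3 -1",
)

```text
clock: 59.95
tool_pos: [0.6174, 0.0831, 0.178]
orientation: [179.8, -0.1, -81.4]
force: [-0.2, 0.7, -2.4]
opening: 0.0275
```

Run:
```python
from h import *
p=fw(47.2,-1.6)
rows([(*p,.18,-81.65,-1,1),(*p,.045,-81.65,-1,6),(*p,.04,-81.65,-1,1)])
```

```text
t 59.95 pos [0.6174 0.0831 0.178 ] [ 1.798e+02 -1.000e-01 -8.140e+01] F [-0.2  0.7 -2.4] open 0.0275
0.0002 -0.0007 -0.002 0.2 -0.1 0.3 -1; 0.0002 -0.0008 0.0205 0.2 -0.1 0.3 -1; 0.0002 -0.0008 0.043 0.2 -0.1 0.3 -1; 0.0001 -0.0009 0.0655 0.2 -0.1 0.3 -1; 0.0001 -0.001 0.088 0.2 -0.1 0.3 -1; 0.0001 -0.001 0.1105 0.2 -0.1 0.3 -1; 0 -0.0011 0.133 0.2 -0.1 0.3 -1; 0 -0.0011 0.138 0.2 -0.1 0.3 -1
```

Call:
jog_arm(
  targets="0 -0.001 0 0.2 0 0.3 -1; 0 -0.001 0.02 0.2 0 0.3 -1; 0 -0.001 0.043 0.2 0 0.3 -1; 0 -0.001 0.065 0.2 0 0.3 -1; 0 -0.001 0.088 0.2 0 0.3 -1; 0 -0.001 0.11 0.2 0 0.3 -1; 0 -0.001 0.13 0.2 0 0.3 -1; 0 -0.001 0.138 0.2 0 0.3 -1",
)

```text
clock: 60.95
tool_pos: [0.6161, 0.0823, 0.0377]
orientation: [179.8, -0.1, -81.8]
force: [-0.3, -0.1, -0.9]
opening: 0.0279
```

Run:
```python
from h import *
p=fw(47.2,-1.6);print(fx(telemetry.get_obs()['tool_pos']))
rows([(*p,.0265,-81.65,-1,7),(*p,.0265,-81.65,-1,1)])
```

```text
[46.81325744  0.49693536]
t 60.95 pos [0.6161 0.0823 0.0377] [ 1.798e+02 -1.000e-01 -8.180e+01] F [-0.3 -0.1 -0.9] open 0.0279
-0.0001 -0.0003 0.0016 0.2 -0.1 -0 -1; -0.0001 -0.0006 0.0032 0.2 -0.1 -0 -1; -0.0002 -0.0009 0.0048 0.2 -0.1 -0.1 -1; -0.0002 -0.0012 0.0064 0.2 -0.1 -0.1 -1; -0.0003 -0.0015 0.008 0.2 -0.1 -0.1 -1; -0.0004 -0.0018 0.0096 0.2 -0.1 -0.1 -1; -0.0004 -0.0021 0.0112 0.2 -0.1 -0.1 -1; -0.0004 -0.0021 0.0112 0.2 -0.1 -0.1 -1
```

Call:
jog_arm(
  targets="0 -0.001 0 0.2 0 0 -1; 0 -0.002 0 0.2 0 0 -1; -0.0005 -0.002 0 0.2 0 0 -1; -0.0005 -0.002 0.003 0.2 0 0 -1; -0.0005 -0.002 0.006 0.2 0 0 -1; -0.0005 -0.002 0.009 0.2 0 0 -1; -0.0005 -0.002 0.011 0.2 0 0 -1; -0.0005 -0.002 0.011 0.2 0 0 -1",
)

```text
clock: 61.95
tool_pos: [0.6179, 0.083, 0.0264]
orientation: [180.0, -0.1, -81.8]
force: [0.4, -0.0, -2.6]
opening: 0.0278
```

Call:
jog_arm(
  targets="0 0 0.001 0 0 0 -1; 0 0 0.002 0 0 0 -1; 0 0 0.003 0 0 0 -1; 0 0 0.004 0 0 0 -1; 0 0 0.005 0 0 0 -1; 0 0 0.006 0 0 0 -1; 0 0 0.0065 0 0 0 -1; 0 0 0.0065 0 0 0 -1",
)

```text
clock: 62.95
tool_pos: [0.6179, 0.0831, 0.0205]
orientation: [180.0, -0.1, -81.8]
force: [-3.0, 1.3, 5.7]
opening: 0.0279
```

Seated at z = 0.0205, as expected. I'll release, rise and go to the handle.

Call:
jog_arm(
  targets="0 0 -0.001 0 0 0 0.2; 0 0 -0.001 0 0 0 0.2; 0 0 -0.001 0 0 0 0.2; 0 0 -0.001 0 0 0 0.2; 0 0 -0.02 0 0 0 0.4; 0 0 -0.06 0 0 0 1; 0 0 -0.12 0 0 0 1; 0 0 -0.18 0 0 0 1",
)

```text
clock: 63.95
tool_pos: [0.6175, 0.0833, 0.2021]
orientation: [180.0, -0.1, -81.8]
force: [1.6, 0.8, -0.8]
opening: 0.0844
```

Call:
jog_arm(
  targets="0.023 0 -0.008 0 0 0 1; 0.047 0 -0.015 0 0 0 1; 0.078 0 -0.013 0 0 0 1; 0.11 0 -0.01 0 0 0 1; 0.141 0 -0.007 0 0 0 1; 0.172 0 -0.003 0 0 0 1; 0.203 0 0 0 0 0 1; 0.235 0 0.003 0 0 0 1",
)

```text
clock: 64.95
tool_pos: [0.6508, -0.1507, 0.1986]
orientation: [179.9, -0.1, -81.8]
force: [0.5, 0.8, -0.1]
opening: 0.0882
```

Run:
```python
from h import *
g=snapshot('scene');save(g['img'][200:360,270:450],'s22.png',4)
rows([(*fw(-188,-1.8),.0665,-81.65,1,5),(*fw(-188,-1.8),.0665,-81.65,-1,3)])
```

```text
t 65.0 pos [ 0.6507 -0.1538  0.198 ] [179.8  -0.2 -81.9] F [ 1.3 -2.1  0.3] open 0.0875
-0.0008 -0.0006 0.0263 0.2 -0.2 -0 1; -0.0017 -0.0011 0.0526 0.2 -0.2 -0.1 1; -0.0025 -0.0017 0.0789 0.2 -0.2 -0.1 1; -0.0034 -0.0022 0.1052 0.2 -0.2 -0.2 1; -0.0042 -0.0028 0.1314 0.2 -0.2 -0.2 1; -0.0042 -0.0028 0.1314 0.2 -0.2 -0.2 -1; -0.0042 -0.0028 0.1314 0.2 -0.2 -0.2 -1; -0.0042 -0.0028 0.1314 0.2 -0.2 -0.2 -1
```

View pics/s22.png

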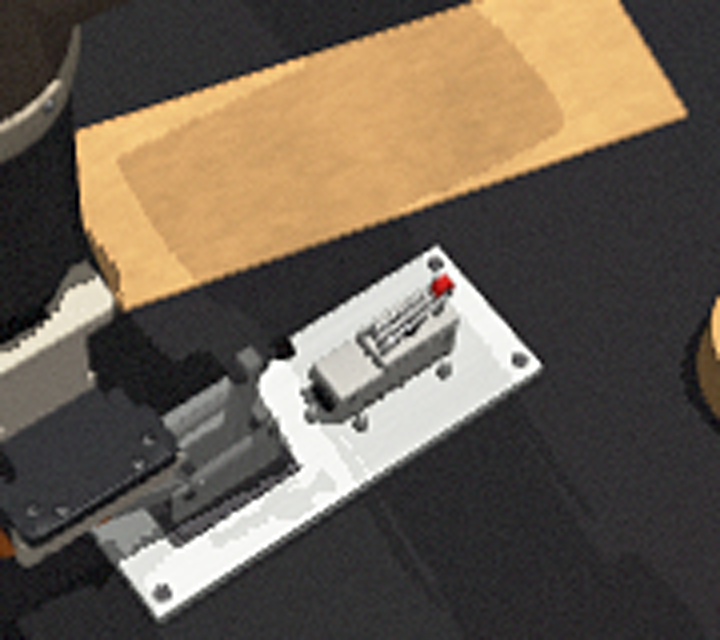

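The second switch sits the same way, with its roller at crop (442,286). I'll repeat the clamp closing.

Call:
jog_arm(
  targets="-0.001 -0.001 0.026 0.2 -0.2 0 1; -0.002 -0.001 0.053 0.2 -0.2 0 1; -0.003 -0.002 0.079 0.2 -0.2 0 1; -0.003 -0.002 0.105 0.2 -0.2 0 1; -0.004 -0.003 0.1315 0.2 -0.2 0 1; -0.004 -0.003 0.1315 0.2 -0.2 0 -1; -0.004 -0.003 0.1315 0.2 -0.2 0 -1; -0.004 -0.003 0.1315 0.2 -0.2 0 -1",
)

```text
clock: 66.0
tool_pos: [0.6535, -0.1499, 0.0678]
orientation: [-179.9, 0.0, -81.9]
force: [0.3, 0.2, 0.1]
opening: 0.0632
```

Call:
jog_arm(
  targets="0 0 0 0 0 0 -1; 0 0 0 0 0 0 -1; 0 0 0 0 0 0 -1; 0 0 0 0 0 0 -1; 0 0 0 0 0 0 -1; 0 0 0 0 0 0 -1; 0 0 0 0 0 0 -1; 0 0 0 0 0 0 -1",
)

```text
clock: 67.0
tool_pos: [0.6529, -0.1501, 0.0676]
orientation: [-179.9, 0.0, -81.9]
force: [-4.3, -1.1, 2.5]
opening: 0.0169
```

Call:
jog_arm(
  targets="-0.004 0 -0.006 0 0 0 -1; -0.0085 0 -0.0135 0 0 0 -1; -0.0135 0 -0.0205 0 0 0 -1; -0.019 0 -0.027 0 0 0 -1; -0.025 0 -0.033 0 0 0 -1; -0.032 0 -0.0385 0 0 0 -1; -0.039 0 -0.0435 0 0 0 -1; -0.0465 0 -0.048 0 0 0 -1",
)

```text
clock: 68.0
tool_pos: [0.6459, -0.1037, 0.1156]
orientation: [-180.0, 0.0, -81.9]
force: [0.3, -0.9, -14.1]
opening: 0.0174
```

Run:
```python
from h import *
o=telemetry.get_obs();p=fx(o['tool_pos']);z=o['tool_pos'][2]*1000+18.8;th=np.degrees(np.arctan2(-(p[0]+92),z-42));print(p,th,np.hypot(p[0]+92,z-42))
def a(th0,th1,n):
    return [(*(np.array(w[:2])+Y*-.0018),*w[2:]) for w in arc(th0,th1,n)]
rows(a(th,0,7)+a(0,-3,1))
```

```text
[-141.59031515   -1.91736275] 28.222535913118005 104.86485765181384
t 68.0 pos [ 0.6459 -0.1037  0.1156] [-180.     0.   -81.9] F [  0.3  -0.9 -14.1] open 0.0174
-0.0066 0.0001 -0.0034 -0 0 -0.2 -1; -0.0134 0.0002 -0.0062 -0 0 -0.2 -1; -0.0204 0.0002 -0.0085 -0 0 -0.2 -1; -0.0276 0.0002 -0.0103 -0 0 -0.2 -1; -0.0349 0.0003 -0.0116 -0 0 -0.2 -1; -0.0422 0.0003 -0.0123 -0 0 -0.2 -1; -0.0496 0.0003 -0.0126 -0 0 -0.2 -1; -0.0551 0.0003 -0.0124 -0 0 -0.2 -1
```

Call:
jog_arm(
  targets="-0.0065 0 -0.0035 0 0 0 -1; -0.0135 0 -0.006 0 0 0 -1; -0.0205 0 -0.0085 0 0 0 -1; -0.0275 0 -0.0103 0 0 0 -1; -0.035 0 -0.0116 0 0 0 -1; -0.042 0 -0.0123 0 0 0 -1; -0.0495 0 -0.0126 0 0 0 -1; -0.054 0 -0.0124 0 0 0 -1",
)

```text
clock: 69.0
tool_pos: [0.6382, -0.0511, 0.1301]
orientation: [-179.9, -0.1, -81.9]
force: [-4.6, -8.2, 1.3]
opening: 0.0176
```

Call:
jog_arm(
  targets="-0.001 0 0 0 0 0 -1; -0.002 0 0.001 0 0 0 -1; -0.003 0 0.001 0 0 0 -1; -0.004 0 0.001 0 0 0 -1; -0.004 0 0.001 0 0 0 -1; -0.004 0 0.001 0 0 0 -1; -0.004 0 0.001 0 0 0 -1; -0.004 0 0.001 0 0 0 -1",
)

```text
clock: 70.0
tool_pos: [0.6377, -0.0479, 0.1302]
orientation: [-179.9, -0.2, -81.9]
force: [-1.6, -7.3, -4.9]
opening: 0.0169
```

Run:
```python
from h import *
o=telemetry.get_obs();p=fx(o['tool_pos']);print(p,o['tool_pos'][2],o['force'])
```

```text
[-85.17258026  -1.93962504] 0.13024895773236886 [-1.62882841 -7.26396512 -4.85102079]
```

Last time it stopped at about -83.5. Continuing until the force jumps.

Call:
jog_arm(
  targets="-0.001 0 0.001 0 0 0 -1; -0.002 0 0.001 0 0 0 -1; -0.003 0 0.001 0 0 0 -1; -0.004 0 0.001 0 0 0 -1; -0.004 0 0.001 0 0 0 -1; -0.004 0 0.001 0 0 0 -1; -0.004 0 0.001 0 0 0 -1; -0.004 0 0.001 0 0 0 -1",
)

```text
clock: 71.0
tool_pos: [0.6375, -0.0469, 0.1302]
orientation: [-179.9, -0.4, -81.9]
force: [2.3, -17.9, -9.0]
opening: 0.0172
```

Call:
jog_arm(
  targets="-0.001 0 0.001 0 0 0 -1; -0.002 0 0.001 0 0 0 -1; -0.002 0 0.001 0 0 0 -1; -0.002 0 0.001 0 0 0 -1; -0.002 0 0.001 0 0 0 -1; -0.002 0 0.001 0 0 0 -1; -0.002 0 0.001 0 0 0 -1; -0.002 0 0.001 0 0 0 -1",
)

```text
clock: 72.0
tool_pos: [0.6376, -0.0471, 0.1302]
orientation: [-179.9, -0.5, -81.9]
force: [2.6, -13.8, -8.3]
opening: 0.0172
```

Call:
jog_arm(
  targets="0.001 0 -0.001 0 0.4 0 -1; 0.001 0 -0.002 0 0.4 0 1; 0.001 0 -0.002 0 0.4 0 1; 0.001 0 -0.002 0 0.4 0 1; 0.001 0 -0.002 0 0.4 0 1; 0.001 0 -0.02 0 0.4 0 1; 0.001 0 -0.06 0 0.4 0 1; 0.001 0 -0.1 0 0.4 0 1",
)

```text
clock: 73.0
tool_pos: [0.6375, -0.0473, 0.2327]
orientation: [-179.9, -1.0, -81.9]
force: [1.1, 0.5, 0.4]
opening: 0.0816
```

Run:
```python
from h import *
rows([(*fw(0,-1.8),.22,-81.65,-1,3),(*fw(87,-1.8),.20,-81.65,-1,4),(*fw(87,-1.8),.20,-81.65,-1,1)])
```

```text
t 73.0 pos [ 0.6375 -0.0473  0.2327] [-179.9   -1.   -81.9] F [1.1 0.5 0.4] open 0.0816
-0.0283 0.0001 0.0037 -0.1 -1 -0.1 -1; -0.0565 0.0003 0.0075 -0.1 -1 -0.2 -1; -0.0848 0.0004 0.0112 -0.1 -1 -0.3 -1; -0.1066 0.0005 0.0159 -0.1 -1 -0.3 -1; -0.1285 0.0007 0.0205 -0.1 -1 -0.3 -1; -0.1503 0.0008 0.0251 -0.1 -1 -0.3 -1; -0.1721 0.0009 0.0298 -0.1 -1 -0.3 -1; -0.1721 0.0009 0.0298 -0.1 -1 -0.3 -1
```

Call:
jog_arm(
  targets="-0.028 0 0.002 0 -1 0 -1; -0.056 0 0.006 0 -1 -0.2 -1; -0.085 0 0.011 0 -1 -0.3 -1; -0.107 0 0.016 0 -1 -0.3 -1; -0.128 0.0005 0.02 0 -1 -0.3 -1; -0.15 0.001 0.025 0 -1 -0.3 -1; -0.172 0.001 0.03 0 -1 -0.3 -1; -0.172 0.001 0.03 0 -1 -0.3 -1",
)

```text
clock: 74.0
tool_pos: [0.612, 0.124, 0.199]
orientation: [-179.9, 0.0, -81.5]
force: [-0.3, -0.7, 0.1]
opening: 0.0129
```

Run:
```python
from h import *
g=snapshot('scene');save(g['img'][200:360,270:450],'s23.png',4)
W=cloud(g);im=g['img'].astype(int)
old=cv2.imread('pics/s15.png')[:,:,::-1]
def gm(im):
    m=(im[...,0]>150)&(im[...,1]>60)&(im[...,1]<160)&(im[...,2]<90)&(im[...,0]-im[...,2]>90);yy,xx=np.mgrid[:im.shape[0],:im.shape[1]];m&=(xx<240)&(yy>340)&(xx>100);return xx[m].mean(),yy[m].mean(),m.sum()
new=cv2.imread('pics/s23.png')[:,:,::-1]
print(gm(old.astype(int)),gm(new.astype(int)))
print('cap diff',)
rows([(*fw(87,-1.8),.10,-81.65,-1,6),(*fw(87,-1.8),.0840,-81.65,-1,2)])
```

```text
(np.float64(171.5776836158192), np.float64(373.01271186440675), np.int64(708)) (np.float64(172.04160887656033), np.float64(372.69764216366156), np.int64(721))
cap diff
t 74.05 pos [0.6122 0.1233 0.1994] [-179.9    0.   -81.5] F [ 0.2  0.  -0.8] open 0.009
0.0002 -0 0.0166 -0.1 0 0 -1; 0.0003 -0 0.0331 -0.1 0 0 -1; 0.0005 -0 0.0497 -0.1 0 0.1 -1; 0.0006 -0 0.0662 -0.1 0 0.1 -1; 0.0008 -0 0.0828 -0.1 0 0.1 -1; 0.0009 -0 0.0994 -0.1 0 0.1 -1; 0.0009 -0 0.1074 -0.1 0 0.1 -1; 0.0009 -0 0.1154 -0.1 0 0.1 -1
```

View pics/s23.png

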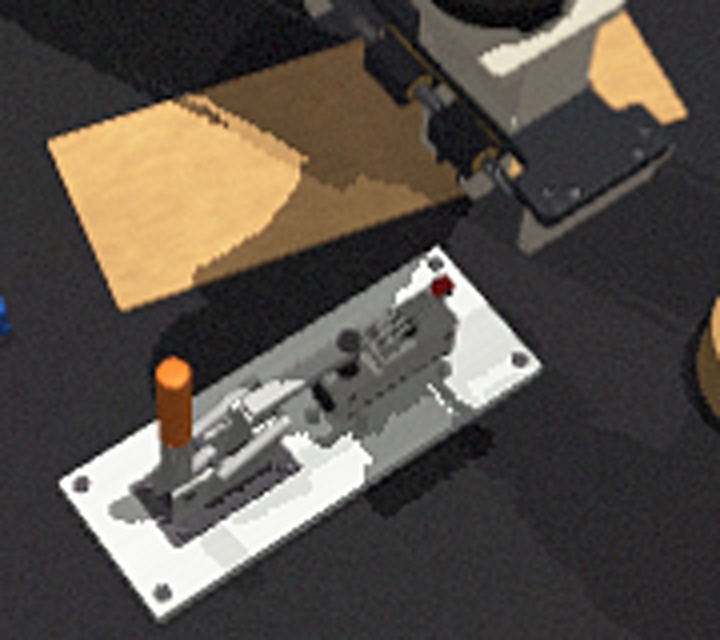

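The handle matches its earlier shut pose to about 0.1 px. Down to the roller.

Call:
jog_arm(
  targets="0 0 0.017 0 0 0 -1; 0 0 0.033 0 0 0 -1; 0 0 0.05 0 0 0 -1; 0 0 0.066 0 0 0 -1; 0 0 0.083 0 0 0 -1; 0 0 0.099 0 0 0 -1; 0 0 0.11 0 0 0 -1; 0 0 0.115 0 0 0 -1",
)

```text
clock: 75.05
tool_pos: [0.6122, 0.1233, 0.0835]
orientation: [-179.9, 0.0, -81.5]
force: [-0.4, 0.4, 1.5]
opening: 0.0006
```

Run:
```python
from h import *
o=telemetry.get_obs();p=fx(o['tool_pos']);print(p,o['tool_pos'][2],o['force'])
rows([(*fw(88.5,-1.8),.0775,-81.65,-1,4),(*fw(89.5,-1.8),.072,-81.65,-1,4)])
```

```text
[87.86893384 -1.59023639] 0.08352273147734482 [-0.3856992   0.37892901  1.54854057]
t 75.05 pos [0.6122 0.1233 0.0835] [-179.9    0.   -81.5] F [-0.4  0.4  1.5] open 0.0006
-0.0002 -0.0001 0.0015 -0.1 0 0 -1; -0.0003 -0.0001 0.003 -0.1 0 0.1 -1; -0.0005 -0.0002 0.0045 -0.1 0 0.1 -1; -0.0006 -0.0002 0.006 -0.1 0 0.1 -1; -0.0009 -0.0002 0.0074 -0.1 0 0.1 -1; -0.0011 -0.0002 0.0088 -0.1 0 0.1 -1; -0.0014 -0.0002 0.0101 -0.1 0 0.1 -1; -0.0016 -0.0002 0.0115 -0.1 0 0.1 -1
```

Call:
jog_arm(
  targets="0 0 0.0015 0 0 0 -1; 0 0 0.003 0 0 0 -1; 0 0 0.0045 0 0 0 -1; -0.0005 0 0.006 0 0 0 -1; -0.001 0 0.0075 0 0 0 -1; -0.001 0 0.009 0 0 0 -1; -0.0015 0 0.01 0 0 0 -1; -0.0015 0 0.0105 0 0 0 -1",
)

```text
clock: 76.05
tool_pos: [0.6123, 0.1252, 0.0733]
orientation: [-179.9, 0.0, -81.5]
force: [-1.3, 4.1, 6.0]
opening: 0.0005
```

Call:
jog_arm(
  targets="-0.0003 0 0.0007 0 0 0 -1; -0.0006 0 0.0014 0 0 0 -1; -0.001 0 0.002 0 0 0 -1; -0.001 0 0.0024 0 0 0 -1; -0.001 0 0.0024 0 0 0 -1; -0.001 0 0.0024 0 0 0 -1; -0.001 0 0.0024 0 0 0 -1; -0.001 0 0.0024 0 0 0 -1",
)

```text
clock: 77.05
tool_pos: [0.6122, 0.126, 0.071]
orientation: [-179.9, 0.0, -81.5]
force: [-2.0, 1.6, 4.9]
opening: 0.0004
```

Call:
jog_arm(
  targets="0 0 0.0005 0 0 0 -1; 0 0 0.0006 0 0 0 -1; 0 0 0.0006 0 0 0 -1; 0 0 0.0006 0 0 0 -1; 0 0 0.0006 0 0 0 -1; 0 0 0.0006 0 0 0 -1; 0 0 0.0006 0 0 0 -1; 0 0 0.0006 0 0 0 -1",
)

```text
clock: 78.05
tool_pos: [0.6122, 0.1261, 0.0706]
orientation: [-179.9, 0.0, -81.5]
force: [-2.2, 2.1, 6.0]
opening: 0.0004
```

Run:
```python
from h import *
f=[]
for i in range(6):
    snapshot('scene');o=telemetry.get_obs();f.append([*o['tool_pos'],*o['force']])
print(np.mean(f,0).round(4),np.std(f,0).round(3))
```

```text
[ 0.6122  0.1261  0.0706 -1.7445  2.1869  5.9692] [0.    0.    0.    0.537 0.378 0.587]
```

The second press shows 7.4 mm by position and about 5.3 N net, roughly 7.3 mm on the spring. It clicked, with 3 mm in hand before overtravel. Retreating.

Call:
jog_arm(
  targets="0 0 -0.003 0 0 0 -1; 0 0 -0.01 0 0 0 -1; 0 0 -0.03 0 0 0 -1; 0 0 -0.07 0 0 0 -1; 0 0 -0.11 0 0 0 0; 0 0 -0.15 0 0 0 1; 0 0 -0.16 0 0 0 1; 0 0 -0.16 0 0 0 1",
)

```text
clock: 79.35
tool_pos: [0.6118, 0.126, 0.2308]
orientation: [-179.9, 0.1, -81.5]
force: [-0.7, 0.1, -0.6]
opening: 0.0347
```

Run:
```python
from h import *
g=snapshot('scene');save(g['img'][200:360,80:450],'s24.png',2.1)
rows([(*fw(-92,-1.8),.232,-81.65,1,6),(*fw(-92,-1.8),.205,-81.65,1,2)])
```

```text
t 79.4 pos [0.6113 0.1258 0.2296] [-180.     0.   -81.5] F [0.  0.1 0.3] open 0.0391
0.0304 -0.0001 -0.0004 -0 0 0 1; 0.0609 -0.0001 -0.0008 -0 0 0 1; 0.0913 -0.0002 -0.0013 -0 0 0.1 1; 0.1217 -0.0003 -0.0017 -0 0 0.1 1; 0.1521 -0.0003 -0.0021 -0 0 0.1 1; 0.1826 -0.0004 -0.0025 -0 0 0.1 1; 0.1826 -0.0004 0.011 -0 0 0.1 1; 0.1826 -0.0004 0.0245 -0 0 0.1 1
```

View pics/s24.png

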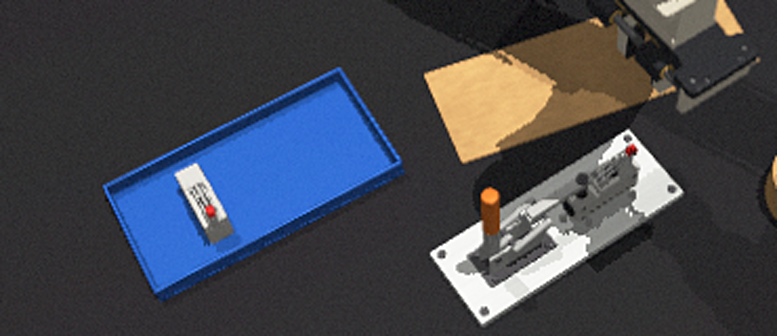

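Roller sprung back; the first switch is undisturbed in the tray at crop (205,205). To the handle.

Call:
jog_arm(
  targets="0.03 0 0 0 0 0 1; 0.061 0 -0.001 0 0 0 1; 0.091 0 -0.001 0 0 0 1; 0.122 0 -0.002 0 0 0 1; 0.152 0 -0.002 0 0 0 1; 0.183 0 -0.002 0 0 0 1; 0.183 0 0.01 0 0 0 1; 0.183 0 0.0245 0 0 0 1",
)

```text
clock: 80.4
tool_pos: [0.6375, -0.0551, 0.2028]
orientation: [179.9, 0.1, -81.6]
force: [0.1, -0.1, 0.4]
opening: 0.0877
```

Run:
```python
from h import *
print(fx(telemetry.get_obs()['tool_pos']))
rows([(*fw(-92,-1.8),.128,-81.65,1,4),(*fw(-92,-1.8),.128,-81.65,-1,4)])
```

```text
[-92.25678537  -0.74785037]
t 80.4 pos [ 0.6375 -0.0551  0.2028] [ 1.799e+02  1.000e-01 -8.160e+01] F [ 0.1 -0.1  0.4] open 0.0877
-0 -0.0003 0.0187 0.1 0.1 0 1; -0.0001 -0.0006 0.0374 0.1 0.1 0 1; -0.0001 -0.0009 0.0561 0.1 0.1 0 1; -0.0002 -0.0012 0.0748 0.1 0.1 0.1 1; -0.0002 -0.0012 0.0748 0.1 0.1 0.1 -1; -0.0002 -0.0012 0.0748 0.1 0.1 0.1 -1; -0.0002 -0.0012 0.0748 0.1 0.1 0.1 -1; -0.0002 -0.0012 0.0748 0.1 0.1 0.1 -1
```

Call:
jog_arm(
  targets="0 0 0.019 0 0 0 1; 0 -0.001 0.037 0 0 0 1; 0 -0.001 0.056 0 0 0 1; 0 -0.001 0.075 0 0 0 0; 0 -0.001 0.075 0 0 0 -1; 0 -0.001 0.075 0 0 0 -1; 0 -0.001 0.075 0 0 0 -1; 0 -0.001 0.075 0 0 0 -1",
)

```text
clock: 81.4
tool_pos: [0.6387, -0.0548, 0.1286]
orientation: [180.0, 0.1, -81.6]
force: [0.5, 0.8, -0.2]
opening: 0.0432
```

Call:
jog_arm(
  targets="0 0 0 0 0 0 -1; 0 0 0 0 0 0 -1; 0 0 0 0 0 0 -1; 0 0 0 0 0 0 -1; 0 0 0 0 0 0 -1; 0 0 0 0 0 0 -1; 0 0 0 0 0 0 -1; 0 0 0 0 0 0 -1",
)

```text
clock: 82.4
tool_pos: [0.6386, -0.0548, 0.1287]
orientation: [180.0, 0.1, -81.6]
force: [-2.5, -1.2, 3.6]
opening: 0.0174
```

Call:
jog_arm(
  targets="0.0087 0 0.001 0 0 0 -1; 0.0174 0 0.002 0 0 0 -1; 0.026 0 0.004 0 0 0 -1; 0.0345 0 0.0065 0 0 0 -1; 0.0425 0 0.0095 0 0 0 -1; 0.0505 0 0.0135 0 0 0 -1; 0.058 0 0.018 0 0 0 -1; 0.065 0 0.0235 0 0 0 -1",
)

```text
clock: 83.4
tool_pos: [0.6485, -0.1201, 0.1066]
orientation: [-180.0, -0.0, -81.6]
force: [-5.7, -3.6, 13.8]
opening: 0.0171
```

Run:
```python
from h import *
o=telemetry.get_obs();p=fx(o['tool_pos']);z=o['tool_pos'][2]*1000+18.8;th=np.degrees(np.arctan2(-(p[0]+92),z-42));print(p,th,np.hypot(p[0]+92,z-42))
def a(th0,th1,n):
    return [(*(np.array(w[:2])+Y*-.0018),*w[2:]) for w in arc(th0,th1,n)]
rows(a(th,70,7)+a(70,70,1))
```

```text
[-158.17168348   -2.1120963 ] 38.41959002168064 106.48537494123391
t 83.4 pos [ 0.6485 -0.1201  0.1066] [-180.    -0.   -81.6] F [-5.7 -3.6 13.8] open 0.0171
0.0053 0.0003 0.0066 -0 -0 0.1 -1; 0.0112 0.0003 0.0124 -0 -0 0.1 -1; 0.0165 0.0004 0.0187 -0 -0 0.1 -1; 0.0213 0.0004 0.0254 -0 -0 0.1 -1; 0.0256 0.0004 0.0325 -0 -0 0.1 -1; 0.0294 0.0004 0.0399 -0 -0 0.1 -1; 0.0325 0.0004 0.0475 -0 -0 0.1 -1; 0.0325 0.0004 0.0475 -0 -0 0.1 -1
```

Call:
jog_arm(
  targets="0.005 0 0.0065 0 0 0 -1; 0.0105 0 0.0125 0 0 0 -1; 0.0155 0 0.019 0 0 0 -1; 0.0195 0 0.0255 0 0 0 -1; 0.023 0 0.0325 0 0 0 -1; 0.026 0 0.04 0 0 0 -1; 0.028 0 0.0475 0 0 0 -1; 0.028 0 0.0475 0 0 0 -1",
)

```text
clock: 84.4
tool_pos: [0.6535, -0.1535, 0.0617]
orientation: [-179.9, -0.4, -81.6]
force: [-1.5, -24.9, 11.7]
opening: 0.0172
```

Call:
jog_arm(
  targets="-0.001 0 0.002 0 0 0 -1; -0.001 0 0.003 0 0 0 -1; -0.001 0 0.004 0 0 0 -1; -0.001 0 0.004 0 0 0 -1; -0.001 0 0.004 0 0 0 -1; -0.001 0 0.004 0 0 0 -1; -0.001 0 0.004 0 0 0 -1; -0.001 0 0.004 0 0 0 -1",
)

```text
clock: 85.4
tool_pos: [0.6537, -0.1552, 0.0591]
orientation: [-179.9, -0.5, -81.6]
force: [-3.8, -11.6, 9.7]
opening: 0.0172
```

Run:
```python
from h import *
o=telemetry.get_obs();p=fx(o['tool_pos']);z=o['tool_pos'][2]*1000+18.8;th=np.degrees(np.arctan2(-(p[0]+92),z-42));print(p,th,np.hypot(p[0]+92,z-42))
```

```text
[-193.63631561   -2.22217812] 70.56064194123137 107.78041755816187
```

Past the 66° stop with the pads slipping on the grip, so it is fully open. Release and go to the switch.

Call:
jog_arm(
  targets="-0.003 0 -0.002 0 -0.5 0 -1; -0.003 0 -0.002 0 -0.5 0 1; -0.003 0 -0.002 0 -0.5 0 1; -0.003 0 -0.002 0 -0.5 0 1; -0.003 0 -0.002 0 -0.5 0 1; -0.003 0 -0.03 0 -0.5 0 1; -0.003 0 -0.08 0 -0.5 0 1; -0.003 0 -0.14 0 -0.5 0 1",
)

```text
clock: 86.4
tool_pos: [0.652, -0.1507, 0.1994]
orientation: [-180.0, -0.0, -81.6]
force: [0.9, 0.4, 0.7]
opening: 0.0813
```

Run:
```python
from h import *
g=snapshot('scene');save(g['img'][200:360,270:450],'s25.png',4)
rows([(*fw(47.2,-1.8),.21,-81.65,1,6),(*fw(47.2,-1.8),.15,-81.65,1,2)])
```

```text
t 86.45 pos [ 0.6562 -0.1518  0.2101] [-179.3   -0.3  -81.5] F [ 3.4  0.3 10.6] open 0.0844
-0.0396 0.0004 -0.0002 -0.7 -0.3 0 1; -0.0793 0.0009 -0.0004 -0.7 -0.3 0.1 1; -0.1189 0.0013 -0.0005 -0.7 -0.3 0.1 1; -0.1586 0.0018 -0.0007 -0.7 -0.3 0.1 1; -0.1982 0.0022 -0.0009 -0.7 -0.3 0.1 1; -0.2379 0.0026 -0.0011 -0.7 -0.3 0.2 1; -0.238 0.003 0.0289 -0.7 -0.3 0.2 1; -0.2381 0.0034 0.0589 -0.7 -0.3 0.2 1
```

View pics/s25.png

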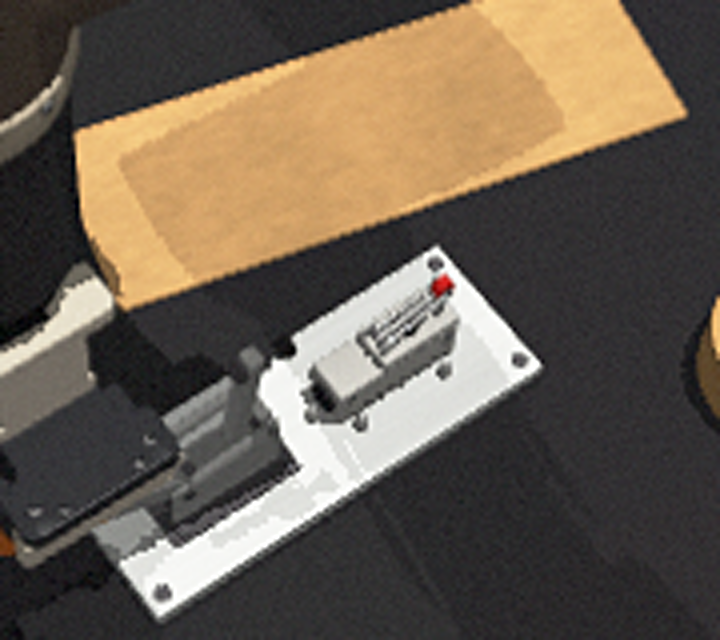

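The arm is upright and the switch unmoved. Picking it up.

Call:
jog_arm(
  targets="-0.04 0 0 -0.7 -0.3 0 1; -0.079 0.001 0 -0.7 -0.3 0 1; -0.119 0.001 0 -0.7 -0.3 0 1; -0.159 0.002 -0.001 -0.7 -0.3 0 1; -0.198 0.002 -0.001 -0.7 -0.3 0 1; -0.238 0.003 0 -0.7 -0.3 0 1; -0.238 0.003 0.03 -0.7 -0.3 0.2 1; -0.238 0.003 0.055 -0.7 -0.3 0.2 1",
)

```text
clock: 87.45
tool_pos: [0.6184, 0.084, 0.1531]
orientation: [-179.9, 0.1, -81.6]
force: [0.7, 0.4, -0.3]
opening: 0.0877
```

Run:
```python
from h import *
print(fx(telemetry.get_obs()['tool_pos']))
rows([(*fw(47.2,-1.8),.0215,-81.65,1,7),(*fw(47.2,-1.8),.0215,-81.65,1,1)])
```

```text
[48.15566509 -2.05405335]
t 87.45 pos [0.6184 0.084  0.1531] [-1.799e+02  1.000e-01 -8.160e+01] F [ 0.7  0.4 -0.3] open 0.0877
0.0002 0.0001 0.0188 -0.1 0.1 0 1; 0.0003 0.0001 0.0376 -0.1 0.1 0 1; 0.0005 0.0002 0.0564 -0.1 0.1 0 1; 0.0006 0.0002 0.0752 -0.1 0.1 0 1; 0.0008 0.0003 0.094 -0.1 0.1 0 1; 0.0009 0.0003 0.1128 -0.1 0.1 0 1; 0.0011 0.0004 0.1316 -0.1 0.1 0 1; 0.0011 0.0004 0.1316 -0.1 0.1 0 1
```

Call:
jog_arm(
  targets="0 0 0.019 0 0 0 1; 0 0 0.037 0 0 0 1; 0.0005 0 0.056 0 0 0 1; 0.0005 0 0.075 0 0 0 1; 0.001 0 0.094 0 0 0 1; 0.001 0 0.112 0 0 0 1; 0.001 0.0005 0.1305 0 0 0 1; 0.001 0.0005 0.1305 0 0 0 0",
)

```text
clock: 88.45
tool_pos: [0.6172, 0.0827, 0.021]
orientation: [179.9, 0.0, -81.6]
force: [0.0, -0.5, 0.3]
opening: 0.0823
```

Call:
jog_arm(
  targets="0 0 0 0 0 0 -1; 0 0 0 0 0 0 -1; 0 0 0 0 0 0 -1; 0 0 0 0 0 0 -1; 0 0 0 0 0 0 -1; 0 0 0 0 0 0 -1; 0 0 0 0 0 0 -1; 0 0 0 0 0 0 -1",
)

```text
clock: 89.45
tool_pos: [0.6173, 0.0827, 0.0211]
orientation: [179.9, 0.0, -81.6]
force: [-0.5, 0.5, 2.4]
opening: 0.0277
```

Run:
```python
from h import *
o=telemetry.get_obs();print(fx(o['tool_pos']),o['tool_pos'],o['force'],o['opening'])
```

```text
[47.02181459 -0.73695158] [0.61730065 0.08273038 0.02112008] [-0.49763027  0.54262191  2.42239555] 0.02765047461063026
```

Call:
jog_arm(
  targets="0 0 -0.025 0 0 0 -1; 0 0 -0.05 0 0 0 -1; 0 0 -0.075 0 0 0 -1; 0 0 -0.1 0 0 0 -1; 0 0 -0.125 0 0 0 -1; 0 0 -0.15 0 0 0 -1; 0 0 -0.17 0 0 0 -1; 0 0 -0.18 0 0 0 -1",
)

```text
clock: 90.45
tool_pos: [0.6176, 0.0828, 0.2018]
orientation: [179.9, 0.0, -81.6]
force: [-0.0, -0.8, -2.1]
opening: 0.0281
```

Run:
```python
from h import *
rows([(.422,-.188,.20,-174.5,-1,12),(.422,-.188,.20,-174.5,-1,4)])
```

```text
t 90.45 pos [0.6176 0.0828 0.2018] [179.9   0.  -81.6] F [-0.  -0.8 -2.1] open 0.0281
0.02 0.0194 0.0002 0.1 0 7.7 -1; 0.0399 0.0388 0.0003 0.1 0 15.5 -1; 0.0599 0.0582 0.0005 0.1 0 23.2 -1; 0.0798 0.0776 0.0006 0.1 0 31 -1; 0.0998 0.0971 0.0008 0.1 0 38.7 -1; 0.1197 0.1165 0.0009 0.1 0 46.4 -1; 0.1397 0.1359 0.0011 0.1 0 54.2 -1; 0.1596 0.1553 0.0012 0.1 0 61.9 -1 

0.1796 0.1747 0.0014 0.1 -0 69.7 -1; 0.1995 0.1941 0.0015 0.1 -0 77.4 -1; 0.2195 0.2135 0.0017 0.1 -0 85.1 -1; 0.2394 0.2329 0.0018 0.1 -0 92.9 -1; 0.2394 0.2329 0.0018 0.1 -0 92.9 -1; 0.2394 0.2329 0.0018 0.1 -0 92.9 -1; 0.2394 0.2329 0.0018 0.1 -0 92.9 -1; 0.2394 0.2329 0.0018 0.1 -0 92.9 -1
```

Call:
jog_arm(
  targets="0.02 0.019 0 0 0 7.7 -1; 0.04 0.039 0 0 0 15.5 -1; 0.06 0.058 0 0 0 23 -1; 0.08 0.078 0 0 0 31 -1; 0.1 0.097 0 0 0 38.7 -1; 0.12 0.116 0 0 0 46.4 -1; 0.14 0.136 0 0 0 54 -1; 0.16 0.155 0 0 0 62 -1",
)

```text
clock: 91.45
tool_pos: [0.4863, -0.0987, 0.201]
orientation: [179.9, -0.1, -143.9]
force: [-0.5, 0.5, -2.6]
opening: 0.0278
```

Run:
```python
from h import *
rows([(.422,-.188,.20,-174.5,-1,5),(.422,-.188,.15,-174.5,-1,3)])
```

```text
t 91.45 pos [ 0.4863 -0.0987  0.201 ] [ 1.799e+02 -1.000e-01 -1.439e+02] F [-0.5  0.5 -2.6] open 0.0278
0.0209 -0.0068 0.0002 0.1 -0.1 6.1 -1; 0.0418 -0.0137 0.0004 0.1 -0.1 12.2 -1; 0.0627 -0.0205 0.0007 0.1 -0.1 18.4 -1; 0.0837 -0.0274 0.0009 0.1 -0.1 24.5 -1; 0.1046 -0.0342 0.0011 0.1 -0.1 30.6 -1; 0.1045 -0.0342 0.0178 0.1 -0.1 30.6 -1; 0.1045 -0.0343 0.0345 0.1 -0.1 30.6 -1; 0.1045 -0.0343 0.0511 0.1 -0.1 30.6 -1
```

Call:
jog_arm(
  targets="0.021 -0.007 0 0 0 6 -1; 0.042 -0.014 0 0 0 12 -1; 0.063 -0.0205 0.001 0 0 18.4 -1; 0.084 -0.027 0.001 0 0 24.5 -1; 0.1045 -0.034 0.001 0 -0.1 30.6 -1; 0.1045 -0.034 0.018 0 -0.1 30.6 -1; 0.1045 -0.034 0.035 0 -0.1 30.6 -1; 0.1045 -0.034 0.05 0 -0.1 30.6 -1",
)

```text
clock: 92.45
tool_pos: [0.4209, -0.1877, 0.1499]
orientation: [179.9, -0.1, -174.5]
force: [0.8, 0.5, -2.9]
opening: 0.0282
```

Run:
```python
from h import *
g=snapshot('scene');save(g['img'][180:380,80:300],'s26.png',3.5)
rows([(.422,-.188,.03,-174.5,-1,5),(.422,-.188,.0165,-174.5,-1,3)])
```

```text
t 92.5 pos [ 0.4199 -0.1874  0.1481] [ 179.8   -0.3 -174.5] F [-0.7  0.7 -4.8] open 0.0279
-0.0005 -0.0002 0.0236 0.2 -0.3 -0 -1; -0.001 -0.0004 0.0472 0.2 -0.3 -0 -1; -0.0016 -0.0007 0.0708 0.2 -0.3 -0 -1; -0.0021 -0.0009 0.0945 0.2 -0.3 -0 -1; -0.0026 -0.0011 0.1181 0.2 -0.3 -0 -1; -0.0026 -0.0011 0.1226 0.2 -0.3 -0 -1; -0.0026 -0.0011 0.1271 0.2 -0.3 -0 -1; -0.0026 -0.0011 0.1316 0.2 -0.3 -0 -1
```

View pics/s26.png

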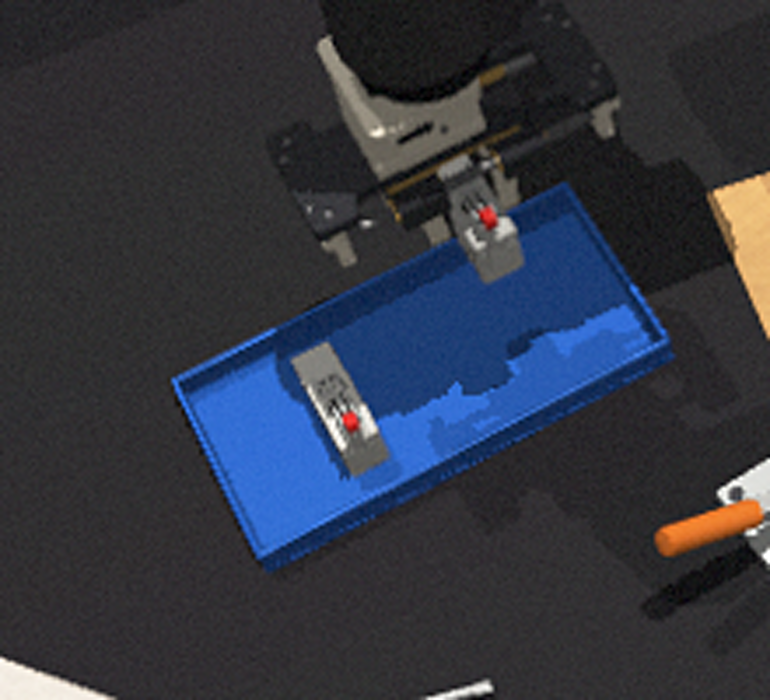

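Call:
jog_arm(
  targets="-0.0005 0 0.023 0.2 -0.3 0 -1; -0.001 0 0.047 0.2 -0.3 0 -1; -0.0015 -0.0005 0.071 0.2 -0.3 0 -1; -0.002 -0.001 0.094 0.2 -0.3 0 -1; -0.0025 -0.001 0.118 0.2 -0.3 0 -1; -0.0025 -0.001 0.123 0.2 -0.3 0 -1; -0.0025 -0.001 0.127 0.2 -0.3 0 -1; -0.0025 -0.001 0.1305 0.2 -0.3 0 -1",
)

```text
clock: 93.5
tool_pos: [0.4224, -0.1879, 0.0181]
orientation: [-179.9, 0.1, -174.5]
force: [0.1, 0.7, -1.5]
opening: 0.0279
```

Call:
jog_arm(
  targets="0 0 0.0015 0 0 0 -1; 0 0 0.003 0 0 0 -1; 0 0 0.004 0 0 0 -1; 0 0 0.0045 0 0 0 -1; 0 0 0.0045 0 0 0 -1; 0 0 0.0045 0 0 0 -1; 0 0 0.0045 0 0 0 -1; 0 0 0.0045 0 0 0 -1",
)

```text
clock: 94.5
tool_pos: [0.4225, -0.1879, 0.0136]
orientation: [-179.9, 0.1, -174.5]
force: [0.8, -0.5, -2.4]
opening: 0.0276
```

Call:
jog_arm(
  targets="0 0 0.0005 0 0 0 -1; 0 0 0.001 0 0 0 -1; 0 0 0.001 0 0 0 -1; 0 0 0.001 0 0 0 -1; 0 0 0.001 0 0 0 -1; 0 0 0.001 0 0 0 -1; 0 0 0.001 0 0 0 -1; 0 0 0.001 0 0 0 -1",
)

```text
clock: 95.5
tool_pos: [0.4225, -0.1879, 0.0131]
orientation: [-179.9, 0.1, -174.5]
force: [-1.8, 1.1, 6.5]
opening: 0.0274
```

Floor contact. Release (a small opening first) and lift.

Call:
jog_arm(
  targets="0 0 -0.0005 0 0 0 0; 0 0 -0.0005 0 0 0 0; 0 0 -0.0005 0 0 0 0; 0 0 -0.0005 0 0 0 0; 0 0 -0.02 0 0 0 0; 0 0 -0.06 0 0 0 0; 0 0 -0.12 0 0 0 0; 0 0 -0.18 0 0 0 0",
)

```text
clock: 96.5
tool_pos: [0.4217, -0.1877, 0.1948]
orientation: [-179.9, 0.1, -174.5]
force: [1.9, -0.9, -0.3]
opening: 0.0436
```

Run:
```python
from h import *
rows([(.45,-.45,.21,-174.5,1,8)])
```

```text
t 96.5 pos [ 0.4217 -0.1877  0.1948] [-1.799e+02  1.000e-01 -1.745e+02] F [ 1.9 -0.9 -0.3] open 0.0436
-0.0004 -0.033 -0.0019 -0.1 0.1 -0 1; -0.0008 -0.0659 -0.0037 -0.1 0.1 -0 1; -0.0012 -0.0989 -0.0056 -0.1 0.1 -0 1; -0.0016 -0.1319 -0.0074 -0.1 0.1 -0 1; -0.002 -0.1649 -0.0093 -0.1 0.1 -0 1; -0.0024 -0.1978 -0.0112 -0.1 0.1 -0 1; -0.0028 -0.2308 -0.013 -0.1 0.1 -0 1; -0.0032 -0.2638 -0.0149 -0.1 0.1 -0 1
```

Call:
jog_arm(
  targets="0 -0.033 -0.005 0 0 0 1; 0 -0.066 -0.01 0 0 0 1; 0 -0.1 -0.015 0 0 0 1; 0 -0.132 -0.015 0 0 0 1; 0 -0.165 -0.015 0 0 0 1; 0 -0.198 -0.015 0 0 0 1; 0 -0.23 -0.015 0 0 0 1; 0 -0.264 -0.015 0 0 0 1",
)

```text
clock: 97.5
tool_pos: [0.4468, -0.4515, 0.2098]
orientation: [-180.0, 0.1, -174.5]
force: [0.0, -0.1, 0.1]
opening: 0.0874
```

Run:
```python
from h import *
g=snapshot('scene');save(g['img'],'s27.png',1.25);sw(g)
W=cloud(g);im=g['img'].astype(int)
m=(im[...,0]>150)&(im[...,1]<130)&(im[...,2]<60)&(W[...,2]>.05)&(W[...,0]>.55)&(W[...,0]<.75)&(W[...,1]<0)
F=np.array([[*fx(p),p[2]*1000] for p in W[m]]);v=np.linalg.svd(F-F.mean(0))[2][0];print('handle',F.mean(0).round(),np.degrees(np.arctan2(abs(v[0]),abs(v[2]))))
```

```text
pink 0.83 [363. 169.] c [300.  251.1] size [85.8 32.6] yaw 68.2 zmax 0.07
GREY 0.61 [177. 296.] c [ 437.5 -307.5] size [89.1 29.8] yaw 5.9 zmax 0.078
pink 0.59 [445. 178.] c [414.  439.8] size [30.3 91.3] yaw -61.2 zmax 0.07
pink 0.59 [408. 154.] c [304.3 391.1] size [83.8 34.2] yaw 49.8 zmax 0.069
handle [-171.   -2.   94.] 61.369426963886646
```

View pics/s27.png

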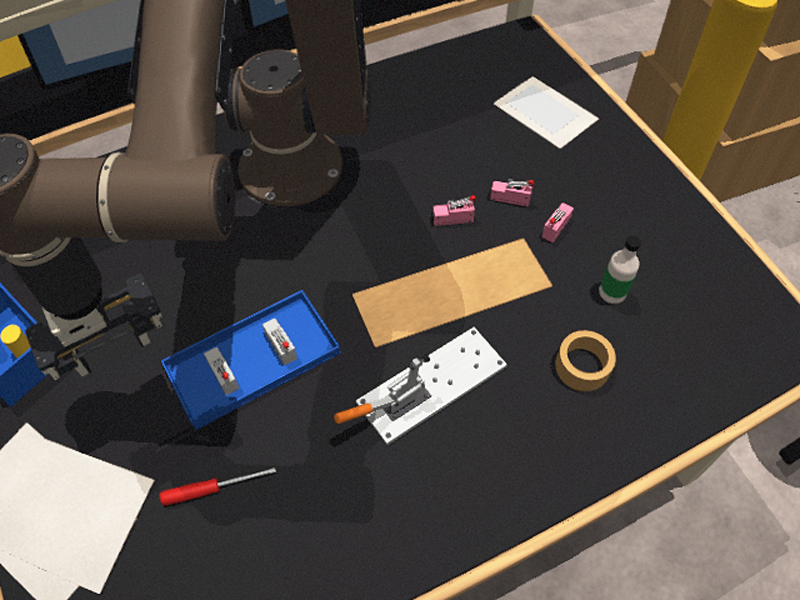

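Run:
```python
from h import *
s=snapshot('top');save(s['img'][180:270,260:400],'t28.png',5)
n=cv2.imread('pics/t28.png').astype(int);
for f in('t6','t17','t28'):
    q=cv2.imread(f'pics/{f}.png').astype(int);m=(q[...,2]>180)&(q[...,1]<160)&(q[...,0]<60);m[:,:560]=0;ys,xs=np.where(m);print(f,xs.min(),xs.mean().round(1),ys.mean().round(1),m.sum())
q=cv2.imread('pics/s27.png')
for f in('s6','s18'):
    o=cv2.imread(f'pics/{f}.png').astype(int);m=(o[...,2]>150)&(o[...,1]<160)&(o[...,0]<70)&(o[...,2]-o[...,0]>90);m[:480]=0;m[:,200:]=0;ys,xs=np.where(m);print(f,xs.max(),xs.mean().round(1),ys.mean().round(1))
g=snapshot('scene');save(g['img'][200:360,270:450],'s28.png',4)
o=cv2.imread('pics/s28.png').astype(int);m=(o[...,2]>150)&(o[...,1]<160)&(o[...,0]<70)&(o[...,2]-o[...,0]>90);m[:480]=0;m[:,200:]=0;ys,xs=np.where(m);print('s28',xs.max(),xs.mean().round(1),ys.mean().round(1))
# silhouette tip vs model
for th in(58,62,66):
    t=np.radians(th);P=[np.array([*fw(-92-r*np.sin(t),-1.5),(42+r*np.cos(t))/1000]) for r in(54,126)]
    print(th,[proj(g,p).round(1) for p in P],[proj(s,p).round(1) for p in P])
for q,nm in((g,'scene'),(s,'top')):
    im=q['img'].astype(int);m=(im[...,0]>130)&(im[...,1]<150)&(im[...,2]<70)&(im[...,0]-im[...,2]>80);
    box=(255,310,300,345) if nm=='scene' else (370,405,190,220)
    m2=np.zeros_like(m);m2[box[2]:box[3],box[0]:box[1]]=1;m&=m2.astype(bool);ys,xs=np.where(m);c=np.c_[xs,ys];print(nm,len(c),c.mean(0),c.min(0),c.max(0))
    r=cv2.minAreaRect(c.astype(np.float32));print(r)
```

```text
t6 590 645.9 122.9 3093
t17 590 645.6 122.4 3114
t28 589 644.7 121.9 3158
s6 110 51.6 522.6
s18 110 52.0 520.9
s28 112 53.6 519.3
58 [array([296.4, 325.6]), array([270.7, 333.2])] [array([377. , 206.5]), array([401.1, 200.6])]
62 [array([295.7, 326.7]), array([269.2, 335.9])] [array([377.5, 206.6]), array([402.2, 201. ])]
66 [array([295.1, 327.8]), array([267.9, 338.4])] [array([378. , 206.8]), array([403.1, 201.4])]
scene 225 [282.29333333 329.80888889] [268 323] [297 337]
((282.300048828125, 329.9000244140625), (7.589465618133545, 29.725406646728516), 71.56504821777344)
top 154 [390.1038961  203.69480519] [378 199] [402 209]
((389.9156799316406, 203.63479614257812), (6.445972919464111, 25.184267044067383), 77.00537872314453)
```

View pics/s28.png

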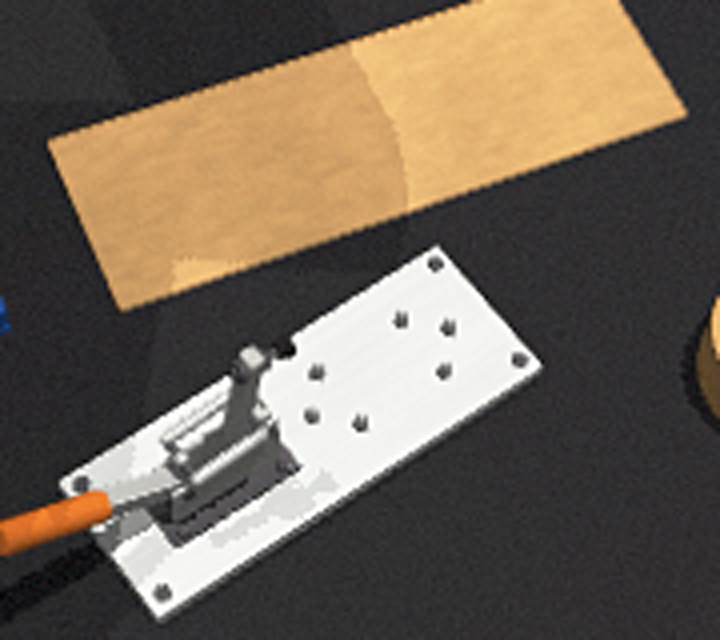

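All parts are in place, but the handle measures about 61–62°, a few degrees short of the 66° stop. There is time left, so I'll push it down to the stop with shut fingers.

Run:
```python
from h import *
rows([(*fw(-185,-1.8),.20,-81.65,-1,12),(*fw(-185,-1.8),.2,-81.65,-1,4)])
```

```text
t 97.7 pos [ 0.4463 -0.4507  0.2092] [ 180.     0.  -174.6] F [ 0.  -0.3 -0.2] open 0.0878
-0.0195 0.0236 0.0008 -0 0 -7.7 -1; -0.0389 0.0472 0.0016 -0 0 -15.5 -1; -0.0584 0.0708 0.0023 -0 0 -23.2 -1; -0.0778 0.0944 0.0031 -0 0 -31 -1; -0.0973 0.118 0.0039 -0 0 -38.7 -1; -0.1167 0.1416 0.0047 -0 0 -46.5 -1; -0.1362 0.1652 0.0054 -0 0 -54.2 -1; -0.1556 0.1888 0.0062 -0 0 -62 -1 

-0.1751 0.2124 0.007 -0 0 -69.7 -1; -0.1945 0.2361 0.0078 -0 0 -77.5 -1; -0.214 0.2597 0.0085 -0 0 -85.2 -1; -0.2335 0.2833 0.0093 -0 0 -92.9 -1; -0.2335 0.2833 0.0093 -0 0 -92.9 -1; -0.2335 0.2833 0.0093 -0 0 -92.9 -1; -0.2335 0.2833 0.0093 -0 0 -92.9 -1; -0.2335 0.2833 0.0093 -0 0 -92.9 -1
```

Call:
jog_arm(
  targets="-0.0195 0.0235 0.001 0 0 -7.7 -1; -0.039 0.047 0.001 0 0 -15.5 -1; -0.058 0.071 0.002 0 0 -23.2 -1; -0.078 0.094 0.003 0 0 -31 -1; -0.097 0.118 0.004 0 0 -38.7 -1; -0.117 0.142 0.005 0 0 -46.5 -1; -0.136 0.165 0.005 0 0 -54.2 -1; -0.156 0.189 0.006 0 0 -62 -1",
)

```text
clock: 98.7
tool_pos: [0.584, -0.246, 0.2037]
orientation: [-180.0, 0.0, -112.3]
force: [-0.5, 0.1, 0.0]
opening: 0.0132
```

Run:
```python
from h import *
rows([(*fw(-185,-1.8),.20,-81.65,-1,5),(*fw(-185,-1.8),.13,-81.65,-1,3)])
```

```text
t 98.7 pos [ 0.584  -0.246   0.2037] [-180.     0.  -112.3] F [-0.5  0.1  0. ] open 0.0132
-0.0235 -0.0051 0.0008 -0.1 0 -6.1 -1; -0.0471 -0.0101 0.0015 -0.1 0 -12.3 -1; -0.0706 -0.0152 0.0023 -0.1 0 -18.4 -1; -0.0941 -0.0203 0.003 -0.1 0 -24.5 -1; -0.1177 -0.0253 0.0038 -0.1 0 -30.6 -1; -0.1176 -0.0253 0.0271 -0.1 0 -30.6 -1; -0.1176 -0.0253 0.0505 -0.1 0 -30.6 -1; -0.1176 -0.0253 0.0738 -0.1 0 -30.6 -1
```

Call:
jog_arm(
  targets="-0.0235 -0.005 0.001 0 0 -6 -1; -0.047 -0.01 0.001 0 0 -12.3 -1; -0.0705 -0.015 0.002 0 0 -18.4 -1; -0.094 -0.02 0.003 0 0 -24.5 -1; -0.1175 -0.025 0.004 0 0 -30.6 -1; -0.1175 -0.025 0.027 0 0 -30.6 -1; -0.1175 -0.025 0.05 0 0 -30.6 -1; -0.1175 -0.025 0.073 0 0 -30.6 -1",
)

```text
clock: 99.7
tool_pos: [0.6513, -0.1455, 0.1304]
orientation: [-179.9, 0.0, -81.6]
force: [-0.4, -0.6, -0.1]
opening: 0.0003
```

Run:
```python
from h import *
print(fx(telemetry.get_obs()['tool_pos']))
rows([(*fw(-185,-1.8),.10,-81.65,-1,5),(*fw(-185,-1.8),.095,-81.65,-1,3)])
```

```text
[-183.68807899   -1.20472119]
t 99.7 pos [ 0.6513 -0.1455  0.1304] [-179.9    0.   -81.6] F [-0.4 -0.6 -0.1] open 0.0003
0.0003 -0.0001 0.0061 -0.1 0 0 -1; 0.0005 -0.0002 0.0122 -0.1 0 0 -1; 0.0008 -0.0003 0.0182 -0.1 0 0 -1; 0.0011 -0.0004 0.0243 -0.1 0 0 -1; 0.0013 -0.0006 0.0304 -0.1 0 0 -1; 0.0013 -0.0006 0.0321 -0.1 0 0 -1; 0.0013 -0.0006 0.0337 -0.1 0 0 -1; 0.0013 -0.0006 0.0354 -0.1 0 0 -1
```

Call:
jog_arm(
  targets="0 0 0.006 0 0 0 -1; 0.001 0 0.012 0 0 0 -1; 0.001 0 0.018 0 0 0 -1; 0.001 0 0.023 0 0 0 -1; 0.001 0 0.028 0 0 0 -1; 0.001 0 0.032 0 0 0 -1; 0.001 0 0.034 0 0 0 -1; 0.001 0 0.034 0 0 0 -1",
)

```text
clock: 100.7
tool_pos: [0.6519, -0.1466, 0.097]
orientation: [-179.9, -0.0, -81.6]
force: [-1.4, -0.1, 5.4]
opening: 0.0004
```

Call:
jog_arm(
  targets="0 0 0.001 0 0 0 -1; 0 0 0.002 0 0 0 -1; 0 0 0.003 0 0 0 -1; 0 0 0.004 0 0 0 -1; 0 0 0.004 0 0 0 -1; 0 0 0.004 0 0 0 -1; 0 0 0.004 0 0 0 -1; 0 0 0.004 0 0 0 -1",
)

```text
clock: 101.7
tool_pos: [0.6523, -0.1469, 0.0961]
orientation: [-179.8, -0.1, -81.6]
force: [-7.2, 1.3, 19.9]
opening: 0.0003
```

20 N with under 1 mm of movement: the handle is at its open stop. Lift clear and check once more.

Call:
jog_arm(
  targets="0 0 -0.01 0 0 0 -1; 0 0 -0.04 0 0 0 -1; 0 0 -0.08 0 0 0 -1; 0 0 -0.12 0 0 0 -1; 0 0 -0.13 0 0 0 -1; 0.03 0 -0.13 0 0 0 -1; 0.07 0 -0.13 0 0 0 -1; 0.11 0 -0.13 0 0 0 -1",
)

```text
clock: 102.7
tool_pos: [0.6677, -0.2562, 0.2252]
orientation: [-179.9, -0.0, -81.5]
force: [1.8, -0.4, -0.1]
opening: 0.0006
```

Run:
```python
from h import *
g=snapshot('scene');save(g['img'][140:440,80:560],'s29.png',1.6)
for y in(-.308,-.188):print(region(g,(.34,.52,y-.04,y+.04)), np.nanmax(cloud(g)[290:310,170:185,2]))
o=telemetry.get_obs();print(o['clock'],o['tool_pos'],o['force'])
```

```text
(((439.29229736328125, -322.4463806152344), (46.49790954589844, 147.57376098632812), 89.39051055908203), np.int64(166)) 0.47412388097476155
(((421.1471252441406, -166.5431671142578), (24.78081703186035, 148.18701171875), 86.5359115600586), np.int64(45)) 0.47412388097476155
102.75 [ 0.66754995 -0.26067473  0.22459897] [ 2.46893746 -3.05708562  1.96397735]
```

View pics/s29.png

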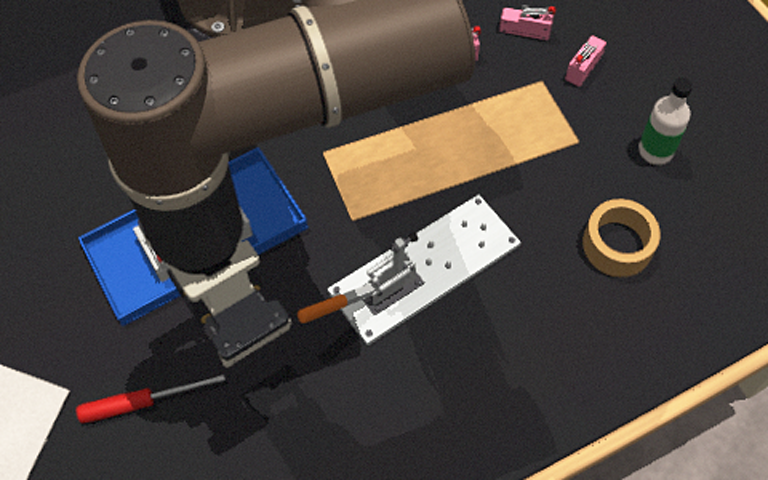

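Call:
jog_arm(
  targets="0 0 0 0 0 0 -1; 0 0 0 0 0 0 -1; 0 0 0 0 0 0 -1; 0 0 0 0 0 0 -1; 0 0 0 0 0 0 -1; 0 0 0 0 0 0 -1; 0 0 0 0 0 0 -1; 0 0 0 0 0 0 -1",
)

```text
clock: 103.75
tool_pos: [0.6676, -0.2607, 0.2246]
orientation: [-179.9, -0.1, -81.7]
force: [0.2, 0.8, 0.7]
opening: 0.0002
```

Run:
```python
from h import *
s=snapshot('top');save(s['img'][150:350,150:550],'t30.png',2)
o=telemetry.get_obs();print(o['clock'],o['tool_pos'],o['force'])
```

```text
103.8 [ 0.66754522 -0.2607127   0.22461118] [-0.54708575  0.05647587 -0.69228391]
```

View pics/t30.png

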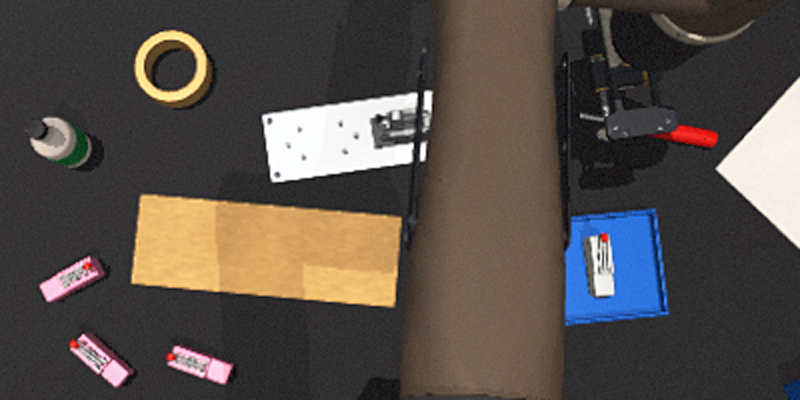

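The card is empty, the nest is empty, the first switch stands in the tray at crop (600,265), and the tape, bottle and driver are where they were. The second was seen standing in the s27 picture. Handing in.

Run:
```python
from h import *
print(job.close_job())
```

```text
the job is handed in; nothing more can be done
None
```

I checked both grey switches on the card, left then right (one of the three was absent), and stood both in the blue tray. I handed the job in at about 104 s, with the clamp open.

- **Clamping:** for each switch I shut the clamp until the force at the handle jumped to about 18–21 N. The pictures then showed the handle upright.
- **Pressing:** each roller went down about 7.4 mm (click at 6 mm, overtravel at 10.5 mm). The spring force, corrected for friction, matched 7.3–7.5 mm. I judged the click from position and force, since there is no direct click reading.
- **Last checks:**
  - The card and nest were empty, and the tape, screwdriver, spray bottle and pink look-alikes had not moved.
  - A picture after the second release showed both switches standing in the tray. In the final top picture the robot arm hid the second one.
- **What disagreed:**
  - The cameras put the handle at 61–62° against 66° for fully open, so I pushed it again. It gave 20 N with under 1 mm of travel, so I take it to be at the stop.
  - The fixture sat about 2 mm further across its width by touch than by the cameras. I corrected for that when placing each switch in the nest.

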